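# Weigh a pack of almonds on the counter balance

### The arm

A 6-joint arm with a two-finger parallel gripper is mounted at the origin on the work surface. World frame = base frame: x ahead of the robot, y to its left, z up, the work surface at z = 0. Lengths are in mm, angles in rad, forces in N, time in s.
With the tool pointing down it reaches from about 350 to 850 mm from the base axis. Payload 8.1 kg.
Tool frame: the origin (TCP) lies midway between the tips of the shut fingers; the grasp point (between the pads) lies 19 mm behind it (grasp_offset is the distance from the TCP to the grasp point, in mm); z points along the fingers, y is the direction in which the jaws open and shut (so a half turn about z gives the same grasp; the last joint's range is limited). The gripper opens to 85 mm and grips with 20 to 120 N. Pads are 22 mm wide; open, the fingers measure 114 mm over their backs; the gripper's body (76 mm by 85 mm) begins 54 mm behind the grasp point. The pads swing forward as they close: fully open they stand 13 mm farther back than shut.
Start: joints at [1.109, 0.13, 1.488, -0, 1.523, -0.085], TCP at [220.747, 557.921, 231.292] pointing down, gripper open.
Joint ranges: [-2.96, 2.96], [-0.89, 2.26], [0.02, 2.5], [-1.34, 4.48], [0, 2.73], [-2.66, 2.66]. Speed limits (rad/s): [2.39, 2.39, 2.79, 3.14, 3.14, 3.14].

### API

Orientations are given as a unit quaternion [w, x, y, z].
In Python, from workcell import get_state, get_image, get_calibration, finish_job, grasp_offset gives the robot as it stands.
- The arm moves only by the tool jog_arm, never from a script. Its argument "moves" is a list of rows, each an object with "delta_pos": the shift along the tool's x, y, z in m, a list of three; "yaw": the turn about the tool's z in rad; "jaw": the closure in counts, from 0 (fully open) to 255 (shut). In form: [{"delta_pos": [x, y, z], "yaw": yaw, "jaw": jaw}, ...]. A call has 1 to 20 rows; each row shifts and turns the pose as measured when the row begins, along the tool's axes as they then stand; what a row does not reach is not made up. A row lasts 1/12 s, in which the tool goes at most 41.7 mm and 7.16 degrees, less where a joint would pass 70% of its speed; a pose out of reach is approached as far as the arm can. A call with a gripper value outside its range is refused whole. The fingers move at their own pace and stop on an object; "squeeze" is the grip in N (left out, the last holds). Time passes only in rows, so rows that do not move let the fingers close. It gives the time, the measured TCP pose, the force and the opening at its end, in the units of the state.
- get_state(): the state, without advancing time (a new reading comes with each control period).
- get_image(name): name is "scene" or "top" or "wrist"; returns the picture (400x640x3 uint8, blue, green, red); there is no depth.
- get_calibration(name): a dict with "fovy" (degrees; the focal length in pixels is half the picture's height over the tangent of half this angle, whatever the lens; pixels are square), "cx", "cy" (the principal point, pixels), "dist_coeffs" ([k1, k2, p1, p2, k3] as OpenCV has them; the pictures are not rectified), "eye" and "attitude" of the camera in the world. Camera axes: x right, y down, z forward; pixel columns grow to the right and rows downward; lengths in mm; the calibration is good to about 2 mm. A picture is of the moment at which its call begins: read the wrist's pose just before it. get_calibration takes no time and is no camera call; for the wrist camera it gives the pose at the moment of the call.
- finish_job(): hands the job in, once; it reports no verdict.
The state is a dict: "clock": time; "joint_pos": joint angles; "joint_vel": joint speeds; "joint_torque": joint torques, N m; "ee_pos": TCP position; "tcp_rot": TCP orientation; "force": force on the tool from outside, world axes, zero at the start; "ft_torque": the same for the moment, N m; "width": finger opening in mm.
Only numpy, scipy, OpenCV 4.12 (cv2) and the standard library are available. Lean on these libraries where they do the work, as an engineer would, in place of code of your own. Each camera call takes 0.05 s, during which the arm holds its last target.

### The job

Take the clear box of almonds out of its cell in the red crate and lay it gently, flat and with its paper label up, in the middle of the balance's round dish, never dropping it or letting it fall over. Then stand brass weights on the balance's flat plate until the beam is as near level as these weights can bring it. Leave the weights you do not need standing on their wooden board, and do not disturb the jars and the roll of tape.

Things in the scene. Friction and masses are not known exactly. Their poses are not given: they have to be found in the camera images.
- pack: closed rigid clear box of almonds, 105 (x) x 65 (y) x 38 mm (z), 205 to 325 g (unknown). Origin at its very centre; +z points out of the 105 x 65 face that bears a paper label. It starts on end in a crate cell, x axis down, label away from the robot, top 24 mm above the crate rim; there it can only be gripped across its 38 mm (room: 3 mm beside each 38 mm side, 28 mm before and behind)
- crate: red plastic crate fixed to the bench, 115 (x) x 156 (y) x 85 mm high, walls and floor 4 mm; a 4 mm divider as high as the walls parts it into two cells side by side along its y, each 107 (x) x 72 mm (y). Origin at the centre of its underside, z up
- balance: the balance's grey foot, fixed to the bench, 130 (x) x 360 (y) x 32 mm high. Origin at the centre of its underside, z up, y along the beam towards the dish. The beam turns about an axis along x, 95 mm above the bench. At its middle, on the -x side, a white index plate 70 mm wide reaches 161 mm above the bench
- beam (a joint): tilt of the beam in rad: 0 level, positive when the dish is down, stops at -0.14 and 0.14. The pans, 150 mm either side of the pivot, stay level as they rise and sink, wherever the load lies on them. At rest the tilt is about 0.00098 rad per gram more on the dish than on the plate, up to the stops. Damped, settles in about 1 s; level when empty
- dish: the round steel dish for goods on the +y end of the beam, floor 158 mm across, rim 180 mm across and 8 mm above the floor. Origin on the beam's end pivot, 40 mm under the dish floor; z up
- dish_floor (a point): centre of the dish floor, upper side; 135 mm above the bench when the beam is level, 21 mm lower or higher at the stops; z up
- plate: the flat round steel plate for weights on the -y end of the beam, 136 mm across, no rim. Origin on the beam's end pivot, 40 mm under the plate's upper side; z up
- plate_floor (a point): centre of the plate's upper side; 135 mm above the bench when the beam is level, 21 mm lower or higher at the stops; z up
- board: dark wooden board fixed to the bench, 100 (x) x 200 (y) x 12 mm high, on which the three weights stand in a row along its y, about 62 mm apart, in any order. Origin at the centre of its underside, z up
- w200: 200 g brass weight, upright: round body 32 mm across and 26 mm high, narrow neck, knob 18 mm across from 33 to 40 mm, 42 mm high in all. Origin at the centre of its underside, z up
- w100: 100 g brass weight, upright: round body 26 mm across and 19 mm high, narrow neck, knob 15 mm across from 26 to 31 mm, 33 mm high in all. Origin at the centre of its underside, z up
- w50: 50 g brass weight, upright: round body 21 mm across and 15 mm high, narrow neck, knob 12 mm across from 21 to 25 mm, 27 mm high in all. Origin at the centre of its underside, z up
- jar_crate: bystander: amber jar with a black lid, 58 mm across, 100 mm high, standing in the crate's other cell; leave it alone. Origin at the centre of its underside, z up
- jar_bench: bystander: amber jar with a black lid, 66 mm across, 100 mm high, standing on the bench; leave it alone. Origin at the centre of its underside, z up
- tape: bystander: cardboard-brown roll of tape, 90 mm across, 48 mm high, lying on the bench; leave it alone. Origin at the centre of its underside, z up
Things that resemble listed ones, but are neither listed nor needed, are in the scene too. Leave any blue look-alike of the pack alone. Leave any black look-alike of the w200 alone.

How it is judged:
By the outcome, as a careful person would: the job done as asked, in the order asked, and still so for the second after the job is handed in, with the robot touching nothing.
It also fails if it takes over 72 s, if anything falls off the work surface, if the arm or the gripper's body presses on something with over 40 N, if the wrist force passes 120 N, or if a joint passes its speed limit or range.

## Working session

There is one attempt and no reset: what is moved stays moved. The work goes in short steps, Python scripts to look and compute and a tool call to move; the robot and the scene stay as the last step left them, time stands still between calls to the robot, and variables do not carry over. Pictures are saved under pics/ and viewed, and the job is handed in when it is done.

Besides the shell and the picture viewer there is one more tool, called after ">>>" as a command line: name --argument value ..., lists and objects as JSON in quotes. jog_arm: Moves the arm, as the interface text tells. Its arguments: {"type":"object","properties":{"moves":{"type":"array"},"squeeze":{"type":"number"}},"required":["moves"]}

```bash
ls; mkdir -p pics; python3 - <<'E'
from workcell import *
import cv2
print(get_state(), grasp_offset)
for n in ["scene","top","wrist"]:
    print(n,get_calibration(n))
    cv2.imwrite(f"pics/{n}0.png",get_image(n))
E
```

```text
pics
{'clock': 0.0, 'joint_pos': array([ 1.10859587e+00,  1.31150391e-01,  1.48929396e+00, -3.90622460e-06,
        1.52296306e+00, -8.54116846e-02]), 'joint_vel': array([ 0.0025577 ,  0.00019241,  0.00030354, -0.00049065,  0.00126438,
        0.00053708]), 'joint_torque': array([ 3.12640012e-03, -5.69396710e+01, -5.00550377e+01, -8.81827236e-05,
        1.45604450e-02, -4.83275346e-05]), 'ee_pos': array([220.50650293, 557.42909819, 230.24278361]), 'tcp_rot': array([-2.43475173e-04,  1.87281763e-01,  9.82305817e-01, -8.74105897e-04]), 'force': array([ 0.20262171, -0.37963263,  0.14546714]), 'ft_torque': array([ 0.00279614, -0.0270507 ,  0.02058692]), 'width': 85.52953165932603} 18.700000000000003
scene {'fovy': 48.94511206516546, 'cx': 318.6436885288855, 'cy': 197.76596937654298, 'dist_coeffs': array([0.00619465, 0.        , 0.        , 0.        , 0.        ]), 'eye': array([906.67356747, 561.96135757, 959.70263728]), 'attitude': array([-0.10575304,  0.29128844,  0.89256982, -0.32754612])}
top {'fovy': 44.806745465650174, 'cx': 322.7712988987858, 'cy': 196.45606271468162, 'dist_coeffs': array([-0.15215727,  0.        ,  0.        ,  0.        ,  0.        ]), 'eye': array([ 272.97454519,  -52.22169469, 1617.2666162 ]), 'attitude': array([-0.05460251,  0.70689037, -0.70387475,  0.04341549])}
wrist {'fovy': 65.00284428791906, 'cx': 319.30461788539145, 'cy': 204.05523463555184, 'dist_coeffs': array([-0.05872047,  0.        ,  0.        ,  0.        ,  0.        ]), 'eye': array([159.28915321, 581.50163136, 372.31588284]), 'attitude': array([0.10908434, 0.81990071, 0.55733108, 0.07242585])}
```

View pics/scene0.png

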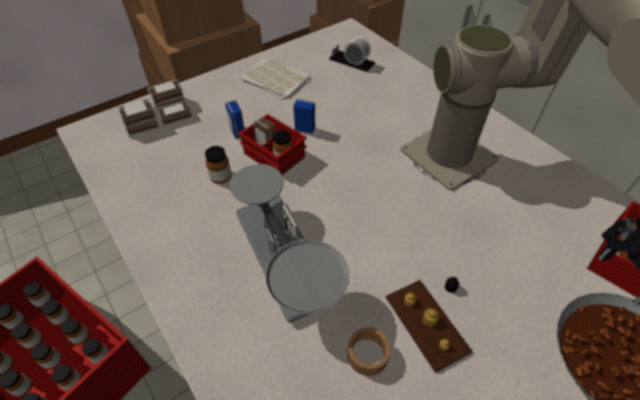

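View pics/top0.png

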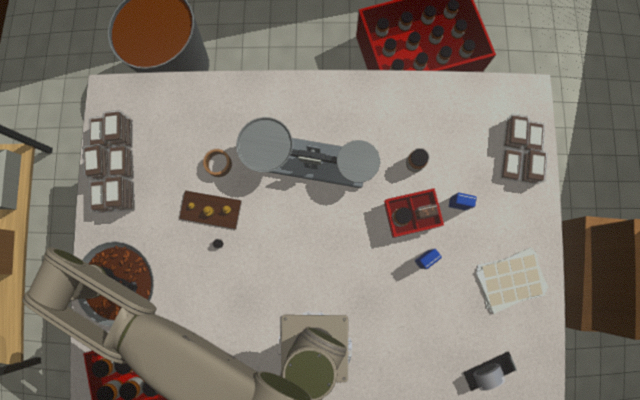

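View pics/wrist0.png

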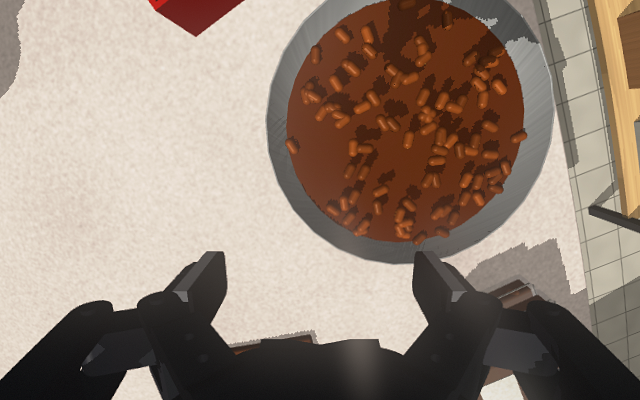

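The top view shows the crate at about (413,213), with the pack in its right cell at (428,211). The balance runs from the dish (265,145) to the plate (358,160), and the weights are on the board at (193–227,208). I'll get rough positions first.

```bash
cat > h.py <<'E'
import numpy as np, cv2
from workcell import *
from scipy.spatial.transform import Rotation as R
def K(c):
    f=200/np.tan(np.radians(c["fovy"])/2); return np.array([[f,0,c["cx"]],[0,f,c["cy"]],[0,0,1]])
def rot(q): return R.from_quat(np.roll(q,-1)).as_matrix()
def rays(c,px):
    p=cv2.undistortPoints(np.array(px,float).reshape(-1,1,2),K(c),c["dist_coeffs"])[:,0]
    return np.c_[p,np.ones(len(p))]@rot(c["attitude"]).T
def onz(c,px,z):
    d=rays(c,px); t=(z-c["eye"][2])/d[:,2]; return c["eye"]+d*t[:,None]
def proj(c,P):
    Rm=rot(c["attitude"]); rv=cv2.Rodrigues(Rm.T)[0]; 
    return cv2.projectPoints(np.array(P,float).reshape(-1,3),rv,-Rm.T@c["eye"],K(c),c["dist_coeffs"])[0][:,0]
def snap(n,name):
    c=get_calibration(n); im=get_image(n); cv2.imwrite(f"pics/{name}.png",im); np.save(f"pics/{name}.npy",c,allow_pickle=True); return c,im
def load(name): return np.load(f"pics/{name}.npy",allow_pickle=True).item(), cv2.imread(f"pics/{name}.png")
def st():
    s=get_state(); print("t",round(s["clock"],2),"pos",s["ee_pos"].round(1),"rotxy",rot(s["tcp_rot"]).round(3).tolist(),"F",s["force"].round(2),"w",round(s["width"],1),"j",s["joint_pos"].round(2)); return s
E
python3 - <<'E'
from h import *
c=get_calibration("top"); s=get_calibration("scene")
np.set_printoptions(suppress=True,precision=0)
for n,p,z in [("crate rim corners",[(386,198),(437,190),(442,226),(391,236)],85),("pack",[(428,211)],109),("dish",[(265,145)],143),("plate",[(358,160)],135),("board",[(210,210)],12),("weights",[(193,205),(208,211),(227,209)],35),("jarbench",[(418,160)],100),("tape",[(217,162)],48),("blue",[(463,201),(429,259)],50),("blackw",[(217,244)],30)]:
    print(n,onz(c,p,z).tolist())
for n,p,z in [("dish",[(308,275)],143),("plate",[(257,184)],135),("weights",[(411,296),(431,313),(445,343)],45),("pack",[(263,127)],109)]:
    print("scene",n,onz(s,p,z).tolist())
st()
print(rot(get_calibration("wrist")["attitude"]))
E
python3 -c "
import cv2
a=cv2.imread('pics/top0.png')[90:270,170:500];cv2.imwrite('pics/topc.png',cv2.resize(a,None,fx=2.4,fy=2.4,interpolation=2))
a=cv2.imread('pics/scene0.png')[80:380,200:480];cv2.imwrite('pics/scenec.png',cv2.resize(a,None,fx=2,fy=2,interpolation=2))"
```

```text
crate rim corners [[482.5578805646463, -229.07578153512145, 85.0], [508.9890989080933, -394.0785286185566, 85.0], [393.185463123074, -407.2478257049193, 85.0], [361.43519017294665, -243.5946157802268, 85.0]]
pack [[438.4963892404864, -358.31488961724625, 109.0]]
dish [[640.9916525272565, 153.6089023550808, 143.0]]
plate [[595.0906352902626, -137.45606936876422, 135.0]]
board [[449.7953916628211, 353.5631310677495, 12.0]]
weights [[463.70384103209153, 406.34311992654006, 35.0], [443.88281719701274, 354.411783899821, 35.0], [450.909093442228, 290.46532815571334, 35.0]]
jarbench [[603.6938537577087, -332.0803039956026, 100.0]]
tape [[607.0555744610052, 326.9831892699797, 48.0]]
blue [[478.1668020542411, -487.6976916819932, 50.0], [289.18136729159784, -370.536154792501, 50.0]]
blackw [[335.0798246541616, 321.6932620172464, 30.0]]
scene dish [[645.0248431568195, 162.10692701840173, 143.0]]
scene plate [[595.2466056173924, -132.25950836812126, 134.9999999999999]]
scene weights [[454.6922296268076, 298.2405982793037, 45.0], [447.8981374645102, 354.8666089794972, 45.0], [473.3289956440613, 420.9715462783573, 45.0]]
scene pack [[454.82588867552346, -337.94262914950787, 109.0]]
t 0.15 pos [220. 558. 230.] rotxy [[-0.93, 0.368, -0.001], [0.368, 0.93, -0.001], [0.0, -0.001, -1.0]] F [-1.  0.  0.] w 85.3 j [ 1.  0.  1.  0.  2. -0.]
[[ 0.  1.  0.]
 [ 1. -0. -0.]
 [-0.  0. -1.]]
```

View pics/topc.png

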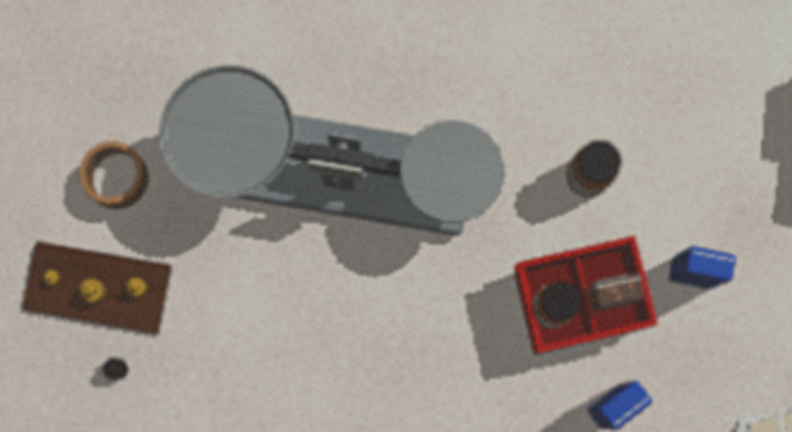

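>>> jog_arm --moves '[{"delta_pos":[-0.0316,-0.0212,0],"yaw":0,"jaw":0},{"delta_pos":[-0.0316,-0.0212,0],"yaw":0,"jaw":0},{"delta_pos":[-0.0316,-0.0212,0],"yaw":0,"jaw":0},{"delta_pos":[-0.0316,-0.0212,0],"yaw":0,"jaw":0},{"delta_pos":[-0.0316,-0.0212,0],"yaw":0,"jaw":0},{"delta_pos":[-0.0316,-0.0212,0],"yaw":0,"jaw":0},{"delta_pos":[-0.0316,-0.0212,0],"yaw":0,"jaw":0},{"delta_pos":[-0.0316,-0.0212,0],"yaw":0,"jaw":0},{"delta_pos":[-0.0316,-0.0212,0],"yaw":0,"jaw":0},{"delta_pos":[-0.0316,-0.0212,0],"yaw":0,"jaw":0},{"delta_pos":[-0.0316,-0.0212,0],"yaw":0,"jaw":0},{"delta_pos":[-0.0316,-0.0212,0],"yaw":0,"jaw":0},{"delta_pos":[-0.0316,-0.0212,0],"yaw":0,"jaw":0},{"delta_pos":[0,0,0],"yaw":0.12,"jaw":0},{"delta_pos":[0,0,0],"yaw":0.12,"jaw":0},{"delta_pos":[0,0,0],"yaw":0.12,"jaw":0},{"delta_pos":[0,0,0],"yaw":0.12,"jaw":0},{"delta_pos":[0,0,0],"yaw":0.12,"jaw":0},{"delta_pos":[0,0,0],"yaw":0.12,"jaw":0},{"delta_pos":[0,0,0],"yaw":0.12,"jaw":0}]'

```text
clock: 1.82
ee_pos: [509.5, 126.4, 222.4]
tcp_rot: [-0.002, 0.578, 0.816, -0.006]
force: [-0.1, -0.9, 0.7]
width: 85.5
```

```bash
cat >> h.py <<'E'
def plan(target,yaw_y=None,maxstep=0.038):
    """print tool-axis shift to world target (mm); yaw to bring tool y (mod 180) to direction yaw_y (rad, world)"""
    s=get_state(); Rm=rot(s["tcp_rot"]); d=Rm.T@(np.array(target)-s["ee_pos"])
    n=int(np.ceil(np.linalg.norm(d)/1000/maxstep))
    y=Rm[:,1]; a=np.arctan2(y[1],y[0]); 
    out=f"pos {s['ee_pos'].round(1)} t {s['clock']:.2f} shift {(d/1000).round(4)} n {n} row {(d/1000/max(n,1)).round(4)} tool-y angle {a:.3f}"
    if yaw_y is not None:
        dy=-(yaw_y-a); dy=(dy+np.pi/2)%np.pi-np.pi/2; m=int(np.ceil(abs(dy)/0.12)); out+=f" yaw {dy:.3f} alt {dy-np.sign(dy)*np.pi:.3f} n {m} row {dy/max(m,1):.4f}"
    out+=f" j {s['joint_pos'].round(2)} w {s['width']:.1f} F {s['force'].round(2)}"
    print(out)
E
python3 - <<'E'
from h import *
plan([430,-260,240],0.157)
c,im=snap("top","top1")
a=im[90:270,170:500];cv2.imwrite('pics/topc1.png',cv2.resize(a,None,fx=2.4,fy=2.4,interpolation=2))
E
```

```text
pos [509.5 126.4 222.4] t 1.82 shift [-0.3382 -0.2033 -0.0143] n 11 row [-0.0307 -0.0185 -0.0013] tool-y angle 0.338 yaw 0.181 alt -2.961 n 2 row 0.0904 j [ 0.15 -0.06  1.7  -0.01  1.51 -0.19] w 85.5 F [-0.15 -0.94  0.74]
```

>>> jog_arm --moves '[{"delta_pos":[-0.0355,-0.0154,-0.002],"yaw":0,"jaw":0},{"delta_pos":[-0.0355,-0.0154,-0.002],"yaw":0,"jaw":0},{"delta_pos":[-0.0355,-0.0154,-0.002],"yaw":0,"jaw":0},{"delta_pos":[-0.0355,-0.0154,-0.002],"yaw":0,"jaw":0},{"delta_pos":[-0.0355,-0.0154,-0.002],"yaw":0,"jaw":0},{"delta_pos":[-0.0355,-0.0154,-0.002],"yaw":0,"jaw":0},{"delta_pos":[-0.0355,-0.0154,-0.002],"yaw":0,"jaw":0},{"delta_pos":[-0.0355,-0.0154,-0.002],"yaw":0,"jaw":0},{"delta_pos":[-0.0355,-0.0154,-0.002],"yaw":0,"jaw":0},{"delta_pos":[-0.0355,-0.0154,-0.002],"yaw":0,"jaw":0},{"delta_pos":[-0.0355,-0.0154,-0.002],"yaw":0,"jaw":0},{"delta_pos":[-0.0355,-0.0154,-0.002],"yaw":0,"jaw":0},{"delta_pos":[-0.0355,-0.0154,-0.002],"yaw":0,"jaw":0},{"delta_pos":[-0.0355,-0.0154,-0.002],"yaw":0,"jaw":0},{"delta_pos":[0,0,0],"yaw":0.09,"jaw":0},{"delta_pos":[0,0,0],"yaw":0.09,"jaw":0},{"delta_pos":[0,0,0],"yaw":0,"jaw":0}]'

```text
clock: 3.28
ee_pos: [471.1, -438.7, 247.3]
tcp_rot: [-0.006, 0.632, 0.775, -0.006]
force: [0.4, -0.3, 0.7]
width: 85.5
```

```bash
python3 - <<'E'
from h import *
plan([440,-350,240],0.157)
snap("wrist","w1"); snap("top","top1")
E
```

```text
pos [ 471.1 -438.7  247.3] t 3.28 shift [ 0.0931 -0.0124  0.0076] n 3 row [ 0.031  -0.0041  0.0025] tool-y angle 0.203 yaw 0.046 alt -3.095 n 1 row 0.0464 j [-0.82  0.25  1.32 -0.01  1.58 -1.03] w 85.5 F [ 0.44 -0.33  0.72]
```

View pics/w1.png

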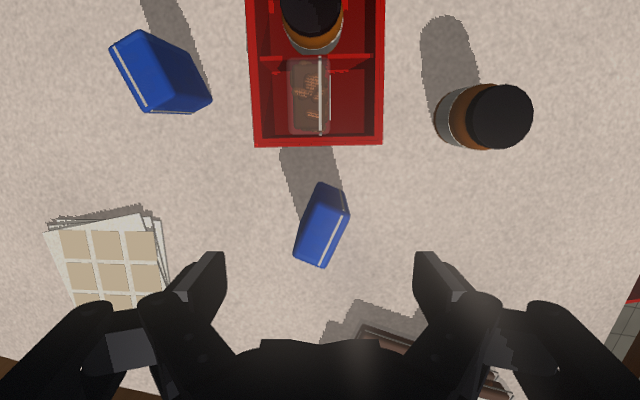

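```bash
python3 - <<'E'
from h import *
c,im=load("w1")
cv2.imwrite("pics/w1c.png",cv2.resize(im[30:160,240:400],None,fx=4.5,fy=4.5,interpolation=cv2.INTER_CUBIC))
hsv=cv2.cvtColor(im,cv2.COLOR_BGR2HSV)
print(onz(c,[(258,147),(383,144),(254,68)],85).round(1))
E
```

```text
[[ 401.9 -411.9   85. ]
 [ 518.8 -384.8   85. ]
 [ 386.9 -341.8   85. ]]
```

View pics/w1c.png

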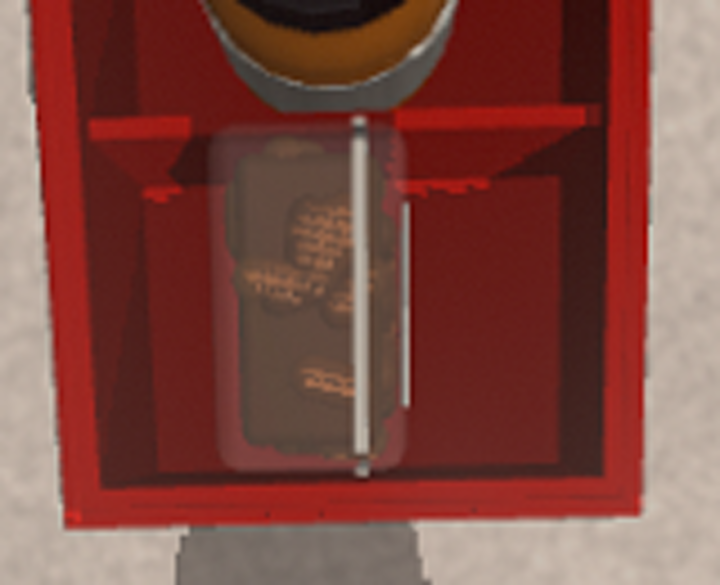

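```bash
python3 - <<'E'
from h import *
c,im=load("w1")
p=onz(c,[(286.2,57.8),(330.4,57.8),(330.4,134.4),(288.4,134.4)],109)
print(p.round(1),p.mean(0).round(1))
for i in range(4):
    d=p[(i+1)%4]-p[i]; print(np.linalg.norm(d[:2]).round(1),np.degrees(np.arctan2(d[1],d[0])).round(1))
plan([p.mean(0)[0],p.mean(0)[1],170],0.21)
E
```

```text
[[ 417.9 -331.2  109. ]
 [ 454.  -324.   109. ]
 [ 467.1 -385.4  109. ]
 [ 431.1 -392.8  109. ]] [ 442.5 -358.3  109. ]
36.8 11.3
62.8 -77.9
36.8 -168.4
63.0 102.1
pos [ 471.5 -437.5  247.5] t 3.38 shift [ 0.0833 -0.0106  0.0778] n 4 row [ 0.0208 -0.0026  0.0194] tool-y angle 0.210 yaw 0.000 alt -3.141 n 1 row 0.0004 j [-0.82  0.25  1.32 -0.01  1.58 -1.03] w 85.3 F [-0.67 -0.24 -0.11]
```

>>> jog_arm --moves '[{"delta_pos":[0.0208,-0.0026,0.015],"yaw":0,"jaw":70},{"delta_pos":[0.0208,-0.0026,0.015],"yaw":0,"jaw":70},{"delta_pos":[0.0208,-0.0026,0.015],"yaw":0,"jaw":70},{"delta_pos":[0.0208,-0.0026,0.015],"yaw":0,"jaw":70},{"delta_pos":[0,0,0],"yaw":0,"jaw":70},{"delta_pos":[0,0,0],"yaw":0,"jaw":70}]'

```text
clock: 3.88
ee_pos: [442.2, -351.4, 185.5]
tcp_rot: [-0.005, 0.617, 0.787, -0.005]
force: [0.2, -0.4, 0.9]
width: 61.6
```

```bash
python3 - <<'E'
from h import *
plan([442.5,-358.3,170],0.205)
snap("wrist","w2");plan([442.5,-358.3,82],0.205)
E
```

```text
pos [ 442.2 -351.4  185.5] t 3.88 shift [-0.0068 -0.0011  0.0155] n 1 row [-0.0068 -0.0011  0.0155] tool-y angle 0.241 yaw 0.036 alt -3.106 n 1 row 0.0361 j [-0.75  0.07  1.64 -0.01  1.44 -0.99] w 61.6 F [ 0.23 -0.39  0.91]
pos [ 442.2 -351.3  185.2] t 3.93 shift [-0.0071  0.0002  0.1032] n 3 row [-0.0024  0.0001  0.0344] tool-y angle 0.241 yaw 0.036 alt -3.106 n 1 row 0.0357 j [-0.75  0.07  1.64 -0.01  1.44 -0.99] w 61.6 F [ 0.6  -0.84 -0.65]
```

View pics/w2.png

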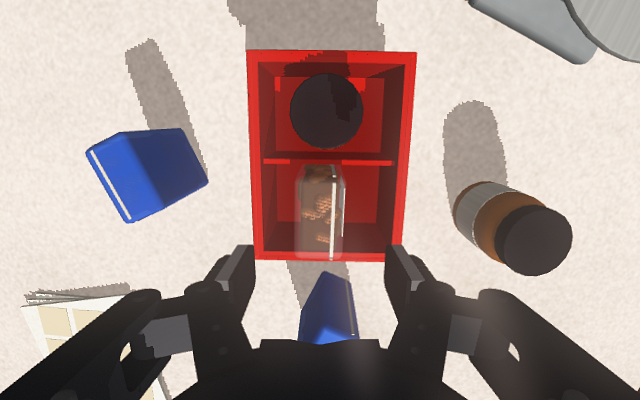

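```bash
python3 - <<'E'
from h import *
c,im=load("w2")
p=onz(c,[(297,168),(344,166.5),(343,257.5),(295,257)],109)
print(p.round(1),p.mean(0).round(1))
print(onz(c,[(247,51),(415,53),(254,260),(401,260)],85).round(1))
cv2.imwrite("pics/w2c.png",cv2.resize(im[150:280,230:420],None,fx=4,fy=4,interpolation=cv2.INTER_CUBIC))
E
```

```text
[[ 417.7 -323.9  109. ]
 [ 449.3 -314.9  109. ]
 [ 466.4 -381.8  109. ]
 [ 431.1 -390.3  109. ]] [ 441.1 -352.8  109. ]
[[ 362.4 -253.5   85. ]
 [ 480.1 -226.1   85. ]
 [ 398.3 -413.    85. ]
 [ 518.6 -382.6   85. ]]
```

View pics/w2c.png

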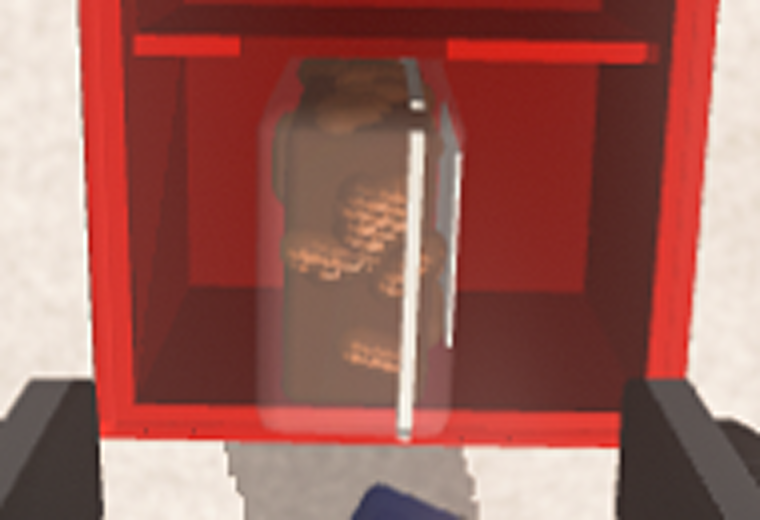

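```bash
python3 - <<'E'
from h import *
c,im=load("w2")
p=onz(c,[(295.5,181),(344,182.5),(342.5,258.6),(295,257.5)],109)
print(p.round(1),p.mean(0).round(1),c["eye"])
plan([p.mean(0)[0],p.mean(0)[1],82],0.21)
# grip offset of cam vs tool
E
```

```text
[[ 418.7 -333.2  109. ]
 [ 452.3 -325.9  109. ]
 [ 466.3 -382.8  109. ]
 [ 431.2 -390.7  109. ]] [ 442.1 -358.2  109. ] [ 428.42386935 -287.58299679  327.55595661]
pos [ 442.2 -351.3  185.2] t 3.93 shift [-0.0069 -0.0002  0.1032] n 3 row [-0.0023 -0.0001  0.0344] tool-y angle 0.241 yaw 0.031 alt -3.111 n 1 row 0.0307 j [-0.75  0.07  1.64 -0.01  1.44 -0.99] w 61.6 F [ 0.6  -0.84 -0.65]
```

>>> jog_arm --moves '[{"delta_pos":[-0.0055,-0.0002,0.012],"yaw":0.031,"jaw":100},{"delta_pos":[-0.0014,0,0.012],"yaw":0,"jaw":100},{"delta_pos":[0,0,0.01],"yaw":0,"jaw":100},{"delta_pos":[0,0,0],"yaw":0,"jaw":100}]'

```text
clock: 4.27
ee_pos: [446.0, -361.7, 151.6]
tcp_rot: [-0.002, 0.629, 0.777, -0.006]
force: [-0.6, 0.6, -1.2]
width: 51.9
```

```bash
python3 - <<'E'
from h import *
plan([442.2,-358.2,70],0.21);
E
```

```text
pos [ 446.  -361.7  151.6] t 4.27 shift [ 0.0045 -0.002   0.0816] n 3 row [ 0.0015 -0.0007  0.0272] tool-y angle 0.210 yaw 0.000 alt -3.141 n 1 row 0.0005 j [-0.76  0.12  1.65 -0.01  1.38 -0.97] w 51.9 F [-0.62  0.57 -1.19]
```

>>> jog_arm --moves '[{"delta_pos":[0.0015,-0.001,0.015],"yaw":0,"jaw":100},{"delta_pos":[0.0015,-0.001,0.015],"yaw":0,"jaw":100},{"delta_pos":[0.001,0,0.01],"yaw":0,"jaw":100},{"delta_pos":[0,0,0],"yaw":0,"jaw":100}]'

```text
clock: 4.6
ee_pos: [443.0, -360.6, 109.2]
tcp_rot: [-0.002, 0.629, 0.777, -0.006]
force: [-1.5, 0.8, -0.1]
width: 51.8
```

```bash
python3 - <<'E'
from h import *
plan([442.2,-358.2,70],0.21);snap("wrist","w3")
plan([442.2,-358.2,70],0.21)
E
```

```text
pos [ 443.  -360.6  109.2] t 4.60 shift [0.0027 0.0001 0.0392] n 2 row [0.0014 0.0001 0.0196] tool-y angle 0.210 yaw -0.000 alt 3.141 n 1 row -0.0004 j [-0.77  0.15  1.7  -0.01  1.3  -0.97] w 51.8 F [-1.5   0.83 -0.09]
pos [ 443.3 -360.9  110.2] t 4.65 shift [ 0.0031 -0.0001  0.0402] n 2 row [ 0.0016 -0.0001  0.0201] tool-y angle 0.210 yaw -0.000 alt 3.141 n 1 row -0.0004 j [-0.77  0.15  1.7  -0.01  1.3  -0.97] w 51.8 F [-1.25 -0.54 -0.78]
```

View pics/w3.png

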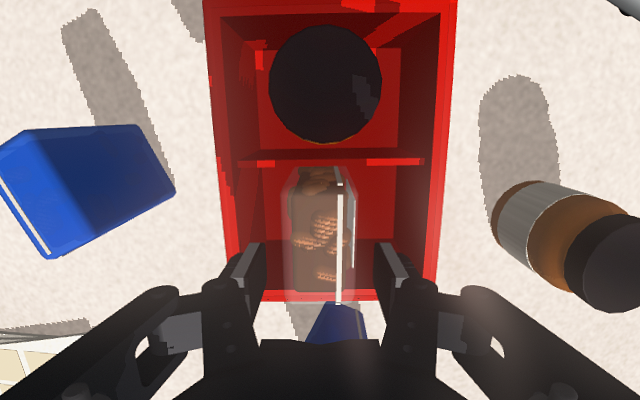

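The fingers straddle the pack: the pads are at x≈255 and 385 and the pack is centred near 320. I'll descend and grip.

>>> jog_arm --moves '[{"delta_pos":[0.0015,0,0.018],"yaw":0,"jaw":100},{"delta_pos":[0.001,0,0.018],"yaw":0,"jaw":100},{"delta_pos":[0,0,0.004],"yaw":0,"jaw":100},{"delta_pos":[0,0,0],"yaw":0,"jaw":170},{"delta_pos":[0,0,0],"yaw":0,"jaw":170},{"delta_pos":[0,0,0],"yaw":0,"jaw":170},{"delta_pos":[0,0,0],"yaw":0,"jaw":170}]' --squeeze 40

```text
clock: 5.23
ee_pos: [445.6, -362.4, 75.8]
tcp_rot: [0.003, 0.629, 0.777, -0.006]
force: [1.7, 0.5, -1.8]
width: 37.5
```

```bash
python3 - <<'E'
from h import *
plan([442.2,-358.2,200],0.21)
E
```

```text
pos [ 445.6 -362.4   75.8] t 5.23 shift [ 0.0034 -0.0033 -0.1243] n 4 row [ 0.0008 -0.0008 -0.0311] tool-y angle 0.209 yaw -0.001 alt 3.141 n 1 row -0.0005 j [-0.76  0.19  1.72 -0.01  1.23 -0.97] w 37.5 F [ 1.75  0.47 -1.82]
```

>>> jog_arm --moves '[{"delta_pos":[0,0,-0.01],"yaw":0,"jaw":170},{"delta_pos":[0,0,-0.02],"yaw":0,"jaw":170},{"delta_pos":[0,0,-0.025],"yaw":0,"jaw":170},{"delta_pos":[0,0,-0.025],"yaw":0,"jaw":170},{"delta_pos":[0,0,-0.025],"yaw":0,"jaw":170},{"delta_pos":[0,0,-0.02],"yaw":0,"jaw":170},{"delta_pos":[0,0,0],"yaw":0,"jaw":170}]'

```text
clock: 5.82
ee_pos: [445.8, -360.3, 212.4]
tcp_rot: [0.003, 0.629, 0.777, -0.006]
force: [-0.4, -0.6, -0.7]
width: 38.2
```

```bash
python3 - <<'E'
from h import *
plan([450,-30,180],0.21)
F=[]
snap("wrist","w4");snap("scene","s4")
st()
plan([450,-30,180],0.21)
E
```

```text
pos [ 445.8 -360.3  212.4] t 5.82 shift [0.3226 0.073  0.0278] n 9 row [0.0358 0.0081 0.0031] tool-y angle 0.209 yaw -0.001 alt 3.141 n 1 row -0.0005 j [-0.76  0.06  1.6  -0.01  1.48 -0.97] w 38.2 F [-0.39 -0.6  -0.69]
t 5.92 pos [ 444.6 -359.3  207.8] rotxy [[-0.208, 0.978, -0.006], [0.978, 0.208, -0.011], [-0.009, -0.008, -1.0]] F [-0.02 -0.16 -2.6 ] w 37.5 j [-0.76  0.06  1.6  -0.01  1.47 -0.97]
pos [ 444.6 -359.3  207.8] t 5.92 shift [0.3212 0.0739 0.0243] n 9 row [0.0357 0.0082 0.0027] tool-y angle 0.209 yaw -0.001 alt 3.141 n 1 row -0.0005 j [-0.76  0.06  1.6  -0.01  1.47 -0.97] w 37.5 F [-0.02 -0.16 -2.6 ]
```

View pics/w4.png

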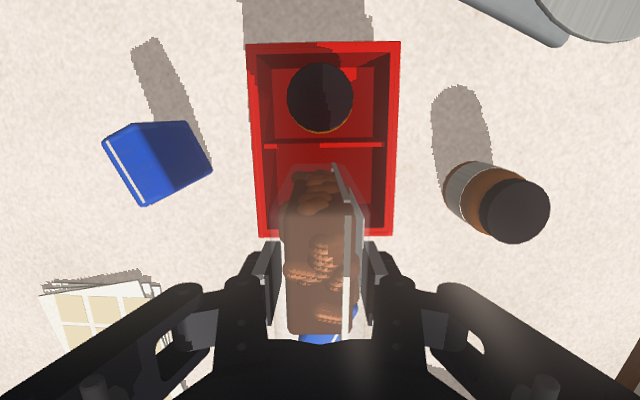

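View pics/s4.png

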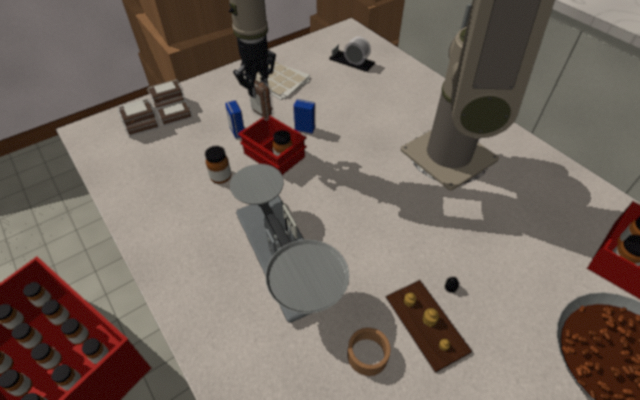

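```bash
python3 - <<'E'
from h import *
plan([430,40,212],1.5708,0.034)
E
```

```text
pos [ 444.6 -359.3  207.8] t 5.92 shift [ 0.3935  0.0687 -0.0083] n 12 row [ 0.0328  0.0057 -0.0007] tool-y angle 0.209 yaw -1.361 alt 1.780 n 12 row -0.1134 j [-0.76  0.06  1.6  -0.01  1.47 -0.97] w 37.5 F [-0.02 -0.16 -2.6 ]
```

>>> jog_arm --moves '[{"delta_pos":[0.02,0.003,-0.002],"yaw":0,"jaw":170},{"delta_pos":[0.0328,0.0057,-0.001],"yaw":0,"jaw":170},{"delta_pos":[0.0328,0.0057,-0.001],"yaw":0,"jaw":170},{"delta_pos":[0.0328,0.0057,-0.001],"yaw":0,"jaw":170},{"delta_pos":[0.0328,0.0057,-0.001],"yaw":0,"jaw":170},{"delta_pos":[0.0328,0.0057,-0.001],"yaw":0,"jaw":170},{"delta_pos":[0.0328,0.0057,-0.001],"yaw":0,"jaw":170},{"delta_pos":[0.0328,0.0057,-0.001],"yaw":0,"jaw":170},{"delta_pos":[0.0328,0.0057,-0.001],"yaw":0,"jaw":170},{"delta_pos":[0.0328,0.0057,-0.001],"yaw":0,"jaw":170},{"delta_pos":[0.0328,0.0057,-0.001],"yaw":0,"jaw":170},{"delta_pos":[0.0328,0.0057,-0.001],"yaw":0,"jaw":170},{"delta_pos":[0.015,0.003,0],"yaw":0,"jaw":170},{"delta_pos":[0,0,0],"yaw":-0.08,"jaw":170},{"delta_pos":[0,0,0],"yaw":-0.113,"jaw":170},{"delta_pos":[0,0,0],"yaw":-0.113,"jaw":170},{"delta_pos":[0,0,0],"yaw":-0.113,"jaw":170},{"delta_pos":[0,0,0],"yaw":-0.113,"jaw":170},{"delta_pos":[0,0,0],"yaw":-0.113,"jaw":170},{"delta_pos":[0,0,0],"yaw":-0.113,"jaw":170}]'

```text
clock: 7.58
ee_pos: [404.3, 65.5, 175.7]
tcp_rot: [-0.032, 0.283, 0.959, -0.008]
force: [0.1, -0.4, -2.3]
width: 37.6
```

```bash
python3 - <<'E'
from h import *
plan([430,40,90],1.5708,0.034)
E
```

```text
pos [404.3  65.5 175.7] t 7.58 shift [-0.0402 -0.0046  0.0838] n 3 row [-0.0134 -0.0015  0.0279] tool-y angle 0.998 yaw -0.573 alt 2.569 n 5 row -0.1146 j [ 0.03 -0.31  2.    0.    1.51 -0.97] w 37.6 F [ 0.06 -0.44 -2.27]
```

>>> jog_arm --moves '[{"delta_pos":[0,0,0],"yaw":-0.1,"jaw":170},{"delta_pos":[0,0,0],"yaw":-0.11,"jaw":170},{"delta_pos":[0,0,0],"yaw":-0.11,"jaw":170},{"delta_pos":[0,0,0],"yaw":-0.11,"jaw":170},{"delta_pos":[0,0,0],"yaw":-0.08,"jaw":170},{"delta_pos":[0,0,0],"yaw":0,"jaw":170}]'

```text
clock: 8.08
ee_pos: [396.1, 65.2, 162.4]
tcp_rot: [-0.043, 0.015, 0.999, 0.0]
force: [0.5, 0.5, -0.8]
width: 37.3
```

```bash
python3 - <<'E'
from h import *
st()
plan([430,40,100],1.5708,0.034)
E
```

```text
t 8.08 pos [396.1  65.2 162.4] rotxy [[-0.996, 0.031, -0.086], [0.031, 1.0, 0.002], [0.086, -0.001, -0.996]] F [ 0.53  0.47 -0.81] w 37.3 j [ 0.03 -0.3   2.02  0.    1.5  -1.51]
pos [396.1  65.2 162.4] t 8.08 shift [-0.0399 -0.0241  0.0592] n 3 row [-0.0133 -0.008   0.0197] tool-y angle 1.540 yaw -0.031 alt 3.111 n 1 row -0.0308 j [ 0.03 -0.3   2.02  0.    1.5  -1.51] w 37.3 F [ 0.53  0.47 -0.81]
```

>>> jog_arm --moves '[{"delta_pos":[0,0,0],"yaw":0,"jaw":170},{"delta_pos":[0,0,0],"yaw":0,"jaw":170}]'

```text
clock: 8.25
ee_pos: [394.2, 65.1, 159.6]
tcp_rot: [-0.045, 0.018, 0.999, 0.0]
force: [-0.4, 0.2, -2.4]
width: 37.6
```

```bash
python3 - <<'E'
from h import *
s=st(); print(s["joint_pos"].round(4),s["joint_pos"][[1,2,4]].sum()-np.pi, s["joint_vel"].round(3))
E
```

```text
t 8.25 pos [394.2  65.1 159.6] rotxy [[-0.995, 0.036, -0.091], [0.036, 0.999, 0.002], [0.091, -0.002, -0.996]] F [-0.36  0.2  -2.35] w 37.6 j [ 0.03 -0.3   2.03  0.    1.5  -1.5 ]
[ 0.031  -0.2957  2.0253  0.0046  1.5028 -1.5045] 0.09081243230000569 [-0.002  0.011  0.02  -0.001 -0.006  0.034]
```

```bash
python3 - <<'E'
from h import *
plan([560,40,260],1.5708,0.03)
E
```

```text
pos [394.2  65.1 159.6] t 8.25 shift [-0.1568 -0.0193 -0.1151] n 7 row [-0.0224 -0.0028 -0.0164] tool-y angle 1.535 yaw -0.036 alt 3.106 n 1 row -0.0357 j [ 0.03 -0.3   2.03  0.    1.5  -1.5 ] w 37.6 F [-0.36  0.2  -2.35]
```

>>> jog_arm --moves '[{"delta_pos":[-0.0224,-0.0028,-0.02],"yaw":0,"jaw":170},{"delta_pos":[-0.0224,-0.0028,-0.02],"yaw":0,"jaw":170},{"delta_pos":[-0.0224,-0.0028,-0.02],"yaw":0,"jaw":170},{"delta_pos":[-0.0224,-0.0028,-0.02],"yaw":0,"jaw":170},{"delta_pos":[-0.0224,-0.0028,-0.016],"yaw":0,"jaw":170},{"delta_pos":[-0.0224,-0.0028,-0.016],"yaw":0,"jaw":170},{"delta_pos":[-0.0224,-0.0028,-0.016],"yaw":0,"jaw":170}]'

```text
clock: 8.83
ee_pos: [557.7, 38.3, 262.2]
tcp_rot: [-0.057, 0.026, 0.998, -0.001]
force: [-0.7, 0.3, -1.9]
width: 37.6
```

```bash
python3 - <<'E'
from h import *
s=st(); print(s["joint_pos"].round(4),s["joint_pos"][[1,2,4]].sum()-np.pi, s["joint_vel"].round(3),s["joint_torque"].round(1))
E
```

```text
t 8.83 pos [557.7  38.3 262.2] rotxy [[-0.992, 0.053, -0.113], [0.053, 0.999, 0.002], [0.113, -0.004, -0.994]] F [-0.65  0.3  -1.91] w 37.6 j [-0.02  0.12  1.45 -0.    1.69 -1.54]
[-2.2600e-02  1.2100e-01  1.4467e+00 -8.0000e-04  1.6877e+00 -1.5406e+00] 0.11374894867329122 [-0.075  0.752 -1.091 -0.007  0.345 -0.043] [  0.3 -61.1 -45.   -0.    0.2   0.1]
```

>>> jog_arm --moves '[{"delta_pos":[0,0,0],"yaw":0,"jaw":170},{"delta_pos":[0,0,0],"yaw":0,"jaw":170},{"delta_pos":[0,0,0],"yaw":0,"jaw":170}]'

```text
clock: 9.08
ee_pos: [562.2, 37.1, 262.5]
tcp_rot: [-0.056, 0.03, 0.998, -0.001]
force: [-0.4, 0.0, -2.6]
width: 37.7
```

```bash
python3 - <<'E'
from h import *
s=st(); print(s["joint_pos"].round(4),s["joint_pos"][[1,2,4]].sum()-np.pi, s["joint_vel"].round(3),s["joint_torque"].round(1))
E
```

```text
t 9.08 pos [562.2  37.1 262.5] rotxy [[-0.992, 0.06, -0.111], [0.06, 0.998, 0.002], [0.111, -0.005, -0.994]] F [-0.35  0.01 -2.58] w 37.7 j [-0.02  0.13  1.44 -0.    1.69 -1.53]
[-2.4300e-02  1.3030e-01  1.4358e+00 -1.1000e-03  1.6868e+00 -1.5347e+00] 0.11128931281648669 [0.001 0.014 0.013 0.003 0.003 0.018] [ -0.2 -57.  -51.3  -0.    0.9  -0. ]
```

```bash
python3 - <<'E'
from h import *
plan([455,40,255],1.5708,0.036)
s=get_state(); Rm=rot(s["tcp_rot"]); print(Rm.T@np.array([0,0,-150]))
E
```

```text
pos [562.2  37.1 262.5] t 9.08 shift [ 0.1057 -0.0035  0.0194] n 3 row [ 0.0352 -0.0012  0.0065] tool-y angle 1.511 yaw -0.060 alt 3.081 n 1 row -0.0602 j [-0.02  0.13  1.44 -0.    1.69 -1.53] w 37.7 F [-0.35  0.01 -2.58]
[-16.64201172   0.76968648 149.07196594]
```

>>> jog_arm --moves '[{"delta_pos":[0.0352,-0.0012,0.004],"yaw":-0.02,"jaw":170},{"delta_pos":[0.0352,-0.0012,0.004],"yaw":-0.02,"jaw":170},{"delta_pos":[0.0352,-0.0012,0.004],"yaw":-0.02,"jaw":170},{"delta_pos":[-0.0039,0,0.035],"yaw":0,"jaw":170},{"delta_pos":[-0.0039,0,0.035],"yaw":0,"jaw":170},{"delta_pos":[-0.0039,0,0.035],"yaw":0,"jaw":170},{"delta_pos":[-0.0022,0,0.02],"yaw":0,"jaw":170},{"delta_pos":[-0.001,0,0.01],"yaw":0,"jaw":170}]'

```text
clock: 9.75
ee_pos: [443.2, 39.8, 116.7]
tcp_rot: [-0.057, 0.002, 0.998, 0.001]
force: [0.3, 0.1, -1.1]
width: 37.7
```

```bash
cat >> h.py <<'E'
def q():
    s=get_state(); Rm=rot(s["tcp_rot"]); z=Rm[:,2]; a=np.arctan2(s["ee_pos"][1],s["ee_pos"][0])
    print(f"t {s['clock']:.2f} pos {s['ee_pos'].round(1)} z {z.round(3)} radial {z[0]*np.cos(a)+z[1]*np.sin(a):.3f} tang {-z[0]*np.sin(a)+z[1]*np.cos(a):.3f} F {s['force'].round(1)} T {s['ft_torque'].round(2)} w {s['width']:.1f} j {s['joint_pos'].round(3)} v {s['joint_vel'].round(2)}")
E
python3 -c "
from h import *
q()"
```

```text
t 9.75 pos [443.2  39.8 116.7] z [-0.114  0.002 -0.993] radial -0.113 tang 0.012 F [ 0.3  0.1 -1.1] T [ 0.04 -0.15  0.04] w 37.7 j [-2.500e-02 -9.100e-02  1.931e+00 -1.000e-03  1.416e+00 -1.592e+00] v [ 0.    0.1   0.18 -0.   -0.25  0.01]
```

>>> jog_arm --moves '[{"delta_pos":[-0.0014,0,0.013],"yaw":0,"jaw":170},{"delta_pos":[-0.0014,0,0.013],"yaw":0,"jaw":170},{"delta_pos":[-0.001,0,0.006],"yaw":0,"jaw":170},{"delta_pos":[0,0,0.002],"yaw":0,"jaw":170}]' --squeeze 25

```text
clock: 10.08
ee_pos: [437.4, 40.6, 77.7]
tcp_rot: [-0.061, 0.003, 0.998, 0.001]
force: [-0.3, -0.5, -2.5]
width: 37.5
```

```bash
python3 -c "
from h import *
q()"
```

```text
t 10.08 pos [437.4  40.6  77.7] z [-0.121  0.002 -0.993] radial -0.120 tang 0.013 F [-0.3 -0.5 -2.5] T [ 0.01 -0.14 -0.  ] w 37.5 j [-2.400e-02 -5.100e-02  1.970e+00 -1.000e-03  1.343e+00 -1.589e+00] v [ 0.    0.01  0.04  0.   -0.04  0.  ]
```

>>> jog_arm --moves '[{"delta_pos":[0,0,0.003],"yaw":0,"jaw":170},{"delta_pos":[0,0,0.003],"yaw":0,"jaw":170}]'

```text
clock: 10.25
ee_pos: [436.8, 40.7, 72.4]
tcp_rot: [-0.06, 0.003, 0.998, 0.001]
force: [-0.5, 0.0, -2.2]
width: 37.7
```

```bash
python3 -c "
from h import *
q()"
```

```text
t 10.25 pos [436.8  40.7  72.4] z [-0.12   0.002 -0.993] radial -0.119 tang 0.013 F [-0.5  0.  -2.2] T [-0.03 -0.07  0.02] w 37.7 j [-2.300e-02 -4.600e-02  1.976e+00 -1.000e-03  1.332e+00 -1.588e+00] v [ 0.    0.03  0.03 -0.   -0.07  0.  ]
```

>>> jog_arm --moves '[{"delta_pos":[0,0,0.004],"yaw":0,"jaw":170},{"delta_pos":[0,0,0.004],"yaw":0,"jaw":170}]'

```text
clock: 10.42
ee_pos: [439.7, 40.3, 71.5]
tcp_rot: [-0.057, 0.003, 0.998, 0.0]
force: [-8.9, 1.4, 27.1]
width: 37.6
```

```bash
python3 -c "
from h import *
q(); snap('wrist','w5')"
```

```text
t 10.42 pos [439.7  40.3  71.5] z [-0.113  0.001 -0.994] radial -0.113 tang 0.011 F [-8.9  1.4 27.1] T [0.26 1.9  0.01] w 37.6 j [-0.023 -0.044  1.975 -0.002  1.324 -1.588] v [ 0.    0.01 -0.01 -0.01 -0.06  0.  ]
```

View pics/w5.png

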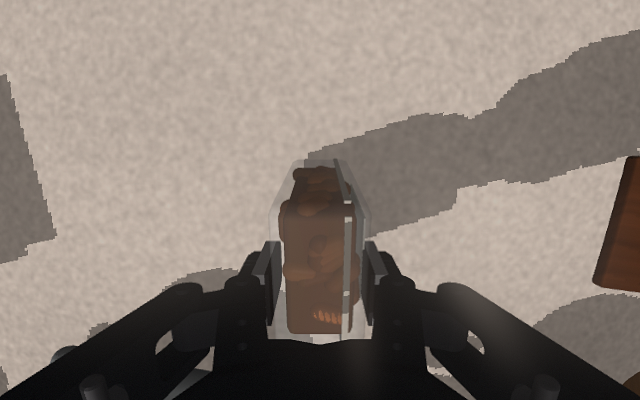

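>>> jog_arm --moves '[{"delta_pos":[0,0,0.002],"yaw":0,"jaw":170},{"delta_pos":[0,0,0.002],"yaw":0,"jaw":170},{"delta_pos":[0,0,0.002],"yaw":0,"jaw":170}]'

```text
clock: 10.72
ee_pos: [443.3, 40.2, 71.5]
tcp_rot: [-0.052, 0.003, 0.999, 0.0]
force: [-7.3, 1.6, 17.2]
width: 37.7
```

```bash
python3 -c "
from h import *
q()"
```

```text
t 10.72 pos [443.3  40.2  71.5] z [-0.104  0.001 -0.995] radial -0.104 tang 0.010 F [-7.3  1.6 17.2] T [ 0.14  1.56 -0.04] w 37.7 j [-0.023 -0.043  1.974 -0.002  1.315 -1.587] v [ 0.    0.   -0.   -0.   -0.04  0.  ]
```

>>> jog_arm --moves '[{"delta_pos":[0.004,0,0.003],"yaw":0,"jaw":170},{"delta_pos":[0.004,0,0.003],"yaw":0,"jaw":170},{"delta_pos":[0.004,0,0.003],"yaw":0,"jaw":170}]'

```text
clock: 10.97
ee_pos: [439.1, 40.2, 70.8]
tcp_rot: [-0.043, 0.003, 0.999, 0.0]
force: [3.5, 0.8, 9.7]
width: 37.6
```

```bash
python3 -c "
from h import *
q()"
```

```text
t 10.97 pos [439.1  40.2  70.8] z [-0.086  0.001 -0.996] radial -0.086 tang 0.008 F [3.5 0.8 9.7] T [-0.01 -0.97 -0.01] w 37.6 j [-2.400e-02 -7.300e-02  2.003e+00 -2.000e-03  1.298e+00 -1.588e+00] v [ 0.   -0.12  0.12  0.   -0.08 -0.  ]
```

>>> jog_arm --moves '[{"delta_pos":[0.004,0,0.005],"yaw":0,"jaw":170},{"delta_pos":[0.004,0,0.005],"yaw":0,"jaw":170},{"delta_pos":[0.004,0,0.005],"yaw":0,"jaw":170},{"delta_pos":[0.004,0,0.005],"yaw":0,"jaw":170}]'

```text
clock: 11.3
ee_pos: [437.0, 40.3, 70.0]
tcp_rot: [-0.027, 0.003, 1.0, -0.0]
force: [-6.0, 0.7, 29.9]
width: 37.4
```

```bash
python3 -c "
from h import *
q()"
```

```text
t 11.30 pos [437.   40.3  70. ] z [-0.054  0.    -0.999] radial -0.054 tang 0.005 F [-6.   0.7 29.9] T [0.06 1.08 0.02] w 37.4 j [-2.400e-02 -1.130e-01  2.039e+00 -1.000e-03  1.269e+00 -1.588e+00] v [-0.   -0.12  0.11  0.   -0.08 -0.  ]
```

Tilt is shrinking by about 0.008 per row. Six more rows should bring it near zero.

>>> jog_arm --moves '[{"delta_pos":[0.004,0,0.005],"yaw":0,"jaw":170},{"delta_pos":[0.004,0,0.005],"yaw":0,"jaw":170},{"delta_pos":[0.004,0,0.005],"yaw":0,"jaw":170},{"delta_pos":[0.004,0,0.005],"yaw":0,"jaw":170}]'

```text
clock: 11.63
ee_pos: [434.9, 40.3, 69.3]
tcp_rot: [-0.012, 0.003, 1.0, -0.0]
force: [-8.1, 0.3, 31.2]
width: 37.4
```

```bash
python3 -c "
from h import *
q()"
```

```text
t 11.63 pos [434.9  40.3  69.3] z [-0.023 -0.    -1.   ] radial -0.023 tang 0.002 F [-8.1  0.3 31.2] T [0.02 1.37 0.01] w 37.4 j [-2.400e-02 -1.510e-01  2.075e+00 -1.000e-03  1.242e+00 -1.588e+00] v [ 0.   -0.11  0.1   0.   -0.08 -0.  ]
```

>>> jog_arm --moves '[{"delta_pos":[0.004,0,0.005],"yaw":0,"jaw":170},{"delta_pos":[0.004,0,0.005],"yaw":0,"jaw":170},{"delta_pos":[0.003,0,0.004],"yaw":0,"jaw":170},{"delta_pos":[0,0,-0.001],"yaw":0,"jaw":170}]'

```text
clock: 11.97
ee_pos: [434.3, 40.3, 71.2]
tcp_rot: [-0.0, 0.003, 1.0, -0.0]
force: [-1.0, 0.3, -3.1]
width: 37.5
```

```bash
python3 -c "
from h import *
q();snap('wrist','w6'); snap('scene','s6')"
```

```text
t 11.97 pos [434.3  40.3  71.2] z [-0.    -0.001 -1.   ] radial -0.001 tang -0.001 F [-1.   0.3 -3.1] T [ 0.03 -0.07  0.02] w 37.5 j [-2.400e-02 -1.810e-01  2.097e+00 -1.000e-03  1.226e+00 -1.589e+00] v [ 0.   -0.04 -0.05 -0.    0.05  0.  ]
```

View pics/s6.png

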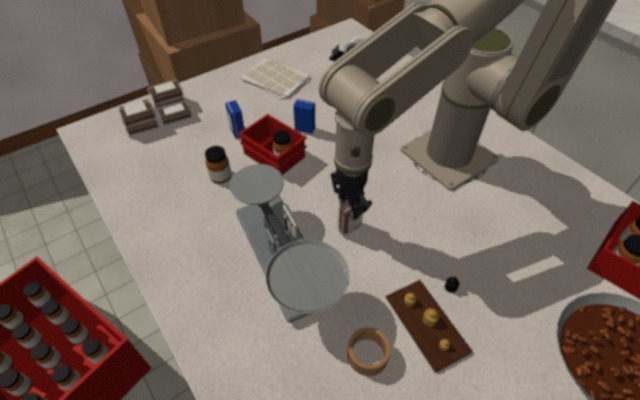

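>>> jog_arm --moves '[{"delta_pos":[0,0,0.002],"yaw":0,"jaw":170},{"delta_pos":[0,0,0.001],"yaw":0,"jaw":140},{"delta_pos":[0,0,0],"yaw":0,"jaw":90},{"delta_pos":[0,0,0],"yaw":0,"jaw":90}]'

```text
clock: 12.4
ee_pos: [434.0, 40.3, 66.4]
tcp_rot: [-0.001, 0.003, 1.0, -0.0]
force: [-0.3, -1.0, -0.0]
width: 55.1
```

```bash
python3 -c "
from h import *
q();snap('wrist','w7')"
```

```text
t 12.40 pos [434.   40.3  66.4] z [-0.002 -0.001 -1.   ] radial -0.002 tang -0.001 F [-0.3 -1.  -0. ] T [-0.    0.02 -0.02] w 55.1 j [-2.400e-02 -1.730e-01  2.100e+00 -1.000e-03  1.217e+00 -1.589e+00] v [ 0.    0.01  0.    0.   -0.    0.  ]
```

View pics/w7.png

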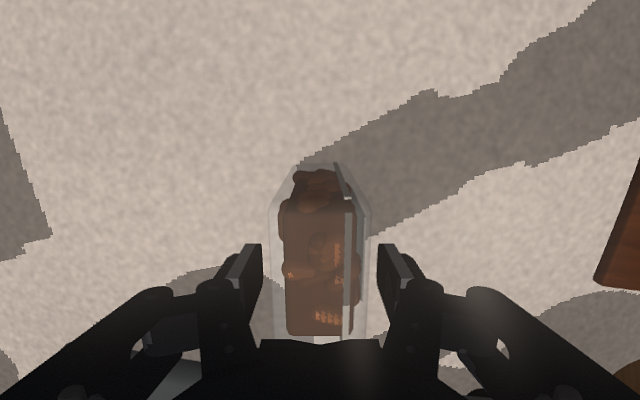

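The pack stands free and upright between the open pads, with its label on the right (+y) edge. I'll raise and turn 90°.

>>> jog_arm --moves '[{"delta_pos":[0,0,-0.02],"yaw":0,"jaw":60},{"delta_pos":[0,0,-0.03],"yaw":0,"jaw":0},{"delta_pos":[0,0,-0.03],"yaw":0,"jaw":0},{"delta_pos":[0,0,-0.01],"yaw":0.12,"jaw":0},{"delta_pos":[0,0,0],"yaw":0.12,"jaw":0},{"delta_pos":[0,0,0],"yaw":0.12,"jaw":0},{"delta_pos":[0,0,0],"yaw":0.12,"jaw":0},{"delta_pos":[0,0,0],"yaw":0.12,"jaw":0},{"delta_pos":[0,0,0],"yaw":0.12,"jaw":0},{"delta_pos":[0,0,0],"yaw":0.12,"jaw":0},{"delta_pos":[0,0,0],"yaw":0.12,"jaw":0},{"delta_pos":[0,0,0],"yaw":0.12,"jaw":0},{"delta_pos":[0,0,0],"yaw":0.12,"jaw":0},{"delta_pos":[0,0,0],"yaw":0.12,"jaw":0},{"delta_pos":[0,0,0],"yaw":0.12,"jaw":0},{"delta_pos":[0,0,0],"yaw":0.12,"jaw":0}]'

```text
clock: 13.78
ee_pos: [432.4, 40.3, 157.8]
tcp_rot: [-0.003, 0.726, 0.688, -0.003]
force: [-0.4, -0.3, 0.8]
width: 85.2
```

```bash
python3 -c "
from h import *
q();plan([434,40,150],0); snap('wrist','w8')"
```

```text
t 13.78 pos [432.4  40.3 157.8] z [-0.009 -0.001 -1.   ] radial -0.009 tang 0.000 F [-0.4 -0.3  0.8] T [ 0.03 -0.01 -0.04] w 85.2 j [-2.500e-02 -2.790e-01  2.012e+00 -1.000e-03  1.417e+00  3.000e-02] v [-0.    0.    0.   -0.    0.    1.49]
pos [432.4  40.3 157.8] t 13.78 shift [-0.0002  0.0017  0.0078] n 1 row [-0.0002  0.0017  0.0078] tool-y angle -0.055 yaw -0.055 alt 3.087 n 1 row -0.0546 j [-0.02 -0.28  2.01 -0.    1.42  0.03] w 85.2 F [-0.44 -0.31  0.75]
```

View pics/w8.png

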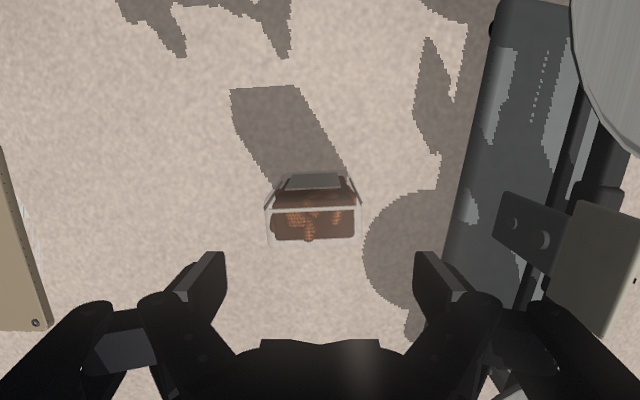

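```bash
python3 -c "
from h import *
c,im=load('w8')
cv2.imwrite('pics/w8c.png',cv2.resize(im[160:270,240:390],None,fx=5,fy=5,interpolation=cv2.INTER_CUBIC))
p=onz(c,[(267,247),(355,242),(357,205),(265,210)],105);print(p.round(1),p.mean(0))
for i in range(4): d=p[(i+1)%4]-p[i]; print(np.hypot(*d[:2]).round(1),np.arctan2(d[1],d[0]).round(3))
plan([434,40,150],0)
"
```

```text
[[395.6  24.9 105. ]
 [454.5  25.5 105. ]
 [456.4  51.  105. ]
 [396.9  50.7 105. ]] [425.85202644  38.0498369  105.        ]
58.9 0.01
25.5 1.496
59.6 -3.137
25.9 -1.621
pos [432.4  40.2 157.8] t 13.83 shift [-0.0001  0.0017  0.0078] n 1 row [-0.0001  0.0017  0.0078] tool-y angle -0.064 yaw -0.064 alt 3.077 n 1 row -0.0645 j [-0.02 -0.28  2.01 -0.    1.42  0.04] w 85.3 F [-0.33  0.16 -0.43]
```

View pics/w8c.png

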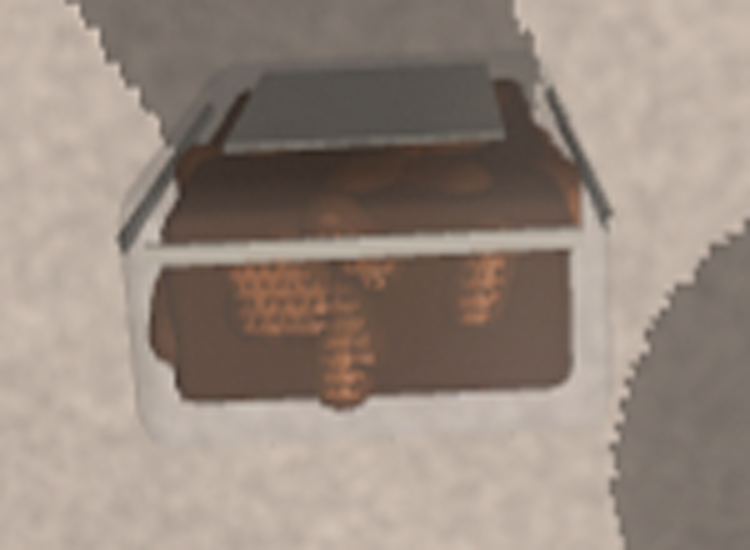

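>>> jog_arm --moves '[{"delta_pos":[0.004,-0.004,0.01],"yaw":-0.06,"jaw":0},{"delta_pos":[0,0,0.02],"yaw":0,"jaw":0},{"delta_pos":[0,0,0],"yaw":0,"jaw":0}]'

```text
clock: 14.08
ee_pos: [429.1, 44.5, 127.8]
tcp_rot: [-0.002, 0.706, 0.708, -0.003]
force: [-0.6, 0.7, -0.4]
width: 85.1
```

```bash
python3 -c "
from h import *
q();plan([428,44,65],0); snap('wrist','w9')"
```

```text
t 14.08 pos [429.1  44.5 127.8] z [-0.007 -0.001 -1.   ] radial -0.007 tang -0.000 F [-0.6  0.7 -0.4] T [-0.01 -0.    0.02] w 85.1 j [-1.500e-02 -2.610e-01  2.054e+00 -1.000e-03  1.355e+00 -1.900e-02] v [ 0.01 -0.04 -0.05  0.    0.07 -0.05]
pos [429.1  44.5 127.8] t 14.08 shift [-0.0004 -0.0007  0.0628] n 2 row [-0.0002 -0.0004  0.0314] tool-y angle 0.004 yaw 0.004 alt -3.138 n 1 row 0.0039 j [-0.01 -0.26  2.05 -0.    1.36 -0.02] w 85.1 F [-0.65  0.7  -0.37]
```

View pics/w9.png

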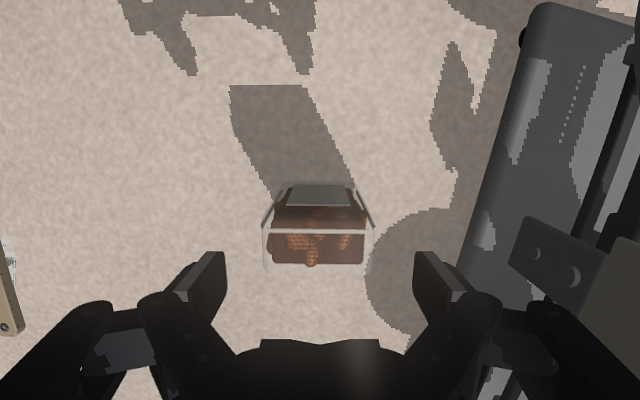

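>>> jog_arm --moves '[{"delta_pos":[0,0,0.025],"yaw":0,"jaw":0},{"delta_pos":[0,0,0.025],"yaw":0,"jaw":0},{"delta_pos":[0,0,0.012],"yaw":0,"jaw":0},{"delta_pos":[0,0,0],"yaw":0,"jaw":60},{"delta_pos":[0,0,0],"yaw":0,"jaw":90},{"delta_pos":[0,0,0],"yaw":0,"jaw":90},{"delta_pos":[0,0,0],"yaw":0,"jaw":90}]' --squeeze 20

```text
clock: 14.72
ee_pos: [434.4, 44.2, 73.7]
tcp_rot: [0.001, 0.703, 0.712, 0.001]
force: [0.2, -0.9, -2.4]
width: 65.1
```

```bash
python3 -c "
from h import *
q();plan([428,44,65],0); snap('wrist','w10')"
```

```text
t 14.72 pos [434.4  44.2  73.7] z [ 0.002 -0.001 -1.   ] radial 0.002 tang -0.001 F [ 0.2 -0.9 -2.4] T [ 0.    0.   -0.02] w 65.1 j [-1.500e-02 -1.870e-01  2.097e+00 -1.000e-03  1.229e+00 -2.800e-02] v [ 0.   -0.01 -0.02  0.    0.01 -0.01]
pos [434.4  44.2  73.7] t 14.72 shift [-0.0001 -0.0064  0.0087] n 1 row [-0.0001 -0.0064  0.0087] tool-y angle 0.013 yaw 0.013 alt -3.129 n 1 row 0.0127 j [-0.02 -0.19  2.1  -0.    1.23 -0.03] w 65.1 F [ 0.17 -0.86 -2.42]
```

View pics/w10.png

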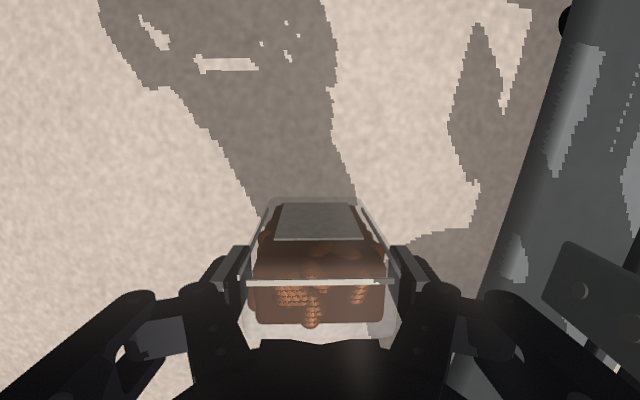

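>>> jog_arm --moves '[{"delta_pos":[0,0,0.003],"yaw":0,"jaw":90},{"delta_pos":[-0.002,0,0.003],"yaw":0,"jaw":90},{"delta_pos":[-0.005,0,0.003],"yaw":0,"jaw":90},{"delta_pos":[-0.006,0,0.002],"yaw":0,"jaw":90}]'

```text
clock: 15.1
ee_pos: [437.2, 33.5, 69.0]
tcp_rot: [0.001, 0.702, 0.712, 0.003]
force: [-8.6, 4.9, 17.4]
width: 64.7
```

```bash
python3 -c "
from h import *
q(); snap('wrist','w11')"
```

```text
t 15.10 pos [437.2  33.5  69. ] z [ 0.007  0.003 -1.   ] radial 0.007 tang 0.002 F [-8.6  4.9 17.4] T [ 0.87  1.83 -0.05] w 64.7 j [-0.043 -0.18   2.1    0.004  1.214 -0.059] v [-0.16 -0.    0.    0.02 -0.01 -0.17]
```

View pics/w11.png

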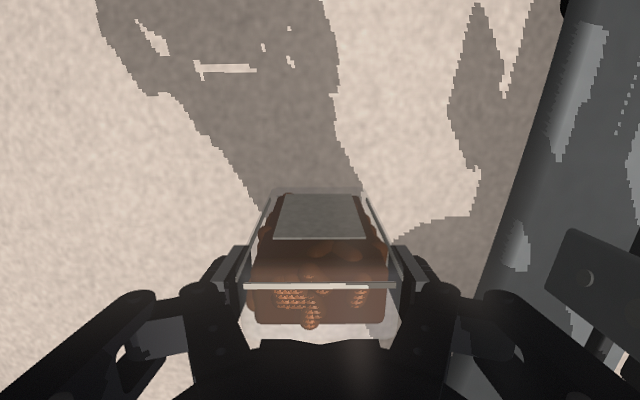

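>>> jog_arm --moves '[{"delta_pos":[-0.008,-0.001,0.001],"yaw":0,"jaw":90},{"delta_pos":[-0.008,-0.001,0.001],"yaw":0,"jaw":90},{"delta_pos":[-0.008,-0.001,0.002],"yaw":0,"jaw":90}]'

```text
clock: 15.4
ee_pos: [437.6, 9.5, 69.0]
tcp_rot: [0.003, 0.701, 0.713, 0.006]
force: [-4.0, 2.7, 14.3]
width: 64.6
```

```bash
python3 -c "
from h import *
q(); snap('wrist','w12')"
```

```text
t 15.40 pos [437.6   9.5  69. ] z [ 0.013  0.005 -1.   ] radial 0.013 tang 0.005 F [-4.   2.7 14.3] T [ 0.72  1.08 -0.07] w 64.6 j [-0.101 -0.189  2.108  0.007  1.21  -0.119] v [-0.23 -0.02  0.03  0.01 -0.04 -0.24]
```

View pics/w12.png

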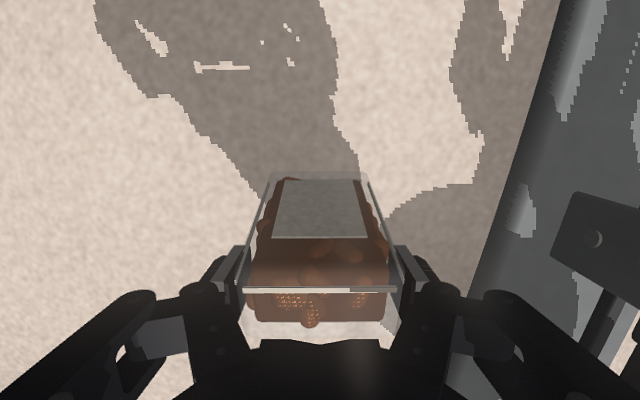

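>>> jog_arm --moves '[{"delta_pos":[-0.008,-0.001,0.004],"yaw":0,"jaw":90},{"delta_pos":[-0.008,-0.001,0.004],"yaw":0,"jaw":90},{"delta_pos":[-0.008,-0.001,0.005],"yaw":0,"jaw":90}]'

```text
clock: 15.7
ee_pos: [438.6, -17.3, 62.2]
tcp_rot: [0.006, 0.701, 0.713, 0.008]
force: [-5.2, -1.5, 16.0]
width: 64.7
```

```bash
python3 -c "
from h import *
q(); snap('wrist','w13');c,im=snap('scene','s13');cv2.imwrite('pics/s13c.png',cv2.resize(im[130:280,260:440],None,fx=4,fy=4,interpolation=2))"
```

```text
t 15.70 pos [438.6 -17.3  62.2] z [ 0.019  0.004 -1.   ] radial 0.019 tang 0.005 F [-5.2 -1.5 16. ] T [0.18 1.7  0.11] w 64.7 j [-0.162 -0.181  2.115  0.007  1.189 -0.181] v [-0.24  0.05  0.03 -0.   -0.11 -0.25]
```

View pics/w13.png

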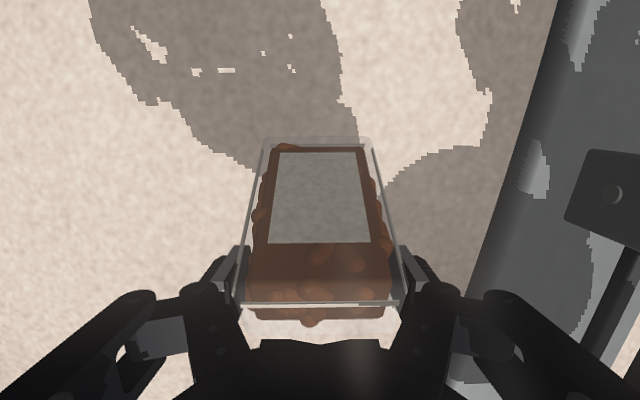

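View pics/s13c.png

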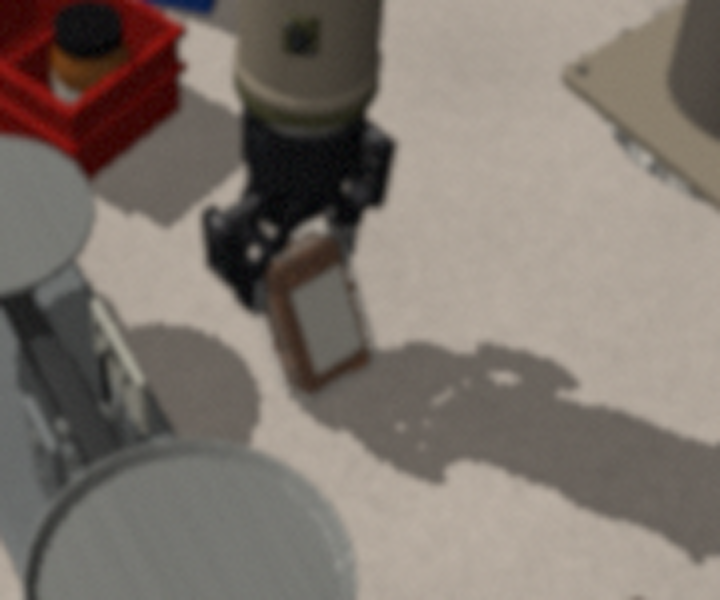

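>>> jog_arm --moves '[{"delta_pos":[-0.01,-0.001,0.007],"yaw":0,"jaw":90},{"delta_pos":[-0.0105,-0.001,0.009],"yaw":0,"jaw":90},{"delta_pos":[-0.009,-0.001,0.0105],"yaw":0,"jaw":90}]'

```text
clock: 16.05
ee_pos: [440.1, -51.3, 40.7]
tcp_rot: [0.01, 0.701, 0.713, 0.009]
force: [-3.6, -2.6, 8.1]
width: 64.8
```

```bash
python3 -c "
from h import *
q(); snap('wrist','w14');c,im=snap('scene','s14');cv2.imwrite('pics/s14c.png',cv2.resize(im[130:280,260:440],None,fx=4,fy=4,interpolation=2))"
```

```text
t 16.05 pos [440.1 -51.3  40.7] z [ 0.026 -0.002 -1.   ] radial 0.026 tang 0.001 F [-3.6 -2.6  8.1] T [-0.05  1.02  0.28] w 64.8 j [-0.236 -0.141  2.124  0.005  1.133 -0.255] v [-0.27  0.22  0.05 -0.01 -0.28 -0.27]
```

View pics/w14.png

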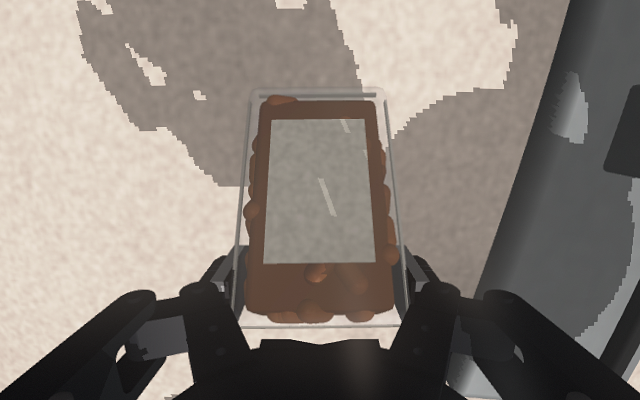

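View pics/s14c.png

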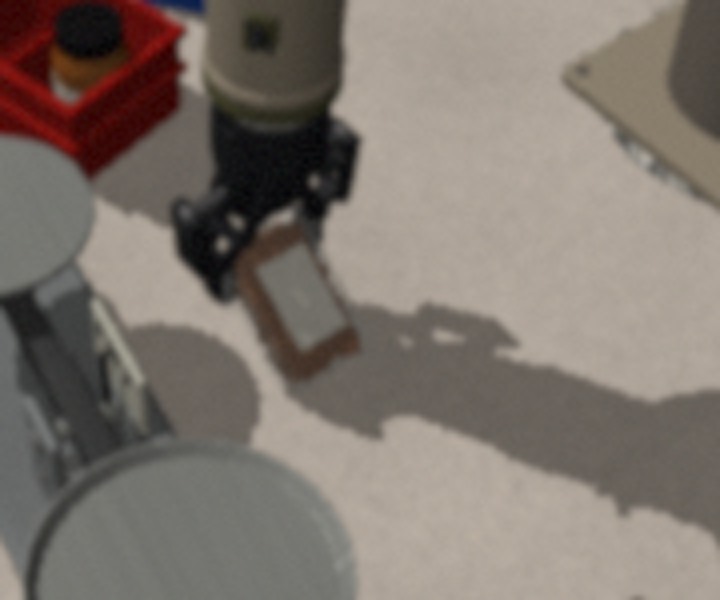

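>>> jog_arm --moves '[{"delta_pos":[-0.008,-0.001,0.01],"yaw":0,"jaw":90},{"delta_pos":[-0.006,-0.001,0.011],"yaw":0,"jaw":90},{"delta_pos":[-0.004,-0.001,0.008],"yaw":0,"jaw":90}]'

```text
clock: 16.4
ee_pos: [440.6, -72.4, 11.8]
tcp_rot: [0.013, 0.702, 0.712, 0.01]
force: [2.1, 1.8, 2.0]
width: 65.0
```

```bash
python3 -c "
from h import *
q(); snap('wrist','w15')"
```

```text
t 16.40 pos [440.6 -72.4  11.8] z [ 0.032 -0.003 -0.999] radial 0.032 tang 0.002 F [2.1 1.8 2. ] T [ 0.56 -0.14 -0.16] w 65.0 j [-0.283 -0.085  2.134  0.007  1.061 -0.301] v [-0.13  0.19  0.03  0.01 -0.23 -0.13]
```

View pics/w15.png

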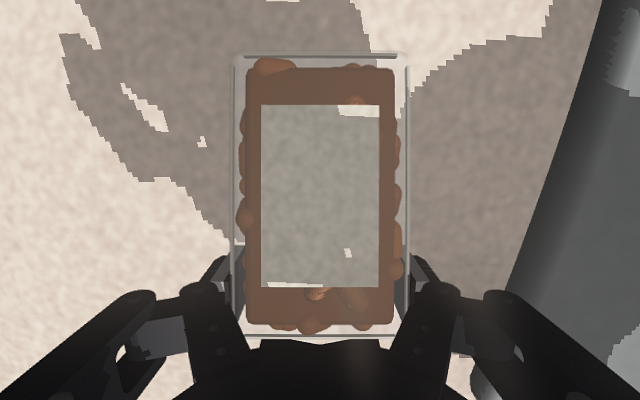

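>>> jog_arm --moves '[{"delta_pos":[-0.003,0,0.006],"yaw":0,"jaw":90},{"delta_pos":[-0.002,0,0.005],"yaw":0,"jaw":90}]'

```text
clock: 16.62
ee_pos: [440.1, -77.8, -1.5]
tcp_rot: [0.012, 0.702, 0.712, 0.01]
force: [-0.2, 1.3, 2.2]
width: 64.8
```

```bash
python3 -c "
from h import *
q(); snap('wrist','w16');c,im=snap('scene','s16');cv2.imwrite('pics/s16c.png',cv2.resize(im[130:280,240:420],None,fx=4,fy=4,interpolation=2))"
```

```text
t 16.62 pos [440.1 -77.8  -1.5] z [ 0.031 -0.002 -1.   ] radial 0.030 tang 0.003 F [-0.2  1.3  2.2] T [ 0.57  0.01 -0.11] w 64.8 j [-0.295 -0.055  2.135  0.008  1.032 -0.313] v [-0.05  0.14 -0.    0.02 -0.14 -0.05]
```

View pics/w16.png

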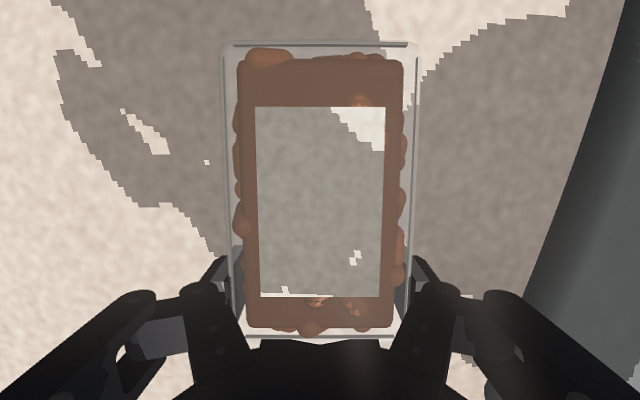

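View pics/s16c.png

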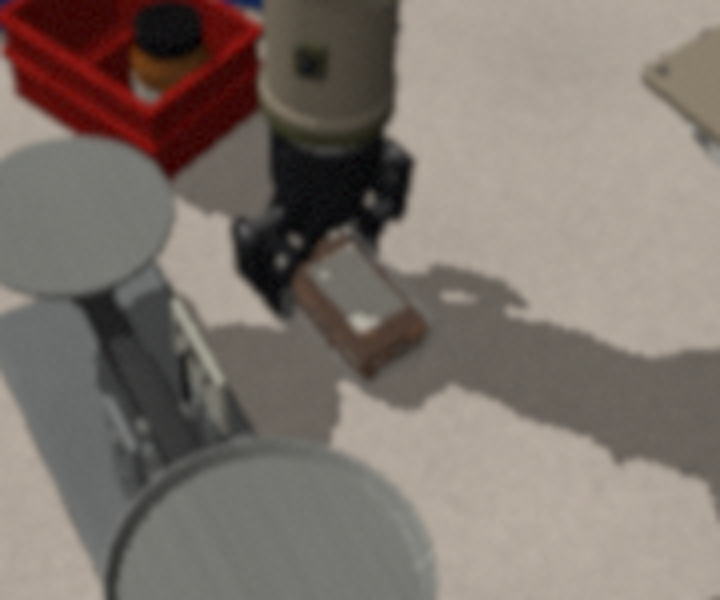

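>>> jog_arm --moves '[{"delta_pos":[0,0,0.003],"yaw":0,"jaw":90},{"delta_pos":[0,0,0.002],"yaw":0,"jaw":90}]'

```text
clock: 16.88
ee_pos: [440.0, -78.1, -5.5]
tcp_rot: [0.011, 0.702, 0.712, 0.009]
force: [-15.3, 4.9, 43.8]
width: 64.5
```

```bash
python3 -c "
from h import *
q()"
```

```text
t 16.88 pos [440.  -78.1  -5.5] z [ 0.028 -0.003 -1.   ] radial 0.028 tang 0.002 F [-15.3   4.9  43.8] T [0.95 4.07 0.03] w 64.5 j [-0.295 -0.045  2.134  0.006  1.024 -0.313] v [ 0.01  0.03 -0.02 -0.01  0.01  0.  ]
```

>>> jog_arm --moves '[{"delta_pos":[0,0,-0.001],"yaw":0,"jaw":60},{"delta_pos":[0,0,-0.002],"yaw":0,"jaw":0},{"delta_pos":[0,0,0],"yaw":0,"jaw":0},{"delta_pos":[0,0,-0.01],"yaw":0,"jaw":0},{"delta_pos":[0,0,-0.025],"yaw":0,"jaw":0},{"delta_pos":[0,0,-0.03],"yaw":0,"jaw":0},{"delta_pos":[0,0,-0.02],"yaw":0,"jaw":0}]'

```text
clock: 17.47
ee_pos: [431.3, -75.0, 80.4]
tcp_rot: [0.005, 0.701, 0.713, 0.005]
force: [0.5, -0.5, 0.1]
width: 85.4
```

```bash
python3 -c "
from h import *
q(); snap('wrist','w17');c,im=snap('scene','s17');cv2.imwrite('pics/s17c.png',cv2.resize(im[130:280,240:420],None,fx=4,fy=4,interpolation=2))"
```

```text
t 17.47 pos [431.3 -75.   80.4] z [ 0.014  0.001 -1.   ] radial 0.014 tang 0.003 F [ 0.5 -0.5  0.1] T [ 0.01 -0.01  0.02] w 85.4 j [-0.293 -0.206  2.1    0.005  1.234 -0.312] v [-0.   -0.37 -0.14 -0.    0.54 -0.  ]
```

View pics/w17.png

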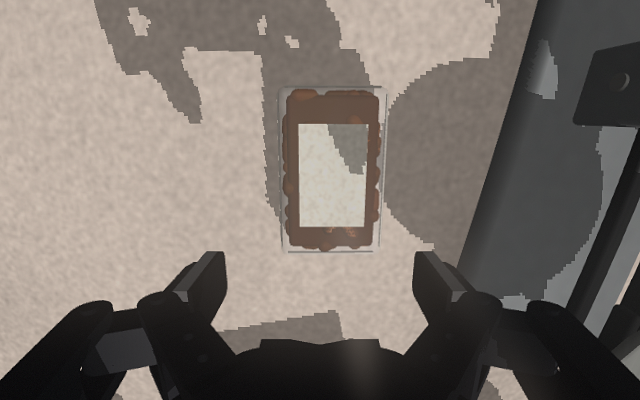

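View pics/s17c.png

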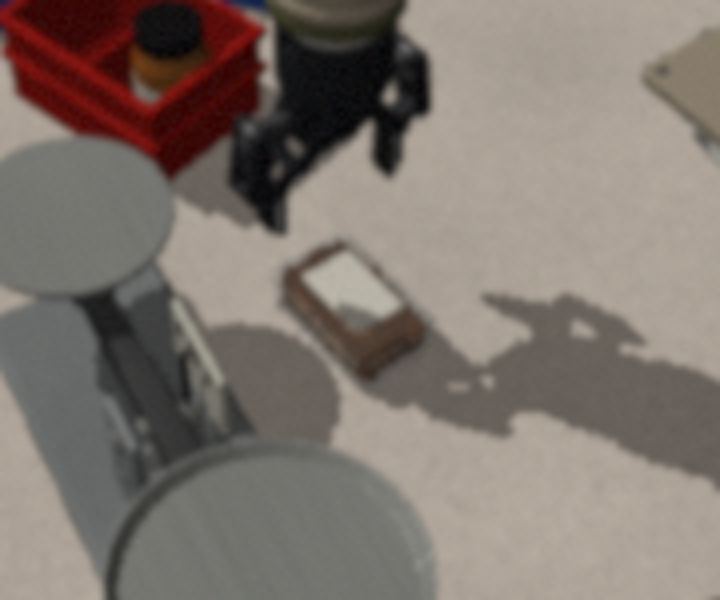

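```bash
python3 -c "
from h import *
c,im=load('w17')
p=onz(c,[(280,88),(385,87),(380,251),(284,251)],36);print(p.round(1),p.mean(0))
for i in range(4): d=p[(i+1)%4]-p[i]; print(np.hypot(*d[:2]).round(1),np.arctan2(d[1],d[0]).round(3))
m=p.mean(0); plan([m[0],m[1],80],0)
c,im=load('scene0') if 0 else (get_calibration('scene'),cv2.imread('pics/s17.png'))
"
python3 -c "
import cv2
a=cv2.imread('pics/s17.png')[160:330,220:360];cv2.imwrite('pics/s17d.png',cv2.resize(a,None,fx=4,fy=4,interpolation=2)[:600])
a=cv2.imread('pics/top1.png')[100:200,220:400];cv2.imwrite('pics/top1d.png',cv2.resize(a,None,fx=4,fy=4,interpolation=2))"
```

```text
[[407.9   7.4  36. ]
 [467.2   9.1  36. ]
 [470.9 -90.8  36. ]
 [409.1 -91.4  36. ]] [438.76203082 -41.42236417  36.        ]
59.3 0.029
100.0 -1.534
61.8 -3.131
98.8 1.583
pos [433.9 -75.8  82.5] t 17.57 shift [0.0343 0.0054 0.0025] n 1 row [0.0343 0.0054 0.0025] tool-y angle 0.017 yaw 0.017 alt -3.124 n 1 row 0.0173 j [-0.29 -0.21  2.1   0.01  1.23 -0.31] w 85.6 F [ 0.31  0.19 -0.15]
```

View pics/top1d.png

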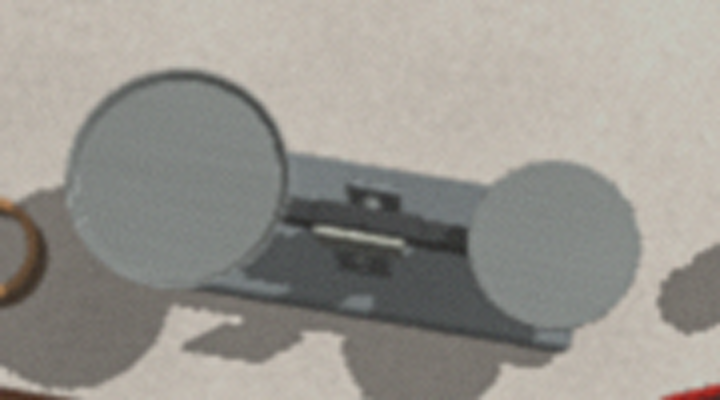

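View pics/s17d.png

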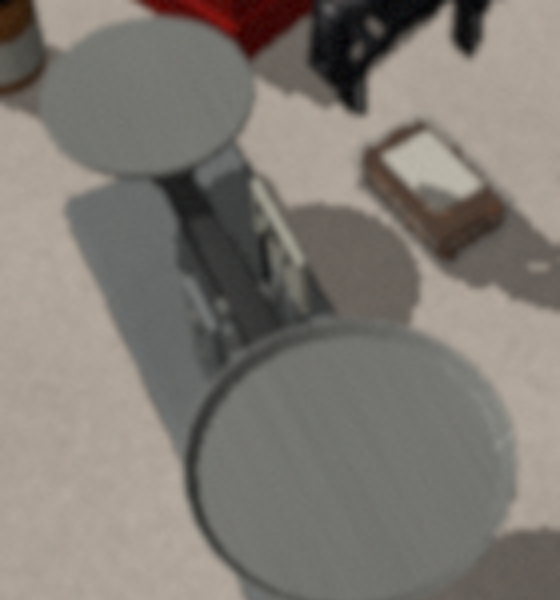

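>>> jog_arm --moves '[{"delta_pos":[0.0165,0.003,0],"yaw":0.01,"jaw":0},{"delta_pos":[0.0165,0.002,0.01],"yaw":0,"jaw":0},{"delta_pos":[0,0,0.015],"yaw":0,"jaw":0},{"delta_pos":[0,0,0],"yaw":0,"jaw":0}]'

```text
clock: 17.9
ee_pos: [440.3, -42.0, 59.0]
tcp_rot: [0.01, 0.705, 0.709, 0.008]
force: [-0.2, 0.3, -0.4]
width: 85.4
```

```bash
python3 -c "
from h import *
q(); plan([439,-42,3],0.01);snap('wrist','w18');"
```

```text
t 17.90 pos [440.3 -42.   59. ] z [ 0.025 -0.002 -1.   ] radial 0.025 tang -0.000 F [-0.2  0.3 -0.4] T [0.02 0.05 0.  ] w 85.4 j [-0.214 -0.172  2.114  0.003  1.175 -0.22 ] v [ 0.03 -0.03 -0.02  0.01  0.05  0.02]
pos [440.3 -42.   59. ] t 17.90 shift [ 0.0002 -0.0027  0.0559] n 2 row [ 0.0001 -0.0014  0.028 ] tool-y angle 0.006 yaw -0.004 alt 3.137 n 1 row -0.0042 j [-0.21 -0.17  2.11  0.    1.17 -0.22] w 85.4 F [-0.2   0.29 -0.41]
```

View pics/w18.png

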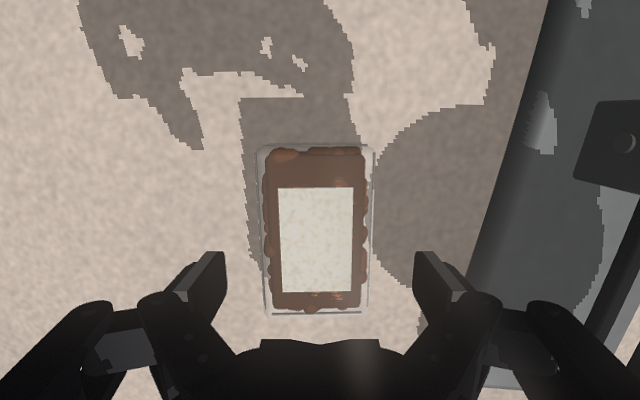

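```bash
python3 -c "
from h import *
c,im=load('w18')
p=onz(c,[(258,146),(372,147),(367,314),(265,314)],36);print(p.round(1),p.mean(0),c['eye'])
"
```

```text
[[408.5   9.9  36. ]
 [467.8   9.6  36. ]
 [469.9 -90.9  36. ]
 [407.9 -90.2  36. ]] [438.52806804 -40.40688588  36.        ] [436.24875591  23.72025303 200.72191418]
```

>>> jog_arm --moves '[{"delta_pos":[0,-0.001,0.022],"yaw":0,"jaw":0},{"delta_pos":[0,-0.001,0.022],"yaw":0,"jaw":0},{"delta_pos":[0,-0.001,0.011],"yaw":0,"jaw":0},{"delta_pos":[0,0,0],"yaw":0,"jaw":0}]'

```text
clock: 18.28
ee_pos: [440.6, -43.2, 5.9]
tcp_rot: [0.011, 0.705, 0.709, 0.009]
force: [-0.5, 0.2, -0.2]
width: 85.7
```

```bash
python3 -c "
from h import *
q()"
```

```text
t 18.28 pos [440.6 -43.2   5.9] z [ 0.028 -0.003 -1.   ] radial 0.028 tang -0.000 F [-0.5  0.2 -0.2] T [ 0.02 -0.01  0.05] w 85.7 j [-0.216 -0.08   2.142  0.003  1.051 -0.223] v [-0.01 -0.01 -0.01 -0.    0.03 -0.  ]
```

>>> jog_arm --moves '[{"delta_pos":[0,0,0.008],"yaw":0,"jaw":40},{"delta_pos":[0,0,0.001],"yaw":0,"jaw":90},{"delta_pos":[0,0,0],"yaw":0,"jaw":90},{"delta_pos":[0,0,0],"yaw":0,"jaw":90}]' --squeeze 40

```text
clock: 18.62
ee_pos: [441.3, -44.1, -1.9]
tcp_rot: [0.011, 0.705, 0.709, 0.009]
force: [-0.2, 0.5, -2.1]
width: 64.9
```

```bash
python3 -c "
from h import *
q()"
```

```text
t 18.62 pos [441.3 -44.1  -1.9] z [ 0.028 -0.003 -1.   ] radial 0.028 tang -0.001 F [-0.2  0.5 -2.1] T [0.   0.02 0.02] w 64.9 j [-0.218 -0.062  2.143  0.003  1.033 -0.224] v [-0.   -0.   -0.01 -0.    0.   -0.  ]
```

>>> jog_arm --moves '[{"delta_pos":[0,0,-0.015],"yaw":0,"jaw":90},{"delta_pos":[0,0,-0.035],"yaw":0,"jaw":90},{"delta_pos":[0,0,-0.036],"yaw":0,"jaw":90},{"delta_pos":[0,0,-0.036],"yaw":0,"jaw":90},{"delta_pos":[0,0,-0.036],"yaw":0,"jaw":90},{"delta_pos":[0,0,-0.03],"yaw":0,"jaw":90}]'

```text
clock: 19.12
ee_pos: [428.8, -42.2, 186.4]
tcp_rot: [0.004, 0.706, 0.709, 0.004]
force: [0.7, -1.1, -2.3]
width: 64.6
```

```bash
python3 -c "
from h import *
q(); plan([600,90,215],0.01,0.036)"
```

```text
t 19.12 pos [428.8 -42.2 186.4] z [ 0.011  0.    -1.   ] radial 0.011 tang 0.001 F [ 0.7 -1.1 -2.3] T [-0.01 -0.05 -0.04] w 64.6 j [-0.22  -0.334  2.003  0.003  1.462 -0.224] v [-0.   -0.31 -0.44  0.    0.76  0.  ]
pos [428.8 -42.2 186.4] t 19.12 shift [ 0.1315  0.1721 -0.0266] n 7 row [ 0.0188  0.0246 -0.0038] tool-y angle 0.004 yaw -0.006 alt 3.136 n 1 row -0.0056 j [-0.22 -0.33  2.    0.    1.46 -0.22] w 64.6 F [ 0.67 -1.1  -2.34]
```

>>> jog_arm --moves '[{"delta_pos":[0.018,0.022,-0.007],"yaw":0,"jaw":90},{"delta_pos":[0.0188,0.0246,-0.006],"yaw":0,"jaw":90},{"delta_pos":[0.0188,0.0246,-0.006],"yaw":0,"jaw":90},{"delta_pos":[0.0188,0.0246,-0.006],"yaw":0,"jaw":90},{"delta_pos":[0.0188,0.0246,-0.006],"yaw":0,"jaw":90},{"delta_pos":[0.0188,0.0246,-0.006],"yaw":0,"jaw":90},{"delta_pos":[0.0188,0.0246,-0.006],"yaw":0,"jaw":90}]'

```text
clock: 19.7
ee_pos: [605.5, 90.3, 250.7]
tcp_rot: [0.013, 0.708, 0.706, 0.01]
force: [-0.1, -0.9, -2.4]
width: 64.6
```

```bash
python3 -c "
from h import *
q(); snap('wrist','w19'); plan([642,158,200],0.01,0.036)"
```

```text
t 19.70 pos [605.5  90.3 250.7] z [ 0.033 -0.005 -0.999] radial 0.032 tang -0.010 F [-0.1 -0.9 -2.4] T [ 0.03  0.02 -0.03] w 64.6 j [ 0.069  0.125  1.459 -0.007  1.525  0.071] v [ 0.38  0.87 -1.09 -0.02  0.21  0.37]
pos [609.   93.7 251. ] t 19.75 shift [0.0644 0.0311 0.052 ] n 3 row [0.0215 0.0104 0.0173] tool-y angle -0.001 yaw -0.011 alt 3.131 n 1 row -0.0110 j [ 0.07  0.13  1.45 -0.    1.52  0.07] w 65.0 F [-5.79  0.31 -0.48]
```

View pics/w19.png

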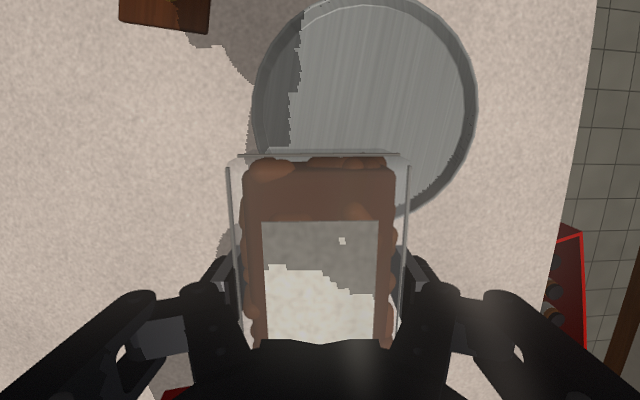

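```bash
python3 -c "
from h import *
c,im=load('w19')
p=onz(c,[(252,108),(478,108),(365,108),(365,-3)],143);print(p.round(1),c['eye'], np.linalg.norm(p[1]-p[0]))
"
```

```text
[[557.5 164.  143. ]
 [733.8 164.6 143. ]
 [643.9 163.7 143. ]
 [641.8 241.3 143. ]] [600.81814247 156.38286975 392.30660915] 176.31690861402646
```

```bash
python3 -c "
import cv2
a=cv2.imread('pics/w19.png')[0:225,230:500];cv2.imwrite('pics/w19c.png',cv2.resize(a,None,fx=2.6,fy=2.6,interpolation=2))"
```

```text
(no output)
```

View pics/w19c.png

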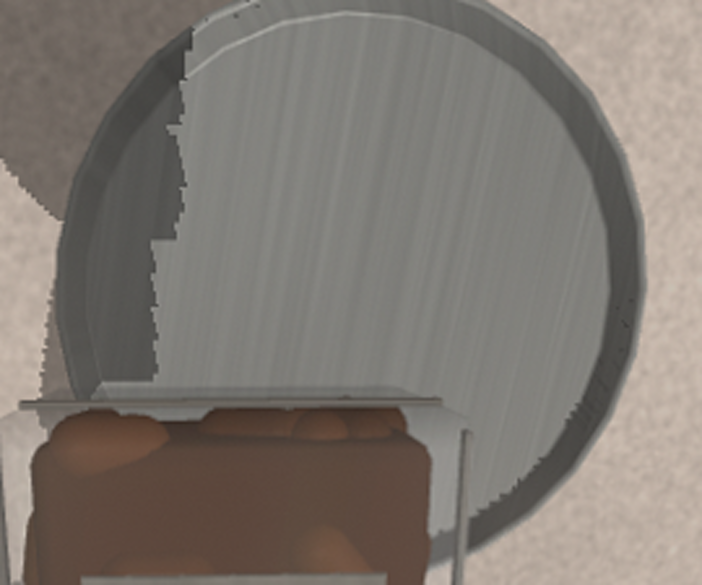

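```bash
python3 -c "
from h import *
from scipy.optimize import least_squares
c,im=load('w19')
px=np.array([(62,240),(110,130),(190,35),(645,255),(625,155),(570,70),(500,10),(628,370),(570,475),(470,560)])/2.6+[230,0]
p=onz(c,px,143)[:,:2]
r=least_squares(lambda v:np.hypot(*(p-v[:2]).T)-v[2],[645,160,90]);print(r.x,r.fun.round(1))
fx=c['eye'][:2]+(r.x[:2]-c['eye'][:2])*90/r.x[2];print(fx)
plan([fx[0],fx[1],200],0.0,0.036)
"
```

```text
[646.48800513 157.0131816   88.10670271] [ 0.8 -1.4 -0.2 -0.3  0.5  0.1  1.  -0.9 -0.9  1.3]
[647.46939048 157.02672618]
pos [609.   93.7 251. ] t 19.75 shift [0.0635 0.0366 0.0522] n 3 row [0.0212 0.0122 0.0174] tool-y angle -0.001 yaw -0.001 alt 3.141 n 1 row -0.0010 j [ 0.07  0.13  1.45 -0.    1.52  0.07] w 65.0 F [-5.79  0.31 -0.48]
```

>>> jog_arm --moves '[{"delta_pos":[0.0155,0.009,0.012],"yaw":0,"jaw":90},{"delta_pos":[0.0155,0.009,0.015],"yaw":0,"jaw":90},{"delta_pos":[0.0155,0.009,0.018],"yaw":0,"jaw":90},{"delta_pos":[0.0155,0.009,0.018],"yaw":0,"jaw":90},{"delta_pos":[0,0,0.008],"yaw":0,"jaw":90}]'

```text
clock: 20.17
ee_pos: [653.5, 160.5, 183.7]
tcp_rot: [0.016, 0.707, 0.707, 0.015]
force: [-0.1, -0.6, -3.4]
width: 64.8
```

```bash
python3 -c "
from h import *
q(); plan([645,156,160],0.0,0.036); snap('wrist','w20')"
```

```text
t 20.17 pos [653.5 160.5 183.7] z [ 0.043 -0.001 -0.999] radial 0.041 tang -0.011 F [-0.1 -0.6 -3.4] T [-0.04  0.07 -0.01] w 64.8 j [ 0.169  0.31   1.37  -0.009  1.42   0.17 ] v [-0.02  0.04  0.11 -0.02 -0.14 -0.02]
pos [653.5 160.5 183.7] t 20.17 shift [-0.0044 -0.0095  0.0234] n 1 row [-0.0044 -0.0095  0.0234] tool-y angle 0.001 yaw 0.001 alt -3.141 n 1 row 0.0006 j [ 0.17  0.31  1.37 -0.01  1.42  0.17] w 64.8 F [-0.05 -0.63 -3.42]
```

View pics/w20.png

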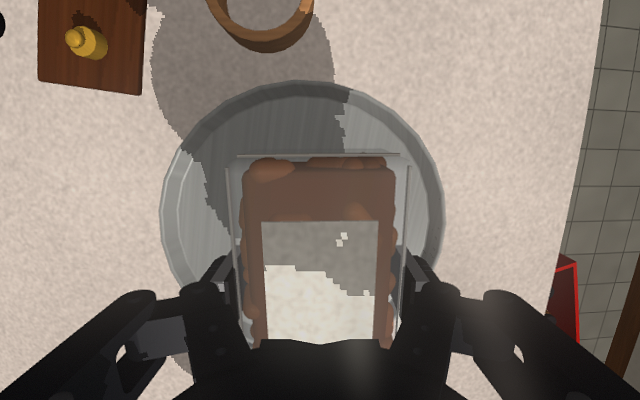

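```bash
python3 -c "
from h import *
from scipy.optimize import least_squares
c,im=load('w20')
px=np.array([(160,215),(444,205),(302,80),(180,150),(220,107),(385,107),(425,150)])
p=onz(c,px,143)[:,:2]
r=least_squares(lambda v:np.hypot(*(p-v[:2]).T)-v[2],[645,160,90]);print(r.x,r.fun.round(1),c['eye'])
print(onz(c,[(229,168),(407,168)],183.7+38))
q(); plan([645,156,150],0.0,0.036)
"
```

```text
[645.73018813 158.25540066  87.85707976] [ 0.3  0.2  0.8 -0.6 -0.2 -0.1 -0.5] [647.23174501 226.04063376 325.49721263]
[[621.69313762 210.45201873 221.7       ]
 [681.25109098 210.08938303 221.7       ]]
t 20.22 pos [652.4 159.1 182.3] z [ 0.04  -0.003 -0.999] radial 0.038 tang -0.012 F [-0.4 -1.1 -4.1] T [ 0.    0.11 -0.02] w 64.8 j [ 0.168  0.309  1.373 -0.009  1.42   0.169] v [-0.03 -0.03  0.02 -0.01  0.05 -0.02]
pos [652.4 159.1 182.3] t 20.22 shift [-0.003  -0.0087  0.032 ] n 1 row [-0.003  -0.0087  0.032 ] tool-y angle 0.001 yaw 0.001 alt -3.141 n 1 row 0.0005 j [ 0.17  0.31  1.37 -0.01  1.42  0.17] w 64.8 F [-0.43 -1.11 -4.07]
```

>>> jog_arm --moves '[{"delta_pos":[0,-0.003,0.012],"yaw":0,"jaw":90},{"delta_pos":[0,-0.003,0.012],"yaw":0,"jaw":90},{"delta_pos":[0,-0.001,0.008],"yaw":0,"jaw":90},{"delta_pos":[0,0,0.004],"yaw":0,"jaw":90}]'

```text
clock: 20.55
ee_pos: [645.9, 156.8, 145.2]
tcp_rot: [0.016, 0.707, 0.707, 0.013]
force: [-0.4, 0.0, -2.3]
width: 65.1
```

```bash
python3 -c "
from h import *
q()"
```

```text
t 20.55 pos [645.9 156.8 145.2] z [ 0.041 -0.003 -0.999] radial 0.039 tang -0.013 F [-0.4  0.  -2.3] T [-0.    0.05 -0.02] w 65.1 j [ 0.167  0.316  1.434 -0.011  1.352  0.169] v [-0.01  0.03  0.06 -0.   -0.09 -0.  ]
```

>>> jog_arm --moves '[{"delta_pos":[0,0,0.006],"yaw":0,"jaw":90},{"delta_pos":[0,0,0.006],"yaw":0,"jaw":90},{"delta_pos":[0,0,0.006],"yaw":0,"jaw":90},{"delta_pos":[0,0,0.005],"yaw":0,"jaw":90}]'

```text
clock: 20.88
ee_pos: [647.3, 155.1, 122.2]
tcp_rot: [0.017, 0.708, 0.706, 0.014]
force: [-1.3, 0.3, -0.7]
width: 64.6
```

```bash
python3 -c "
from h import *
q()"
```

```text
t 20.88 pos [647.3 155.1 122.2] z [ 0.044 -0.003 -0.999] radial 0.042 tang -0.013 F [-1.3  0.3 -0.7] T [-0.05  0.22  0.03] w 64.6 j [ 0.164  0.335  1.454 -0.011  1.31   0.169] v [-0.01  0.05  0.04 -0.   -0.11 -0.  ]
```

>>> jog_arm --moves '[{"delta_pos":[0,-0.001,0.004],"yaw":0,"jaw":90},{"delta_pos":[0,0,0.003],"yaw":0,"jaw":90}]'

```text
clock: 21.05
ee_pos: [647.1, 154.8, 114.7]
tcp_rot: [0.017, 0.708, 0.706, 0.015]
force: [-1.1, -1.4, -0.4]
width: 64.9
```

```bash
python3 -c "
from h import *
q()"
```

```text
t 21.05 pos [647.1 154.8 114.7] z [ 0.045 -0.003 -0.999] radial 0.043 tang -0.014 F [-1.1 -1.4 -0.4] T [-0.07  0.18  0.03] w 64.9 j [ 0.164  0.34   1.462 -0.011  1.296  0.169] v [-0.    0.04  0.02 -0.   -0.07 -0.  ]
```

>>> jog_arm --moves '[{"delta_pos":[0,-0.001,0.003],"yaw":0,"jaw":90},{"delta_pos":[0,0,0.002],"yaw":0,"jaw":90}]'

```text
clock: 21.22
ee_pos: [647.3, 154.8, 111.9]
tcp_rot: [0.018, 0.708, 0.706, 0.015]
force: [-11.1, -3.3, 21.8]
width: 64.7
```

```bash
python3 -c "
from h import *
q()"
```

```text
t 21.22 pos [647.3 154.8 111.9] z [ 0.047 -0.003 -0.999] radial 0.045 tang -0.014 F [-11.1  -3.3  21.8] T [-0.36  2.68  0.04] w 64.7 j [ 0.164  0.341  1.466 -0.011  1.288  0.169] v [ 0.    0.01 -0.   -0.   -0.01  0.  ]
```

>>> jog_arm --moves '[{"delta_pos":[0,0,-0.001],"yaw":0,"jaw":58},{"delta_pos":[0,0,0],"yaw":0,"jaw":40},{"delta_pos":[0,0,0],"yaw":0,"jaw":20},{"delta_pos":[0,0,-0.005],"yaw":0,"jaw":15},{"delta_pos":[0,0,-0.015],"yaw":0,"jaw":15},{"delta_pos":[0,0,-0.03],"yaw":0,"jaw":15},{"delta_pos":[0,0,-0.035],"yaw":0,"jaw":15}]' --squeeze 20

```text
clock: 21.8
ee_pos: [638.6, 154.6, 193.1]
tcp_rot: [0.014, 0.708, 0.706, 0.01]
force: [0.6, -0.4, -0.2]
width: 80.1
```

```bash
python3 -c "
from h import *
q();snap('wrist','w21');c,im=snap('scene','s21');cv2.imwrite('pics/s21c.png',cv2.resize(im[150:340,210:480],None,fx=2.9,fy=2.9,interpolation=2))"
```

```text
t 21.80 pos [638.6 154.6 193.1] z [ 0.034 -0.005 -0.999] radial 0.032 tang -0.013 F [ 0.6 -0.4 -0.2] T [-0.    0.01  0.  ] w 80.1 j [ 0.166  0.271  1.399 -0.011  1.439  0.169] v [ 0.01 -0.31 -0.41  0.    0.76 -0.  ]
```

View pics/w21.png

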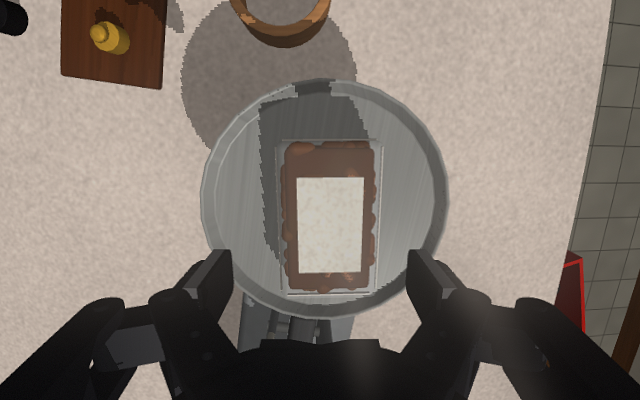

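View pics/s21c.png

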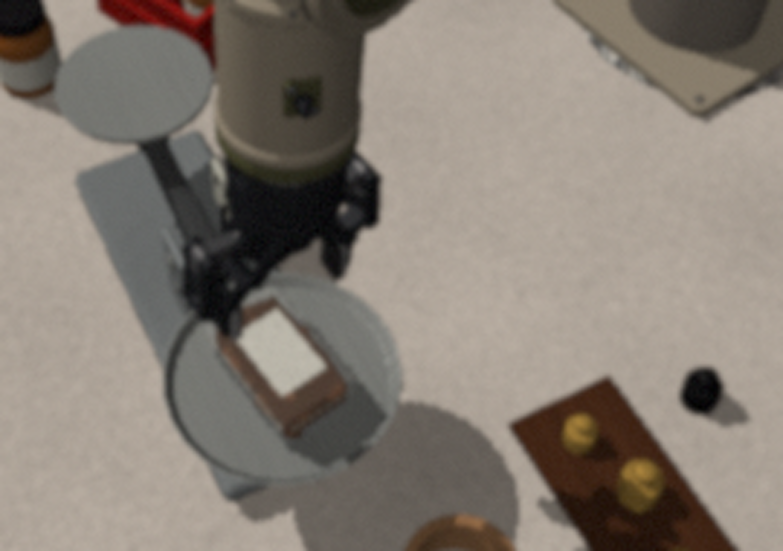

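```bash
python3 -c "
from h import *
c,im=load('w21')
print(onz(c,[(201,200),(447,195),(324,80),(326,317)],122).round(1))
p=onz(c,[(278,141),(381,141),(376,296),(283,293)],152);print(p.round(1),p.mean(0).round(1))
"
```

```text
[[558.1 165.9 122. ]
 [732.  167.6 122. ]
 [643.9 244.3 122. ]
 [645.7  69.6 122. ]]
[[616.2 208.  152. ]
 [675.5 207.7 152. ]
 [677.3 106.2 152. ]
 [615.7 110.  152. ]] [646.2 158.  152. ]
```

>>> jog_arm --moves '[{"delta_pos":[0.01,-0.015,-0.01],"yaw":0,"jaw":15},{"delta_pos":[0.018,-0.028,0],"yaw":0,"jaw":40},{"delta_pos":[0.02,-0.03,0],"yaw":0,"jaw":70},{"delta_pos":[0.02,-0.03,0],"yaw":0,"jaw":70},{"delta_pos":[0.02,-0.03,0],"yaw":0,"jaw":70},{"delta_pos":[0.02,-0.03,0],"yaw":0.08,"jaw":70},{"delta_pos":[0.018,-0.028,0],"yaw":0.08,"jaw":70},{"delta_pos":[0,0,0],"yaw":0,"jaw":70}]'

```text
clock: 22.57
ee_pos: [452.1, 288.1, 214.6]
tcp_rot: [0.02, 0.766, 0.642, 0.027]
force: [0.3, -0.2, -0.0]
width: 62.0
```

```bash
python3 -c "
from h import *
q();snap('wrist','w22');c,im=snap('scene','s22');cv2.imwrite('pics/s22c.png',cv2.resize(im[150:340,210:480],None,fx=2.9,fy=2.9,interpolation=2))"
```

```text
t 22.57 pos [452.1 288.1 214.6] z [ 0.067  0.003 -0.998] radial 0.058 tang -0.033 F [ 0.3 -0.2 -0. ] T [-0.03  0.03 -0.01] w 62.0 j [ 0.491 -0.092  1.745 -0.029  1.428  0.671] v [-0.03 -0.02 -0.02 -0.04 -0.01 -0.14]
```

View pics/w22.png

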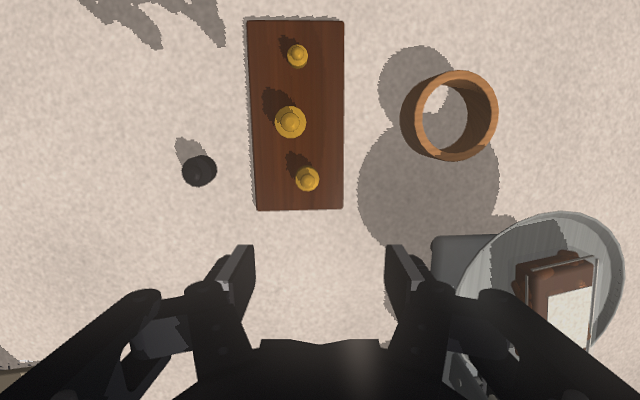

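View pics/s22c.png

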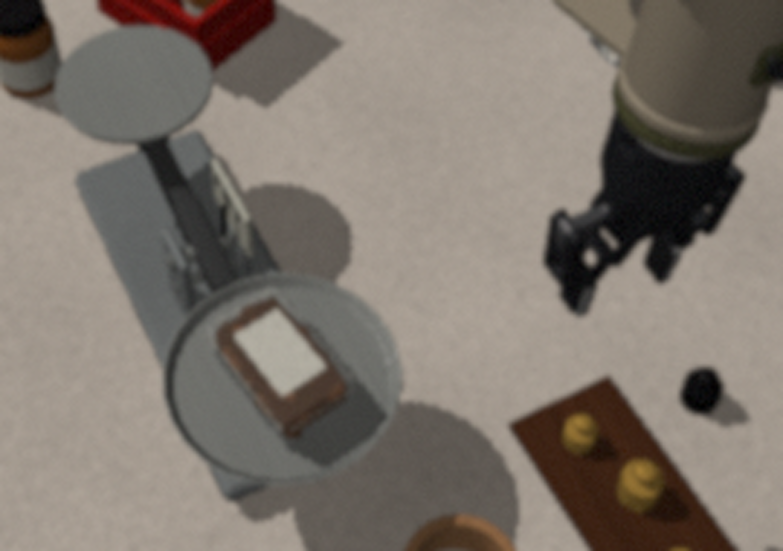

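```bash
python3 -c "
from h import *
c,im=load('w22')
cv2.imwrite('pics/w22c.png',cv2.resize(im[30:210,245:345],None,fx=3.3,fy=3.3,interpolation=2))
hsv=cv2.cvtColor(im,cv2.COLOR_BGR2HSV)
m=cv2.inRange(hsv,(18,110,90),(35,255,255)); m[:, :240]=0; m[:,350:]=0
n,l,s,ce=cv2.connectedComponentsWithStats(m)
for i in range(1,n):
    if s[i,4]>40: print(s[i],ce[i].round(1))
for p,z in [((291,122),54),((307,179),45),((298,55),39)]:
    a=onz(c,[p],z)[0]; print(a.round(1), (c['eye']+(a-c['eye'])*1.03).round(1))
print(c['eye'])
"
```

```text
[287  44  21  25 384] [297.2  55.8]
[274 106  33  32 801] [290.  121.6]
[295 167  24  24 449] [307.  178.7]
[447.4 355.4  54. ] [447.2 355.5  44.9]
[452.1 298.   45. ] [452.  296.3  35.6]
[465.6 415.1  39. ] [465.9 416.9  29.5]
[453.95491078 352.02527923 357.21549033]
```

View pics/w22c.png

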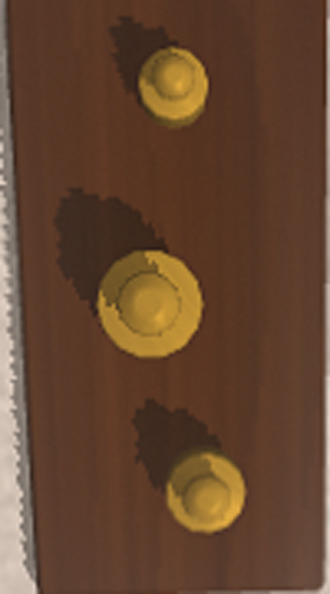

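```bash
python3 -c "
from h import *
plan([446.5,355.5,100],-0.163); s=get_state(); print((rot(s['tcp_rot']).T@[0,0,-85]).round(1))"
```

```text
pos [455.5 286.  215.2] t 22.67 shift [ 0.0654 -0.0285  0.1144] n 4 row [ 0.0163 -0.0071  0.0286] tool-y angle -0.172 yaw -0.009 alt 3.133 n 1 row -0.0089 j [ 0.49 -0.09  1.74 -0.03  1.43  0.66] w 61.8 F [0.11 0.18 1.15]
[-1.2 -5.8 84.8]
```

>>> jog_arm --moves '[{"delta_pos":[0.0163,-0.0071,0.02],"yaw":0,"jaw":100},{"delta_pos":[0.0163,-0.0071,0.025],"yaw":0,"jaw":100},{"delta_pos":[0.0163,-0.0071,0.025],"yaw":0,"jaw":100},{"delta_pos":[0.0163,-0.0071,0.025],"yaw":0,"jaw":100},{"delta_pos":[0,0,0.012],"yaw":0,"jaw":100},{"delta_pos":[0,0,0],"yaw":0,"jaw":100}]'

```text
clock: 23.17
ee_pos: [456.2, 355.9, 111.4]
tcp_rot: [0.025, 0.764, 0.644, 0.034]
force: [-0.8, -0.2, -0.2]
width: 52.3
```

```bash
python3 -c "
from h import *
q();plan([446.5,355.5,20],-0.163);snap('wrist','w23')"
```

```text
t 23.17 pos [456.2 355.9 111.4] z [ 0.084  0.006 -0.996] radial 0.070 tang -0.047 F [-0.8 -0.2 -0.2] T [-0.03  0.08  0.05] w 52.3 j [ 0.601  0.097  1.751 -0.045  1.222  0.785] v [ 0.    0.02 -0.02  0.01  0.02 -0.  ]
pos [456.2 355.9 111.4] t 23.17 shift [-0.0039 -0.0169  0.0903] n 3 row [-0.0013 -0.0056  0.0301] tool-y angle -0.171 yaw -0.008 alt 3.133 n 1 row -0.0085 j [ 0.6   0.1   1.75 -0.05  1.22  0.79] w 52.3 F [-0.82 -0.16 -0.22]
```

View pics/w23.png

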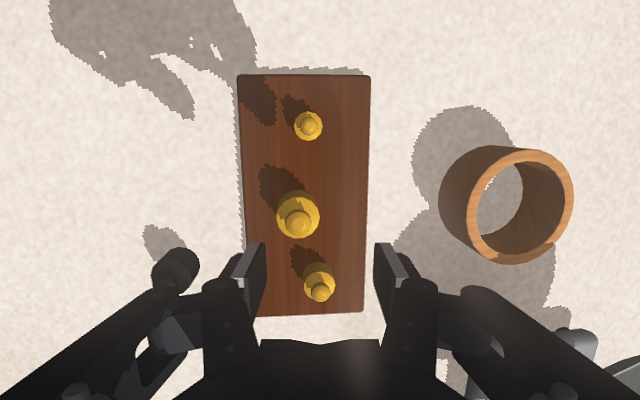

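>>> jog_arm --moves '[{"delta_pos":[0,-0.005,0],"yaw":-0.12,"jaw":120},{"delta_pos":[0,0,0],"yaw":-0.12,"jaw":120},{"delta_pos":[0,0,0],"yaw":-0.12,"jaw":120},{"delta_pos":[0,0,0],"yaw":-0.12,"jaw":120},{"delta_pos":[0,0,0],"yaw":-0.12,"jaw":120},{"delta_pos":[0,0,0],"yaw":-0.12,"jaw":120},{"delta_pos":[0,0,0],"yaw":-0.12,"jaw":120},{"delta_pos":[0,0,0],"yaw":-0.12,"jaw":120},{"delta_pos":[0,0,0],"yaw":-0.12,"jaw":120},{"delta_pos":[0,0,0],"yaw":-0.12,"jaw":120},{"delta_pos":[0,0,0],"yaw":-0.12,"jaw":120},{"delta_pos":[0,0,0],"yaw":-0.12,"jaw":120},{"delta_pos":[0,0,0],"yaw":-0.12,"jaw":120},{"delta_pos":[0,0,0],"yaw":0,"jaw":120}]'

```text
clock: 24.38
ee_pos: [474.6, 346.3, 142.7]
tcp_rot: [0.057, 0.06, 0.997, 0.012]
force: [-0.0, -0.4, -0.3]
width: 45.2
```

```bash
python3 -c "
from h import *
q();plan([447,355.5,60],1.41);snap('wrist','w24')"
```

```text
t 24.38 pos [474.6 346.3 142.7] z [ 0.115  0.017 -0.993] radial 0.103 tang -0.054 F [-0.  -0.4 -0.3] T [-0.02  0.08 -0.01] w 45.2 j [ 0.573  0.059  1.733 -0.05   1.244 -0.864] v [-0.03 -0.02 -0.02 -0.    0.01  0.14]
pos [474.6 346.3 142.7] t 24.38 shift [0.0375 0.0033 0.0792] n 3 row [0.0125 0.0011 0.0264] tool-y angle 1.452 yaw 0.042 alt -3.099 n 1 row 0.0424 j [ 0.57  0.06  1.73 -0.05  1.24 -0.86] w 45.2 F [-0.02 -0.42 -0.31]
```

View pics/w24.png

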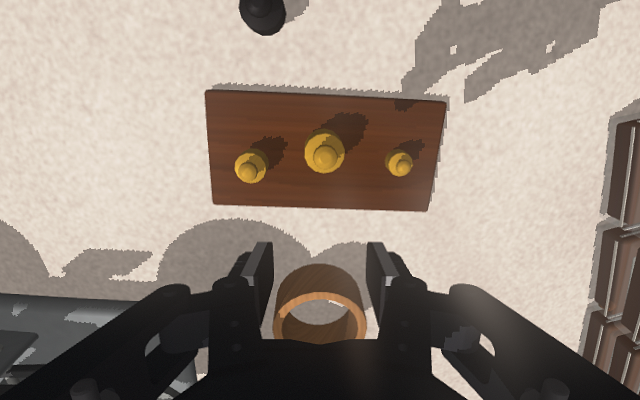

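```bash
python3 -c "
from h import *
c,im=load('w24')
print(onz(c,[(325,157)],54).round(1),onz(c,[(249,172)],45).round(1),onz(c,[(403,166)],39).round(1))
plan([450,355.5,12],1.41)"
```

```text
[[445.1 356.   54. ]] [[451.4 297.7  45. ]] [[463.3 416.5  39. ]]
pos [474.9 346.5 143.1] t 24.43 shift [0.0404 0.0016 0.1275] n 4 row [0.0101 0.0004 0.0319] tool-y angle 1.445 yaw 0.035 alt -3.106 n 1 row 0.0352 j [ 0.57  0.06  1.73 -0.05  1.24 -0.86] w 45.3 F [-0.16  0.18  0.84]
```

>>> jog_arm --moves '[{"delta_pos":[0.0104,0.0005,0.025],"yaw":0.03,"jaw":120},{"delta_pos":[0.0104,0.0005,0.027],"yaw":0,"jaw":120},{"delta_pos":[0.0104,0.0005,0.027],"yaw":0,"jaw":120}]'

```text
clock: 24.68
ee_pos: [463.9, 356.7, 72.9]
tcp_rot: [0.066, 0.089, 0.994, 0.02]
force: [-0.4, 0.9, 0.7]
width: 45.2
```

```bash
python3 -c "
from h import *
q();plan([449,356,12],1.41);snap('wrist','w25')"
```

```text
t 24.68 pos [463.9 356.7  72.9] z [ 0.134  0.028 -0.991] radial 0.124 tang -0.059 F [-0.4  0.9  0.7] T [0.01 0.02 0.01] w 45.2 j [ 0.601  0.111  1.816 -0.059  1.088 -0.767] v [ 0.12  0.3   0.32 -0.04 -0.65  0.26]
pos [463.9 356.7  72.9] t 24.68 shift [ 0.0222 -0.0064  0.0583] n 2 row [ 0.0111 -0.0032  0.0291] tool-y angle 1.396 yaw -0.014 alt 3.127 n 1 row -0.0142 j [ 0.6   0.11  1.82 -0.06  1.09 -0.77] w 45.2 F [-0.37  0.92  0.66]
```

View pics/w25.png

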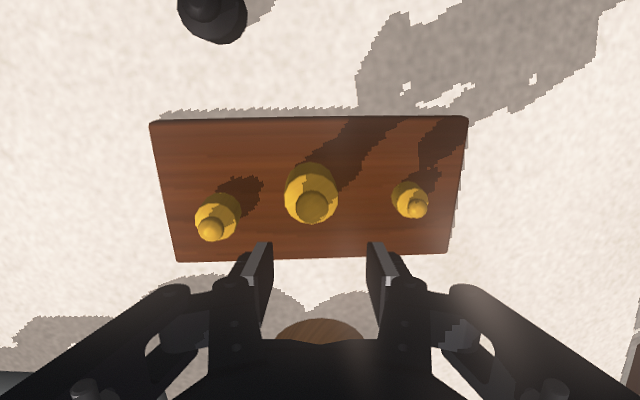

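>>> jog_arm --moves '[{"delta_pos":[0.0105,-0.003,0.022],"yaw":0,"jaw":120},{"delta_pos":[0.0105,-0.003,0.022],"yaw":0,"jaw":120}]'

```text
clock: 24.9
ee_pos: [446.9, 354.5, 23.1]
tcp_rot: [0.064, 0.093, 0.993, 0.019]
force: [-0.1, -0.4, -1.1]
width: 44.9
```

```bash
python3 -c "
from h import *
q();plan([449,356,12],1.41)"
```

```text
t 24.90 pos [446.9 354.5  23.1] z [ 0.132  0.026 -0.991] radial 0.120 tang -0.061 F [-0.1 -0.4 -1.1] T [0.01 0.09 0.01] w 44.9 j [ 0.616  0.149  1.877 -0.065  0.993 -0.736] v [ 0.08  0.21  0.28 -0.04 -0.54  0.18]
pos [446.9 354.5  23.1] t 24.90 shift [-0.0004  0.0013  0.0113] n 1 row [-0.0004  0.0013  0.0113] tool-y angle 1.387 yaw -0.023 alt 3.118 n 1 row -0.0234 j [ 0.62  0.15  1.88 -0.07  0.99 -0.74] w 44.9 F [-0.1  -0.42 -1.11]
```

>>> jog_arm --moves '[{"delta_pos":[-0.001,0.001,0.008],"yaw":0,"jaw":120},{"delta_pos":[0,0,0.002],"yaw":0,"jaw":190},{"delta_pos":[0,0,0.001],"yaw":0,"jaw":190},{"delta_pos":[0,0,0.001],"yaw":0,"jaw":190}]' --squeeze 30

```text
clock: 25.23
ee_pos: [452.5, 354.7, 14.5]
tcp_rot: [0.065, 0.099, 0.993, 0.019]
force: [0.7, -0.9, -2.2]
width: 30.9
```

```bash
python3 -c "
from h import *
q();snap('wrist','w26')"
```

```text
t 25.23 pos [452.5 354.7  14.5] z [ 0.133  0.025 -0.991] radial 0.120 tang -0.062 F [ 0.7 -0.9 -2.2] T [-0.03  0.1  -0.02] w 30.9 j [ 0.611  0.174  1.868 -0.067  0.978 -0.727] v [-0.01  0.01 -0.04 -0.   -0.    0.02]
```

View pics/w26.png

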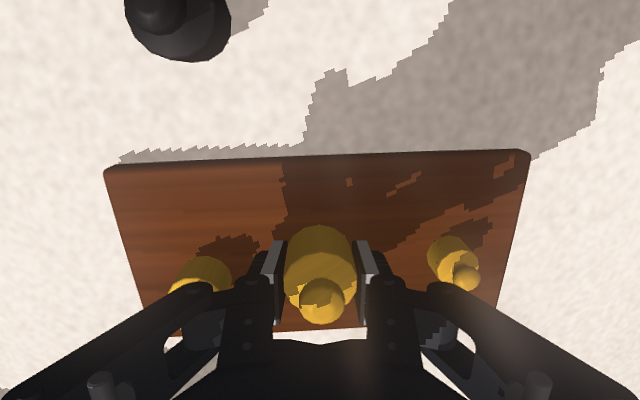

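```bash
python3 -c "
from h import *
plan([452.5,354.7,234.5],None,0.037);s=get_state(); print((rot(s['tcp_rot']).T@[594-452,-137-355,20]/14).round(2))"
```

```text
pos [452.9 354.9  14.7] t 25.28 shift [-0.0274  0.011  -0.2178] n 6 row [-0.0046  0.0018 -0.0363] tool-y angle 1.376 j [ 0.61  0.17  1.87 -0.07  0.98 -0.73] w 31.0 F [ 0.08 -1.28 -0.53]
[-17.   -32.4   -0.95]
```

>>> jog_arm --moves '[{"delta_pos":[-0.002,0.0008,-0.015],"yaw":0,"jaw":190},{"delta_pos":[-0.0046,0.0018,-0.036],"yaw":0,"jaw":190},{"delta_pos":[-0.0046,0.0018,-0.036],"yaw":0,"jaw":190},{"delta_pos":[-0.0046,0.0018,-0.036],"yaw":0,"jaw":190},{"delta_pos":[-0.0046,0.0018,-0.036],"yaw":0,"jaw":190},{"delta_pos":[-0.0046,0.0018,-0.036],"yaw":0,"jaw":190}]'

```text
clock: 25.78
ee_pos: [449.6, 349.1, 211.0]
tcp_rot: [0.057, 0.103, 0.993, 0.013]
force: [0.7, 0.1, -2.4]
width: 31.2
```

```bash
python3 -c "
from h import *
q();s=get_state(); print((rot(s['tcp_rot']).T@(np.array([590,-110,240])-s['ee_pos'])/13).round(2))"
```

```text
t 25.78 pos [449.6 349.1 211. ] z [ 0.117  0.014 -0.993] radial 0.100 tang -0.061 F [ 0.7  0.1 -2.4] T [ 0.08  0.06 -0.01] w 31.2 j [ 0.606 -0.039  1.705 -0.056  1.372 -0.75 ] v [-0.01 -0.29 -0.58  0.01  0.86 -0.04]
[-18.01 -32.29  -1.43]
```

>>> jog_arm --moves '[{"delta_pos":[-0.012,-0.022,-0.004],"yaw":0,"jaw":190},{"delta_pos":[-0.018,-0.0323,-0.002],"yaw":0,"jaw":190},{"delta_pos":[-0.018,-0.0323,-0.002],"yaw":0,"jaw":190},{"delta_pos":[-0.018,-0.0323,-0.002],"yaw":0,"jaw":190},{"delta_pos":[-0.018,-0.0323,-0.002],"yaw":0,"jaw":190},{"delta_pos":[-0.018,-0.0323,-0.002],"yaw":0,"jaw":190},{"delta_pos":[-0.018,-0.0323,-0.002],"yaw":0,"jaw":190}]'

```text
clock: 26.37
ee_pos: [527.8, 112.9, 254.8]
tcp_rot: [0.069, 0.101, 0.992, 0.022]
force: [1.3, -0.2, -1.5]
width: 31.4
```

```bash
python3 -c "
from h import *
q();s=get_state(); print((rot(s['tcp_rot']).T@(np.array([594,-100,240])-s['ee_pos'])/6).round(2))"
```

```text
t 26.37 pos [527.8 112.9 254.8] z [ 0.142  0.03  -0.989] radial 0.145 tang -0.000 F [ 1.3 -0.2 -1.5] T [-0.03  0.08  0.01] w 31.4 j [ 0.106 -0.188  1.764  0.015  1.42  -1.263] v [-0.96  0.03 -0.11  0.14  0.07 -0.95]
[-17.62 -32.68   2.94]
```

>>> jog_arm --moves '[{"delta_pos":[-0.0176,-0.0325,0.001],"yaw":0,"jaw":190},{"delta_pos":[-0.0176,-0.0325,0.001],"yaw":0,"jaw":190},{"delta_pos":[-0.0176,-0.0325,0.001],"yaw":0,"jaw":190},{"delta_pos":[-0.0176,-0.0325,0.001],"yaw":0,"jaw":190},{"delta_pos":[-0.0145,-0.0325,0.001],"yaw":0,"jaw":190},{"delta_pos":[-0.008,-0.018,0.001],"yaw":0,"jaw":190},{"delta_pos":[0,0,0],"yaw":0,"jaw":190}]'

```text
clock: 26.95
ee_pos: [585.5, -103.3, 259.5]
tcp_rot: [0.074, 0.108, 0.991, 0.021]
force: [0.8, -0.6, -1.5]
width: 31.2
```

```bash
python3 -c "
from h import *
q();snap('wrist','w27')
plan([595,-138,200])"
```

```text
t 26.95 pos [ 585.5 -103.3  259.5] z [ 0.151  0.025 -0.988] radial 0.144 tang 0.051 F [ 0.8 -0.6 -1.5] T [ 0.03  0.1  -0.01] w 31.2 j [-0.303 -0.035  1.615  0.07   1.425 -1.662] v [-0.02 -0.   -0.01  0.01  0.02  0.02]
pos [ 585.4 -102.   259.7] t 27.00 shift [-0.0087 -0.0365  0.0595] n 2 row [-0.0044 -0.0183  0.0298] tool-y angle 1.357 j [-0.3  -0.04  1.62  0.07  1.42 -1.66] w 31.0 F [-0.16 -0.16 -1.98]
```

View pics/w27.png

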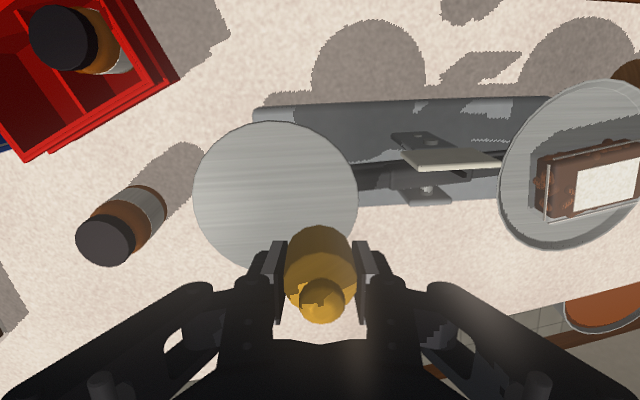

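```bash
python3 -c "
from h import *
from scipy.optimize import least_squares
c,im=load('w27')
px=np.array([(192,195),(358,190),(275,121),(213,146),(335,144),(203,232),(232,262)])
p=onz(c,px,156)[:,:2]
r=least_squares(lambda v:np.hypot(*(p-v[:2]).T)-v[2],[595,-138,68]);print(r.x,r.fun.round(1),c['eye'])
print(c['eye'][:2]+(r.x[:2]-c['eye'][:2])*68/r.x[2])
"
```

```text
[ 594.57895723 -135.19565882   67.17464579] [ 0.3 -0.5 -0.1 -0.3  0.6 -0.4  0.4] [500.32582738 -92.93781493 390.48301598]
[ 595.73701645 -135.71486795]
```

```bash
python3 -c "
from h import *
plan([621,-137,185],None,0.03); s=get_state();print((rot(s['tcp_rot']).T@[0,0,-10]).round(2))"
```

```text
pos [ 585.4 -102.   259.7] t 27.00 shift [-0.0315 -0.0309  0.0783] n 3 row [-0.0105 -0.0103  0.0261] tool-y angle 1.357 j [-0.3  -0.04  1.62  0.07  1.42 -1.66] w 31.0 F [-0.16 -0.16 -1.98]
[ 1.42 -0.58  9.88]
```

>>> jog_arm --moves '[{"delta_pos":[-0.0105,-0.0103,0.018],"yaw":0,"jaw":190},{"delta_pos":[-0.0105,-0.0103,0.022],"yaw":0,"jaw":190},{"delta_pos":[-0.0105,-0.0103,0.022],"yaw":0,"jaw":190},{"delta_pos":[0,0,0.005],"yaw":0,"jaw":190}]'

```text
clock: 27.33
ee_pos: [622.4, -137.1, 200.9]
tcp_rot: [0.078, 0.109, 0.991, 0.021]
force: [-0.2, 0.2, -2.4]
width: 30.8
```

```bash
python3 -c "
from h import *
q();plan([621,-137,158])
snap('wrist','w28')"
```

```text
t 27.33 pos [ 622.4 -137.1  200.9] z [ 0.158  0.025 -0.987] radial 0.149 tang 0.058 F [-0.2  0.2 -2.4] T [ 0.02  0.14 -0.  ] w 30.8 j [-0.341  0.104  1.581  0.079  1.316 -1.707] v [ 0.04  0.01  0.04  0.01 -0.05  0.03]
pos [ 622.4 -137.1  200.9] t 27.33 shift [ 0.0078 -0.0027  0.0422] n 2 row [ 0.0039 -0.0014  0.0211] tool-y angle 1.356 j [-0.34  0.1   1.58  0.08  1.32 -1.71] w 30.8 F [-0.24  0.16 -2.45]
```

View pics/w28.png

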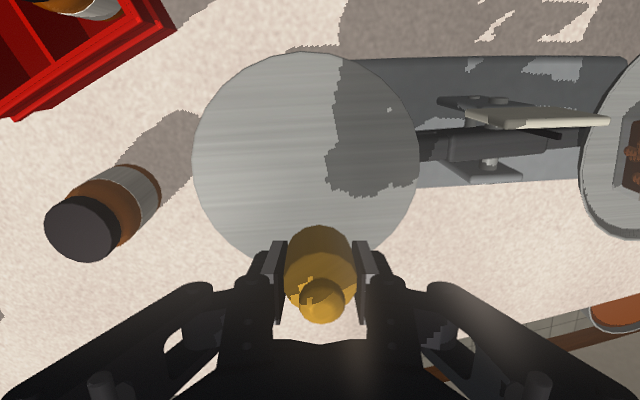

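>>> jog_arm --moves '[{"delta_pos":[0.005,-0.001,0.015],"yaw":0,"jaw":190},{"delta_pos":[0.005,-0.001,0.014],"yaw":0,"jaw":190},{"delta_pos":[0.002,-0.0005,0.006],"yaw":0,"jaw":190},{"delta_pos":[0,0,0.002],"yaw":0,"jaw":190}]'

```text
clock: 27.72
ee_pos: [616.6, -130.5, 166.3]
tcp_rot: [0.079, 0.108, 0.991, 0.022]
force: [0.8, -0.2, -1.9]
width: 30.9
```

```bash
python3 -c "
from h import *
q();plan([616,-137,158])
snap('wrist','w29')"
```

```text
t 27.72 pos [ 616.6 -130.5  166.3] z [ 0.161  0.027 -0.987] radial 0.152 tang 0.060 F [ 0.8 -0.2 -1.9] T [-0.11  0.11 -0.07] w 30.9 j [-0.336  0.107  1.643  0.083  1.249 -1.71 ] v [ 0.02  0.01  0.01  0.   -0.03  0.01]
pos [ 616.6 -130.5  166.3] t 27.72 shift [ 0.0004 -0.007   0.0079] n 1 row [ 0.0004 -0.007   0.0079] tool-y angle 1.358 j [-0.34  0.11  1.64  0.08  1.25 -1.71] w 30.9 F [ 0.85 -0.25 -1.89]
```

View pics/w29.png

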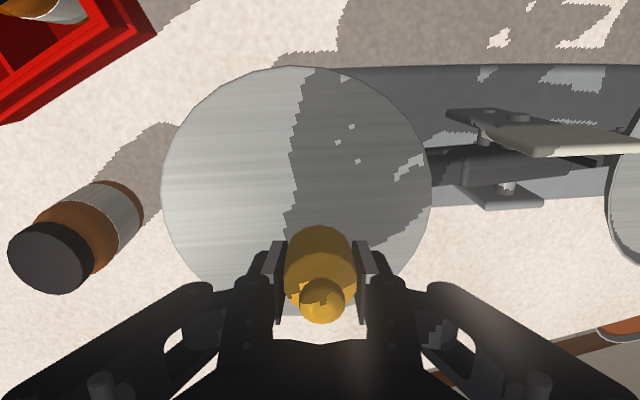

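>>> jog_arm --moves '[{"delta_pos":[0.0005,-0.002,0.004],"yaw":0,"jaw":190},{"delta_pos":[0.0005,-0.002,0.003],"yaw":0,"jaw":190},{"delta_pos":[0,-0.001,0.003],"yaw":0,"jaw":190}]'

```text
clock: 28.02
ee_pos: [618.4, -134.2, 160.1]
tcp_rot: [0.082, 0.107, 0.991, 0.022]
force: [0.1, 0.0, -2.1]
width: 30.8
```

```bash
python3 -c "
from h import *
q();q()"
```

```text
t 28.02 pos [ 618.4 -134.2  160.1] z [ 0.167  0.026 -0.986] radial 0.157 tang 0.061 F [ 0.1  0.  -2.1] T [-0.07  0.12  0.03] w 30.8 j [-0.341  0.113  1.648  0.085  1.232 -1.719] v [-0.01  0.04  0.01  0.01 -0.06 -0.02]
t 28.02 pos [ 618.4 -134.2  160.1] z [ 0.167  0.026 -0.986] radial 0.157 tang 0.061 F [ 0.1  0.  -2.1] T [-0.07  0.12  0.03] w 30.8 j [-0.341  0.113  1.648  0.085  1.232 -1.719] v [-0.01  0.04  0.01  0.01 -0.06 -0.02]
```

>>> jog_arm --moves '[{"delta_pos":[0.0005,0,0.003],"yaw":0,"jaw":190},{"delta_pos":[0.0005,0,0.003],"yaw":0,"jaw":190}]'

```text
clock: 28.18
ee_pos: [619.2, -134.5, 155.1]
tcp_rot: [0.083, 0.107, 0.991, 0.022]
force: [-0.3, -0.7, -0.3]
width: 31.2
```

```bash
python3 -c "
from h import *
q()"
```

```text
t 28.18 pos [ 619.2 -134.5  155.1] z [ 0.169  0.025 -0.985] radial 0.160 tang 0.060 F [-0.3 -0.7 -0.3] T [-0.14  0.27 -0.06] w 31.2 j [-0.341  0.118  1.653  0.085  1.221 -1.719] v [-0.    0.03  0.03 -0.   -0.07 -0.  ]
```

>>> jog_arm --moves '[{"delta_pos":[0.0005,0,0.003],"yaw":0,"jaw":190}]'

```text
clock: 28.27
ee_pos: [619.5, -134.7, 152.2]
tcp_rot: [0.083, 0.107, 0.991, 0.021]
force: [-1.3, -0.8, -0.5]
width: 31.1
```

```bash
python3 -c "
from h import *
q();c,im=snap('scene','s30');cv2.imwrite('pics/s30c.png',cv2.resize(im[130:320,210:400],None,fx=3.1,fy=3.1,interpolation=2))
snap('wrist','w30')"
```

```text
t 28.27 pos [ 619.5 -134.7  152.2] z [ 0.169  0.024 -0.985] radial 0.160 tang 0.060 F [-1.3 -0.8 -0.5] T [-0.11  0.28 -0.04] w 31.1 j [-0.341  0.12   1.655  0.085  1.215 -1.72 ] v [ 0.    0.03  0.03 -0.   -0.07 -0.  ]
```

View pics/s30c.png

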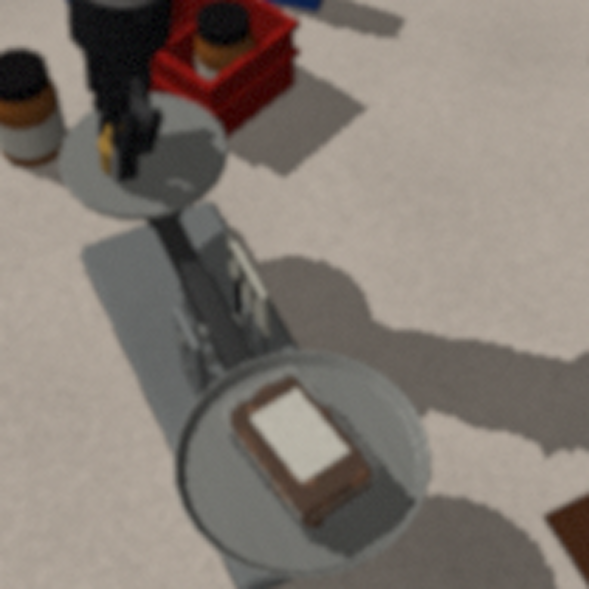

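>>> jog_arm --moves '[{"delta_pos":[0,0,0.0],"yaw":0,"jaw":150},{"delta_pos":[0,0,0],"yaw":0,"jaw":125},{"delta_pos":[0,0,0],"yaw":0,"jaw":125},{"delta_pos":[0,0,-0.015],"yaw":0,"jaw":120},{"delta_pos":[0,0,-0.03],"yaw":0,"jaw":120},{"delta_pos":[0,0,-0.035],"yaw":0,"jaw":120},{"delta_pos":[0,0,-0.02],"yaw":0,"jaw":120}]'

```text
clock: 28.95
ee_pos: [599.1, -135.3, 246.3]
tcp_rot: [0.077, 0.107, 0.991, 0.023]
force: [0.7, -1.1, 1.7]
width: 45.6
```

```bash
python3 -c "
from h import *
q();snap('wrist','w31')"
```

```text
t 28.95 pos [ 599.1 -135.3  246.3] z [ 0.158  0.03  -0.987] radial 0.148 tang 0.064 F [ 0.7 -1.1  1.7] T [ 0.01  0.02 -0.01] w 45.6 j [-0.355  0.02   1.585  0.084  1.398 -1.719] v [-0.03 -0.18 -0.2   0.    0.42  0.  ]
```

View pics/w31.png

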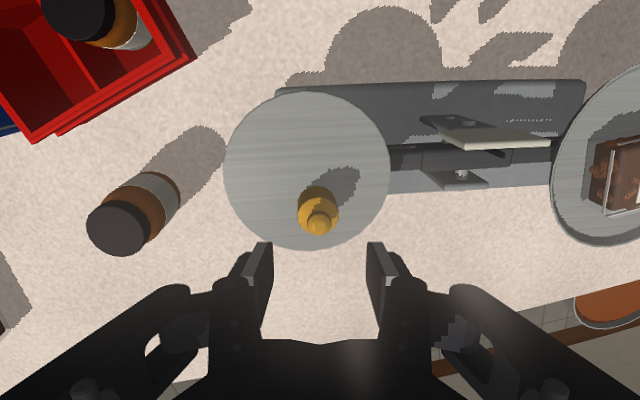

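```bash
python3 -c "
from h import *
s=get_state(); print((rot(s['tcp_rot']).T@(np.array([465,320,220])-s['ee_pos'])/13).round(2))"
```

```text
[17.98 31.91  1.6 ]
```

>>> jog_arm --moves '[{"delta_pos":[0.012,0.02,0.002],"yaw":0,"jaw":120},{"delta_pos":[0.018,0.032,0.003],"yaw":0,"jaw":120},{"delta_pos":[0.018,0.032,0.003],"yaw":0,"jaw":120},{"delta_pos":[0.018,0.032,0.003],"yaw":0,"jaw":120},{"delta_pos":[0.018,0.032,0.003],"yaw":0,"jaw":120},{"delta_pos":[0.018,0.032,0.003],"yaw":0,"jaw":120},{"delta_pos":[0.018,0.032,0.003],"yaw":0,"jaw":120},{"delta_pos":[0.018,0.032,0.003],"yaw":0,"jaw":120},{"delta_pos":[0.018,0.032,0.003],"yaw":0,"jaw":120},{"delta_pos":[0.018,0.032,0.003],"yaw":0,"jaw":120},{"delta_pos":[0.018,0.032,0.003],"yaw":0,"jaw":120},{"delta_pos":[0.015,0.025,0.003],"yaw":0,"jaw":120}]'

```text
clock: 30.0
ee_pos: [485.5, 276.1, 212.6]
tcp_rot: [0.091, 0.113, 0.989, 0.023]
force: [0.1, 0.3, 0.1]
width: 45.1
```

```bash
python3 -c "
from h import *
q();c,im=snap('scene','s32');snap('wrist','w32')
cv2.imwrite('pics/s32c.png',cv2.resize(im[130:320,210:400],None,fx=3.1,fy=3.1,interpolation=2))"
```

```text
t 30.00 pos [485.5 276.1 212.6] z [ 0.186  0.024 -0.982] radial 0.173 tang -0.071 F [0.1 0.3 0.1] T [-0.04  0.07 -0.04] w 45.1 j [ 0.466 -0.142  1.805 -0.064  1.3   -0.866] v [ 0.74  0.27 -0.16 -0.15 -0.08  0.75]
```

View pics/s32c.png

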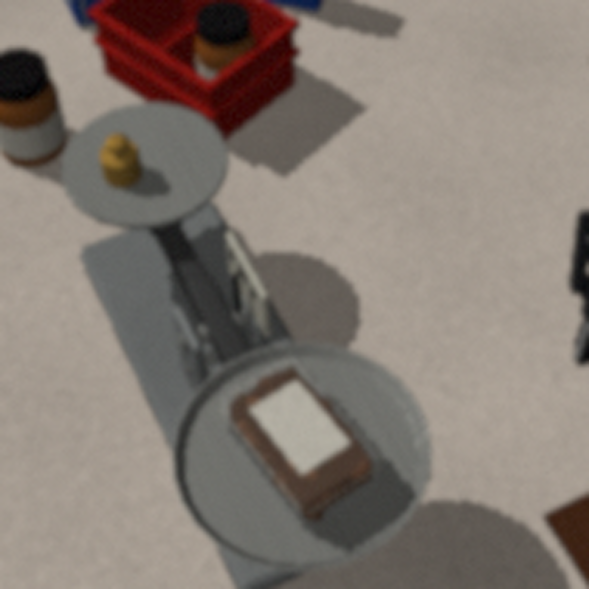

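View pics/w32.png

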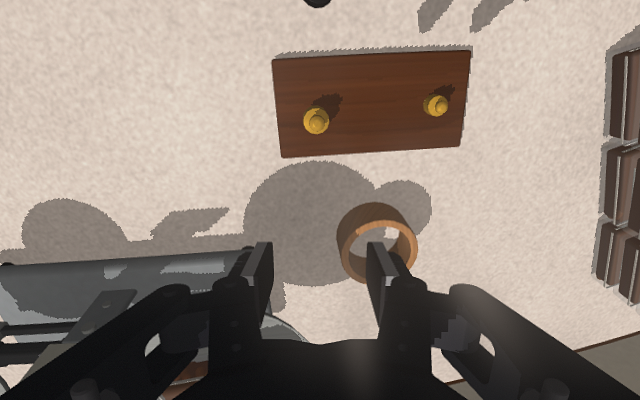

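```bash
cat > bal.py <<'E'
from h import *
import sys
def label(name):
    c,im=load(name); roi=im[215:310,260:350]; g=cv2.resize(roi,None,fx=8,fy=8,interpolation=cv2.INTER_CUBIC)
    hsv=cv2.cvtColor(g,cv2.COLOR_BGR2HSV); m=((hsv[...,2]>145)&(hsv[...,1]<45)).astype(np.uint8)
    n,l,s,ce=cv2.connectedComponentsWithStats(m)
    return roi
def ecc(a,b,box):
    x0,y0,x1,y1=box
    A=cv2.cvtColor(load(a)[1],cv2.COLOR_BGR2GRAY)[y0:y1,x0:x1]; B=cv2.cvtColor(load(b)[1],cv2.COLOR_BGR2GRAY)
    p=6; Bs=B[y0-p*3:y1+p*3,x0-p*3:x1+p*3]
    A8=cv2.resize(A,None,fx=8,fy=8,interpolation=cv2.INTER_CUBIC);B8=cv2.resize(Bs,None,fx=8,fy=8,interpolation=cv2.INTER_CUBIC)
    r=cv2.matchTemplate(B8,A8,cv2.TM_CCOEFF_NORMED); _,v,_,loc=cv2.minMaxLoc(r)
    return np.array(loc)/8-p*3, v
if __name__=="__main__":
    new=sys.argv[1]
    d,v=ecc('s22',new,(286,248,328,298))   # pack
    c=load('s22')[0]
    base=np.array([645,157,152.]); yd=np.array([.156,.988,0])
    def mv(t): return base+yd*150*(np.cos(t)-np.cos(.14))+np.array([0,0,150*(np.sin(.14)-np.sin(t))])
    ts=np.linspace(-.14,.14,281); P=proj(c,[mv(t) for t in ts])-proj(c,[base])
    e=np.hypot(*(P-d).T); i=e.argmin(); print('pack shift',d,'score',v.round(3),'tilt',ts[i].round(4),'resid',e[i].round(2),'diff g',(ts[i]/.00098).round(0))
E
python3 bal.py s32
```

```text
Traceback (most recent call last):
  File "bal.py", line 22, in <module>
    e=np.hypot(*(P-d).T); i=e.argmin(); print('pack shift',d,'score',v.round(3),'tilt',ts[i].round(4),'resid',e[i].round(2),'diff g',(ts[i]/.00098).round(0))
                                                                     ^^^^^^^
AttributeError: 'float' object has no attribute 'round'
```

```bash
sed -i "s/v.round(3)/round(v,3)/" bal.py; python3 bal.py s32; python3 bal.py s30;python3 bal.py s21
```

```text
pack shift [ 0.125 -3.75 ] score 0.997 tilt 0.025 resid 0.02 diff g 26.0
pack shift [ 0.125 -1.125] score 0.997 tilt 0.103 resid 0.05 diff g 105.0
pack shift [0.375 0.25 ] score 0.925 tilt 0.14 resid 0.45 diff g 143.0
```

```bash
cat > bal2.py <<'E'
from h import *
import sys
# sub-pixel edge profile: find vertical position of a pan's rim at given columns, by max gradient along a line
def g(name): return cv2.GaussianBlur(cv2.cvtColor(cv2.imread(f'pics/{name}.png'),cv2.COLOR_BGR2GRAY).astype(float),(0,0),0.8)
def shift(a,b,box,rng=14):
    """vertical+horizontal shift by subpixel template of box from a in b"""
    x0,y0,x1,y1=box; A=g(a)[y0:y1,x0:x1]; B=g(b)[y0-rng:y1+rng,x0-3:x1+3]
    A8=cv2.resize(A.astype(np.float32),None,fx=8,fy=8,interpolation=cv2.INTER_CUBIC);B8=cv2.resize(B.astype(np.float32),None,fx=8,fy=8,interpolation=cv2.INTER_CUBIC)
    r=cv2.matchTemplate(B8,A8,cv2.TM_CCOEFF_NORMED); _,v,_,loc=cv2.minMaxLoc(r)
    return np.array([loc[0]/8-3,loc[1]/8-rng]).round(3),round(v,3)
c=get_calibration('scene')
for t in (0,.025,.14):
    print(t,'dish',proj(c,[[645,157,135+8-150*np.sin(t)]]).round(2),'plate',proj(c,[[595.5,-136,135+150*np.sin(t)]]).round(2))
boxes={'plate_right':(268,168,290,192),'plate_top':(250,158,275,172),'dish_bot':(290,298,330,318),'dish_left':(262,262,276,300),'dish_right':(338,262,354,300)}
for n,b in boxes.items():
    for s in sys.argv[1:]: print(n,s,shift('s17',s,b))
E
python3 bal2.py s22 s32
```

```text
0 dish [[306.62 273.29]] plate [[256.15 183.16]]
0.025 dish [[306.66 274.2 ]] plate [[255.99 182.16]]
0.14 dish [[306.85 278.28]] plate [[255.22 177.52]]
plate_right s22 (array([ 1.125, -1.375]), 0.925)
plate_right s32 (array([ 0.125, -0.25 ]), 0.996)
plate_top s22 (array([-3.   , -3.875]), 0.843)
plate_top s32 (array([-1.875, -1.25 ]), 0.998)
dish_bot s22 (array([-3.   ,  4.125]), 0.251)
dish_bot s32 (array([-3.  ,  2.75]), 0.432)
dish_left s22 (array([0.625, 4.25 ]), 0.991)
dish_left s32 (array([0.125, 0.75 ]), 0.998)
dish_right s22 (array([-0.125, -3.5  ]), 0.866)
dish_right s32 (array([ 0.75 , -0.625]), 0.911)
```

```bash
cat > bal3.py <<'E'
from h import *
import sys
def gr(n): return cv2.cvtColor(cv2.imread(f'pics/{n}.png'),cv2.COLOR_BGR2GRAY).astype(np.float32)
def ecc(a,b,box,init):
    x0,y0,x1,y1=box; A=gr(a)[y0:y1,x0:x1]; B=gr(b)
    W=np.array([[1,0,x0+init[0]],[0,1,y0+init[1]]],np.float32)
    cc,W=cv2.findTransformECC(A,B,W,cv2.MOTION_TRANSLATION,(3,200,1e-6),None,3)
    return np.array([W[0,2]-x0,W[1,2]-y0]),cc
c=load('s22')[0]
base=np.array([645.5,157.5,114+30.]); yd=np.array([.156,.988,0])
def mv(t): return base+yd*150*(np.cos(t)-np.cos(.14))+np.array([0,0,150*(np.sin(.14)-np.sin(t))])
ts=np.linspace(-.14,.14,561); P=proj(c,[mv(t) for t in ts])-proj(c,[base])
for n in sys.argv[1:]:
    for box in [(286,248,332,302),(290,250,322,290),(282,244,336,310),(300,285,330,305)]:
        d,cc=ecc('s22',n,box,(0,-3.5)); i=abs(P[:,1]-d[1]).argmin()
        print(n,box,d.round(3),round(cc,4),'tilt',ts[i].round(4),'g',(ts[i]/.00098).round(1))
E
python3 - <<'E'
import sys; sys.path.insert(0,'.')
import os; os.chdir('.')
from h import *
snap('scene','s33')
E
python3 bal3.py s32 s33; python3 -c "
import cv2
a=cv2.imread('pics/s22.png')[150:320,220:370];b=cv2.imread('pics/s33.png')[150:320,220:370]
cv2.imwrite('pics/cmp.png',cv2.resize(cv2.hconcat([a,b]),None,fx=2.6,fy=2.6,interpolation=2))"
```

```text
s32 (286, 248, 332, 302) [ 0.071 -3.763] 0.9981 tilt 0.0235 g 24.0
s32 (290, 250, 322, 290) [ 0.076 -3.757] 0.9979 tilt 0.0235 g 24.0
s32 (282, 244, 336, 310) [ 0.025 -3.754] 0.9943 tilt 0.0235 g 24.0
s32 (300, 285, 330, 305) [ 0.019 -3.394] 0.9936 tilt 0.0335 g 34.2
s33 (286, 248, 332, 302) [ 0.064 -3.763] 0.9982 tilt 0.0235 g 24.0
s33 (290, 250, 322, 290) [ 0.075 -3.777] 0.998 tilt 0.023 g 23.5
s33 (282, 244, 336, 310) [ 0.024 -3.76 ] 0.9944 tilt 0.0235 g 24.0
s33 (300, 285, 330, 305) [ 0.004 -3.391] 0.9936 tilt 0.034 g 34.7
```

View pics/cmp.png

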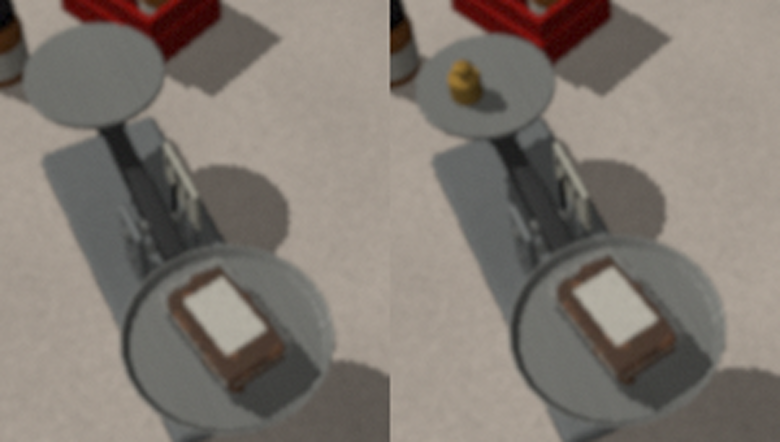

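```bash
cat > bal4.py <<'E'
from h import *
import sys
def gr(n): return cv2.cvtColor(cv2.imread(f'pics/{n}.png'),cv2.COLOR_BGR2GRAY).astype(np.float32)
c=get_calibration('scene')
def ell(cen,R,z,rad_in=0):
    a=np.linspace(0,2*np.pi,120); return proj(c,np.c_[cen[0]+R*np.cos(a),cen[1]+R*np.sin(a),np.full(120,z)])
def pm(cen,R0,R1,z):
    m=np.zeros((400,640),np.uint8); cv2.fillPoly(m,[ell(cen,R1,z).round().astype(np.int32)],255)
    if R0>0: cv2.fillPoly(m,[ell(cen,R0,z).round().astype(np.int32)],0)
    return m
def run(a,b,m,init):
    ys,xs=np.where(m); x0,x1,y0,y1=xs.min()-2,xs.max()+3,ys.min()-2,ys.max()+3
    W=np.array([[1,0,x0+init[0]],[0,1,y0+init[1]]],np.float32)
    # mask is for input image B ; so swap: template=B region? use template=a crop, input=b, mask in b
    M=np.zeros_like(m); T=np.float32([[1,0,init[0]],[0,1,init[1]]]); M=cv2.warpAffine(m,T,(640,400))
    try:
        cc,W=cv2.findTransformECC(gr(a)[y0:y1,x0:x1],gr(b),W,cv2.MOTION_TRANSLATION,(3,300,1e-7),M,3)
    except cv2.error as e: return None,None
    return np.array([W[0,2]-x0,W[1,2]-y0]).round(3),round(cc,4)
pl=(595.5,-136); di=(645.5,157)
mp=pm(pl,50,78,135); mw=mp.copy()
ref=sys.argv[1]
for n,t in [a.split(':') for a in sys.argv[2:]]:
    t=float(t)
    ip=proj(c,[[*pl,135+150*np.sin(t)]])[0]-proj(c,[[*pl,135]])[0]
    idd=proj(c,[[*di,143-150*np.sin(t)]])[0]-proj(c,[[*di,143]])[0]
    r=[]
    d,cc=run(ref,n,mp,ip); print(n,'plate ring',d,cc,'pred',ip.round(3), 'tilt', None if d is None else round(t*d[1]/ip[1],4) if t else '')
    md=pm(di,84,96,143); 
    for nm,sl in [('all',np.s_[:,:]),('left',np.s_[:,:300]),('top',np.s_[:270,:])]:
        k=np.zeros_like(md); k[sl]=md[sl]
        d,cc=run(ref,n,k,idd); print(n,'dish',nm,d,cc,'pred',idd.round(3),'tilt', None if d is None else round(t*d[1]/idd[1],4) if t else '')
E
for r in scene0 s4; do echo $r; python3 bal4.py $r s22:.14 s33:.025 s17:0.0001; done
```

```text
scene0
s22 plate ring [-0.57  -4.788] 0.8038 pred [-0.928 -5.635] tilt 0.119
s22 dish all [1.249 3.127] 0.9055 pred [0.225 4.988] tilt 0.0878
s22 dish left None None pred [0.225 4.988] tilt None
s22 dish top None None pred [0.225 4.988] tilt None
s33 plate ring [-0.087 -0.757] 0.9869 pred [-0.164 -0.997] tilt 0.019
s33 dish all [0.072 0.797] 0.9931 pred [0.041 0.906] tilt 0.022
s33 dish left [0.465 0.322] 0.9808 pred [0.041 0.906] tilt 0.0089
s33 dish top None None pred [0.041 0.906] tilt None
s17 plate ring [0.002 0.005] 0.9998 pred [-0.001 -0.004] tilt -0.0001
s17 dish all [-0.004 -0.005] 0.9999 pred [0.    0.004] tilt -0.0001
s17 dish left [-0.007  0.   ] 0.9999 pred [0.    0.004] tilt 0.0
s17 dish top None None pred [0.    0.004] tilt None
s4
s22 plate ring [-0.58  -4.798] 0.8043 pred [-0.928 -5.635] tilt 0.1192
s22 dish all [0.717 2.562] 0.8894 pred [0.225 4.988] tilt 0.0719
s22 dish left None None pred [0.225 4.988] tilt None
s22 dish top None None pred [0.225 4.988] tilt None
s33 plate ring [-0.082 -0.753] 0.987 pred [-0.164 -0.997] tilt 0.0189
s33 dish all [0.016 0.333] 0.9917 pred [0.041 0.906] tilt 0.0092
s33 dish left [0.479 0.332] 0.9816 pred [0.041 0.906] tilt 0.0092
s33 dish top None None pred [0.041 0.906] tilt None
s17 plate ring [0.004 0.004] 0.9998 pred [-0.001 -0.004] tilt -0.0001
s17 dish all [0.008 0.015] 0.9999 pred [0.    0.004] tilt 0.0004
s17 dish left None None pred [0.    0.004] tilt None
s17 dish top None None pred [0.    0.004] tilt None
```

```bash
python3 -c "
from h import *
q(); plan([454,415,90],1.41,0.034)"
```

```text
t 30.15 pos [485.3 275.6 212. ] z [ 0.184  0.024 -0.983] radial 0.172 tang -0.070 F [-0.2 -1.6 -1.3] T [-0.06  0.04  0.05] w 45.4 j [ 0.465 -0.141  1.805 -0.064  1.301 -0.87 ] v [-0.06 -0.01  0.   -0.01  0.01 -0.03]
pos [485.3 275.6 212. ] t 30.15 shift [0.0825 0.1212 0.1174] n 6 row [0.0138 0.0202 0.0196] tool-y angle 1.352 yaw -0.058 alt 3.084 n 1 row -0.0576 j [ 0.46 -0.14  1.81 -0.06  1.3  -0.87] w 45.4 F [-0.19 -1.59 -1.27]
```

>>> jog_arm --moves '[{"delta_pos":[0.0138,0.0202,0.017],"yaw":0,"jaw":130},{"delta_pos":[0.0138,0.0202,0.018],"yaw":0,"jaw":130},{"delta_pos":[0.0138,0.0202,0.018],"yaw":0,"jaw":130},{"delta_pos":[0.0138,0.0202,0.018],"yaw":0,"jaw":130},{"delta_pos":[0.0138,0.0202,0.018],"yaw":0,"jaw":130},{"delta_pos":[0.0138,0.0202,0.018],"yaw":0,"jaw":130},{"delta_pos":[0,0,0],"yaw":0,"jaw":130}]'

```text
clock: 30.73
ee_pos: [459.6, 414.7, 101.2]
tcp_rot: [0.096, 0.116, 0.988, 0.024]
force: [-0.3, -1.3, -0.7]
width: 41.9
```

```bash
python3 -c "
from h import *
q(); plan([468,417,12],1.41,0.034); snap('wrist','w34')"
```

```text
t 30.73 pos [459.6 414.7 101.2] z [ 0.196  0.025 -0.98 ] radial 0.162 tang -0.113 F [-0.3 -1.3 -0.7] T [-0.01  0.1   0.  ] w 41.9 j [ 0.716  0.135  1.741 -0.124  1.103 -0.575] v [-0.05 -0.04 -0.   -0.02  0.04 -0.05]
pos [459.6 414.7 101.2] t 30.73 shift [ 0.009  -0.0021  0.0891] n 3 row [ 0.003  -0.0007  0.0297] tool-y angle 1.344 yaw -0.066 alt 3.076 n 1 row -0.0656 j [ 0.72  0.14  1.74 -0.12  1.1  -0.57] w 41.9 F [-0.32 -1.26 -0.7 ]
```

View pics/w34.png

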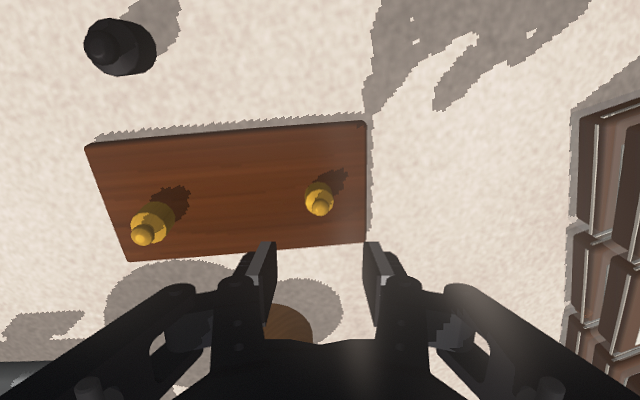

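```bash
python3 -c "
from h import *
c,im=load('w34')
print(onz(c,[(320,207)],39).round(1),onz(c,[(318,197)],27).round(1)); plan([469,417,11])"
```

```text
[[462.9 418.1  39. ]] [[460.9 418.   27. ]]
pos [460.8 413.6 102.9] t 30.78 shift [ 0.0101 -0.0012  0.0918] n 3 row [ 0.0034 -0.0004  0.0306] tool-y angle 1.345 j [ 0.71  0.13  1.74 -0.12  1.1  -0.58] w 41.7 F [-0.7  -0.35 -0.03]
```

>>> jog_arm --moves '[{"delta_pos":[0.004,0.0005,0.025],"yaw":0,"jaw":130},{"delta_pos":[0.004,0.0005,0.025],"yaw":0,"jaw":130},{"delta_pos":[0.004,0,0.022],"yaw":0,"jaw":130}]'

```text
clock: 31.03
ee_pos: [472.2, 420.5, 38.6]
tcp_rot: [0.103, 0.117, 0.987, 0.029]
force: [0.2, 0.7, -0.8]
width: 41.7
```

```bash
python3 -c "
from h import *
q(); plan([467,418,11])"
```

```text
t 31.03 pos [472.2 420.5  38.6] z [ 0.21   0.032 -0.977] radial 0.178 tang -0.116 F [ 0.2  0.7 -0.8] T [ 0.01  0.13 -0.  ] w 41.7 j [ 0.712  0.236  1.755 -0.137  0.973 -0.557] v [-0.02  0.41  0.06 -0.05 -0.48  0.08]
pos [472.2 420.5  38.6] t 31.03 shift [ 0.0098 -0.0058  0.0258] n 1 row [ 0.0098 -0.0058  0.0258] tool-y angle 1.344 j [ 0.71  0.24  1.75 -0.14  0.97 -0.56] w 41.7 F [ 0.19  0.7  -0.83]
```

>>> jog_arm --moves '[{"delta_pos":[0.006,-0.003,0.011],"yaw":0,"jaw":130},{"delta_pos":[0.005,-0.002,0.007],"yaw":0,"jaw":130}]'

```text
clock: 31.2
ee_pos: [466.1, 415.5, 16.7]
tcp_rot: [0.103, 0.118, 0.987, 0.028]
force: [0.5, -0.2, 0.8]
width: 41.8
```

```bash
python3 -c "
from h import *
q(); plan([467,418,11])"
```

```text
t 31.20 pos [466.1 415.5  16.7] z [ 0.21   0.03  -0.977] radial 0.177 tang -0.117 F [ 0.5 -0.2  0.8] T [ 0.01  0.1  -0.01] w 41.8 j [ 0.713  0.251  1.783 -0.143  0.932 -0.544] v [ 0.02  0.06  0.14 -0.03 -0.19  0.07]
pos [466.1 415.5  16.7] t 31.20 shift [0.0008 0.0021 0.0059] n 1 row [0.0008 0.0021 0.0059] tool-y angle 1.341 j [ 0.71  0.25  1.78 -0.14  0.93 -0.54] w 41.8 F [ 0.51 -0.22  0.84]
```

>>> jog_arm --moves '[{"delta_pos":[0.001,0.001,0.005],"yaw":0,"jaw":150},{"delta_pos":[0.0005,0,0.002],"yaw":0,"jaw":220},{"delta_pos":[0.0005,0,0.002],"yaw":0,"jaw":220},{"delta_pos":[0.0005,0,0.001],"yaw":0,"jaw":220},{"delta_pos":[0,0,0],"yaw":0,"jaw":220}]' --squeeze 30

```text
clock: 31.62
ee_pos: [470.4, 414.4, 17.2]
tcp_rot: [0.106, 0.12, 0.987, 0.027]
force: [-0.2, 0.2, -1.3]
width: 19.4
```

```bash
python3 -c "
from h import *
q(); plan([467,418,11]);snap('wrist','w35'); s=get_state(); print((rot(s['tcp_rot']).T@[0,0,36]).round(1))"
```

```text
t 31.62 pos [470.4 414.4  17.2] z [ 0.216  0.028 -0.976] radial 0.181 tang -0.122 F [-0.2  0.2 -1.3] T [-0.    0.14 -0.03] w 19.4 j [ 0.71   0.253  1.78  -0.15   0.929 -0.54 ] v [-0.01 -0.03 -0.   -0.    0.01 -0.  ]
pos [470.4 414.4  17.2] t 31.62 shift [0.0054 0.0022 0.0054] n 1 row [0.0054 0.0022 0.0054] tool-y angle 1.337 j [ 0.71  0.25  1.78 -0.15  0.93 -0.54] w 19.4 F [-0.24  0.19 -1.28]
[ -7.3   2.9 -35.1]
```

View pics/w35.png

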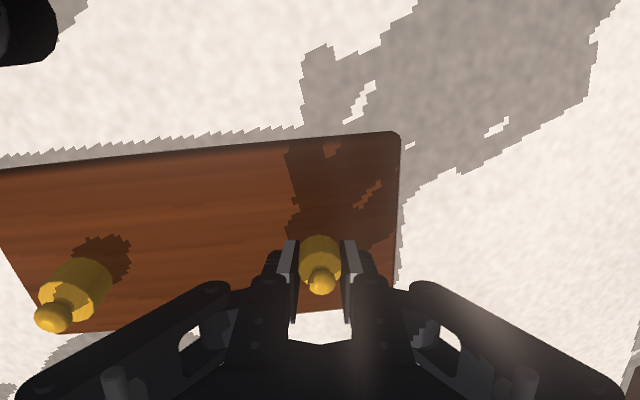

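>>> jog_arm --moves '[{"delta_pos":[-0.003,0.001,-0.015],"yaw":0,"jaw":220},{"delta_pos":[-0.0073,0.0029,-0.035],"yaw":0,"jaw":220},{"delta_pos":[-0.0073,0.0029,-0.035],"yaw":0,"jaw":220},{"delta_pos":[-0.0073,0.0029,-0.035],"yaw":0,"jaw":220},{"delta_pos":[-0.0073,0.0029,-0.035],"yaw":0,"jaw":220},{"delta_pos":[-0.0073,0.0029,-0.035],"yaw":0,"jaw":220}]'

```text
clock: 32.17
ee_pos: [464.7, 408.1, 206.6]
tcp_rot: [0.099, 0.12, 0.988, 0.019]
force: [1.0, 0.6, -0.8]
width: 19.6
```

```bash
python3 -c "
from h import *
q();s=get_state(); print((rot(s['tcp_rot']).T@(np.array([575,-100,245])-s['ee_pos'])/15).round(2))"
```

```text
t 32.17 pos [464.7 408.1 206.6] z [ 0.199  0.015 -0.98 ] radial 0.159 tang -0.120 F [ 1.   0.6 -0.8] T [-0.03  0.09  0.02] w 19.6 j [ 0.708  0.045  1.637 -0.123  1.299 -0.598] v [-0.   -0.29 -0.53  0.03  0.82 -0.11]
[-15.65 -31.    -1.54]
```

>>> jog_arm --moves '[{"delta_pos":[-0.01,-0.02,-0.001],"yaw":0,"jaw":220},{"delta_pos":[-0.0157,-0.031,0],"yaw":0,"jaw":220},{"delta_pos":[-0.0157,-0.031,0],"yaw":0,"jaw":220},{"delta_pos":[-0.0157,-0.031,0],"yaw":0,"jaw":220},{"delta_pos":[-0.0157,-0.031,0],"yaw":0,"jaw":220},{"delta_pos":[-0.0157,-0.031,0],"yaw":0,"jaw":220},{"delta_pos":[-0.0157,-0.031,0],"yaw":0,"jaw":220},{"delta_pos":[-0.0157,-0.031,0],"yaw":0,"jaw":220},{"delta_pos":[-0.0157,-0.031,0],"yaw":0,"jaw":220},{"delta_pos":[-0.0157,-0.031,0],"yaw":0,"jaw":220},{"delta_pos":[-0.0157,-0.031,0],"yaw":0,"jaw":220},{"delta_pos":[-0.0157,-0.031,0],"yaw":0,"jaw":220},{"delta_pos":[-0.0157,-0.031,0],"yaw":0,"jaw":220}]'

```text
clock: 33.25
ee_pos: [569.5, -28.6, 238.1]
tcp_rot: [0.111, 0.114, 0.987, 0.03]
force: [0.8, 0.8, -0.7]
width: 18.9
```

```bash
python3 -c "
from h import *
q();s=get_state(); snap('wrist','w36');plan([571,-137,200])"
```

```text
t 33.25 pos [569.5 -28.6 238.1] z [ 0.226  0.033 -0.974] radial 0.224 tang 0.045 F [ 0.8  0.8 -0.7] T [-0.09  0.11 -0.02] w 18.9 j [-0.188 -0.173  1.792  0.078  1.305 -1.541] v [-0.84  0.33 -0.31  0.19  0.03 -0.87]
pos [570.6 -34.8 238.3] t 33.30 shift [-0.0162 -0.1023  0.0345] n 3 row [-0.0054 -0.0341  0.0115] tool-y angle 1.346 j [-0.2  -0.17  1.79  0.08  1.3  -1.55] w 19.5 F [-1.93 -5.17 -0.1 ]
```

View pics/w36.png

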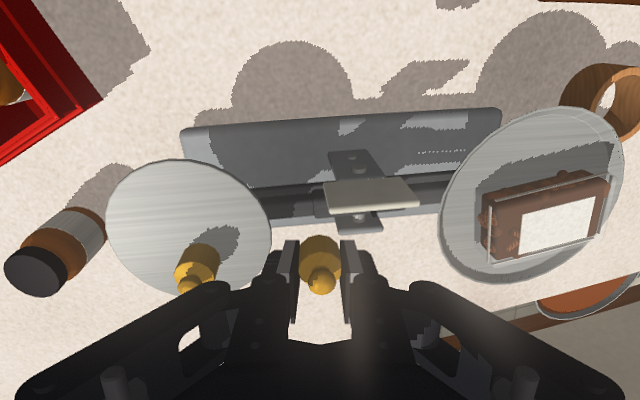

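```bash
python3 -c "
from h import *
c,im=load('w36')
print('200 top centre',onz(c,[(195,268)],138+26).round(1), 'plate pts',onz(c,[(106,222),(271,232),(178,159)],138).round(1))
c,im=load('w31')
print(onz(c,[(319,222)],180).round(1),onz(c,[(223,170),(390,170),(306,91),(306,250)],138).round(1))
"
```

```text
200 top centre [[ 607.8 -130.8  164. ]] plate pts [[ 563.1 -195.5  138. ]
 [ 607.3  -70.7  138. ]
 [ 528.9 -117.9  138. ]]
[[ 612.9 -135.   180. ]] [[ 571.7 -200.5  138. ]
 [ 602.2  -71.2  138. ]
 [ 528.7 -123.8  138. ]
 [ 658.7 -154.   138. ]]
```

```bash
python3 -c "
from h import *
plan([573,-138,185],None,0.03); plan([573,-138,238],None,0.03)"
```

```text
pos [570.6 -34.8 238.3] t 33.30 shift [-0.0151 -0.104   0.0495] n 4 row [-0.0038 -0.026   0.0124] tool-y angle 1.346 j [-0.2  -0.17  1.79  0.08  1.3  -1.55] w 19.5 F [-1.93 -5.17 -0.1 ]
pos [570.6 -34.8 238.3] t 33.30 shift [-0.0264 -0.0998 -0.0021] n 4 row [-0.0066 -0.0249 -0.0005] tool-y angle 1.346 j [-0.2  -0.17  1.79  0.08  1.3  -1.55] w 19.5 F [-1.93 -5.17 -0.1 ]
```

>>> jog_arm --moves '[{"delta_pos":[-0.0066,-0.025,0],"yaw":0,"jaw":220},{"delta_pos":[-0.0066,-0.025,0],"yaw":0,"jaw":220},{"delta_pos":[-0.005,-0.025,0.008],"yaw":0,"jaw":220},{"delta_pos":[-0.003,-0.024,0.014],"yaw":0,"jaw":220},{"delta_pos":[0.003,-0.002,0.018],"yaw":0,"jaw":220},{"delta_pos":[0.003,-0.001,0.012],"yaw":0,"jaw":220},{"delta_pos":[0,0,0.003],"yaw":0,"jaw":220}]'

```text
clock: 33.88
ee_pos: [575.1, -146.5, 181.3]
tcp_rot: [0.115, 0.119, 0.986, 0.026]
force: [-0.2, 0.4, -1.0]
width: 19.3
```

```bash
python3 -c "
from h import *
q();s=get_state(); snap('wrist','w37');plan([573,-138,150])"
```

```text
t 33.88 pos [ 575.1 -146.5  181.3] z [ 0.233  0.024 -0.972] radial 0.220 tang 0.081 F [-0.2  0.4 -1. ] T [0.01 0.17 0.01] w 19.3 j [-0.406 -0.066  1.8    0.122  1.204 -1.768] v [ 0.    0.05  0.01  0.01 -0.06  0.01]
pos [ 575.2 -146.1  181.3] t 33.93 shift [0.0109 0.0049 0.0302] n 1 row [0.0109 0.0049 0.0302] tool-y angle 1.339 j [-0.41 -0.07  1.8   0.12  1.2  -1.77] w 19.6 F [-0.77  1.06 -2.  ]
```

View pics/w37.png

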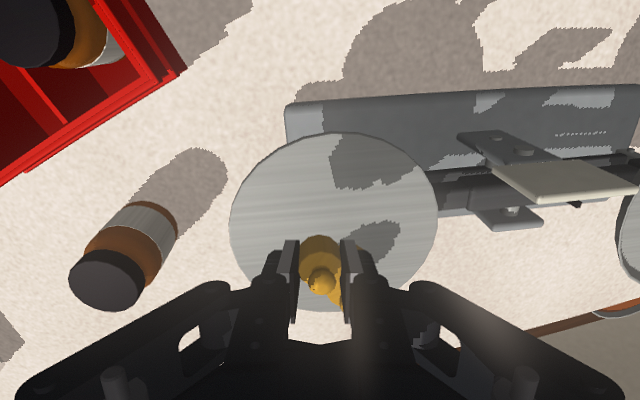

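>>> jog_arm --moves '[{"delta_pos":[0.004,0,0.013],"yaw":0,"jaw":220},{"delta_pos":[0.004,0,0.013],"yaw":0,"jaw":220},{"delta_pos":[0.002,0,0.005],"yaw":0,"jaw":220}]'

```text
clock: 34.18
ee_pos: [574.9, -141.1, 152.0]
tcp_rot: [0.117, 0.118, 0.986, 0.026]
force: [-0.9, 0.0, -1.0]
width: 19.8
```

```bash
python3 -c "
from h import *
q(); snap('wrist','w38')"
```

```text
t 34.18 pos [ 574.9 -141.1  152. ] z [ 0.237  0.024 -0.971] radial 0.224 tang 0.079 F [-0.9  0.  -1. ] T [0.04 0.16 0.03] w 19.8 j [-0.398 -0.05   1.84   0.125  1.142 -1.77 ] v [ 0.02  0.01  0.08  0.01 -0.1  -0.  ]
```

View pics/w38.png

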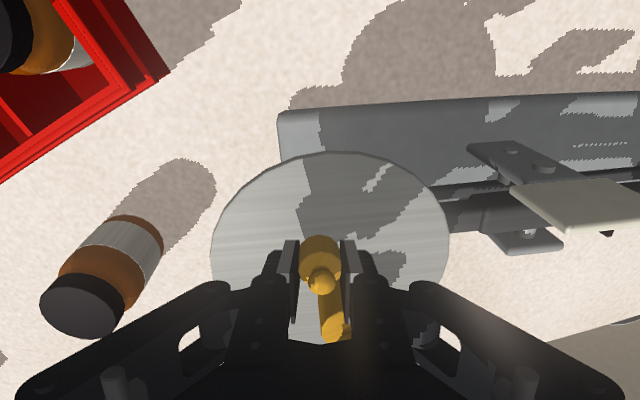

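>>> jog_arm --moves '[{"delta_pos":[0.0015,0,0.004],"yaw":0,"jaw":220},{"delta_pos":[0.0015,0,0.004],"yaw":0,"jaw":220},{"delta_pos":[0.001,0,0.003],"yaw":0,"jaw":220}]'

```text
clock: 34.48
ee_pos: [574.9, -138.3, 142.3]
tcp_rot: [0.118, 0.117, 0.986, 0.026]
force: [0.8, -0.3, -1.5]
width: 19.7
```

```bash
python3 -c "
from h import *
q(); snap('scene','s39'); q()"; python3 bal3.py s39 | head -3
```

```text
t 34.48 pos [ 574.9 -138.3  142.3] z [ 0.239  0.023 -0.971] radial 0.227 tang 0.079 F [ 0.8 -0.3 -1.5] T [0.01 0.12 0.03] w 19.7 j [-0.393 -0.045  1.854  0.126  1.121 -1.772] v [ 0.01  0.02  0.04  0.   -0.07 -0.  ]
t 34.53 pos [ 574.6 -138.2  141.6] z [ 0.239  0.024 -0.971] radial 0.226 tang 0.079 F [ 0.1 -0.2 -0. ] T [-0.05  0.15  0.03] w 19.2 j [-0.393 -0.044  1.854  0.126  1.12  -1.772] v [-0.01  0.   -0.   -0.    0.01  0.  ]
s39 (286, 248, 332, 302) [ 0.089 -3.777] 0.9974 tilt 0.023 g 23.5
s39 (290, 250, 322, 290) [ 0.082 -3.783] 0.998 tilt 0.023 g 23.5
s39 (282, 244, 336, 310) [-0.012 -3.706] 0.9769 tilt 0.025 g 25.5
```

>>> jog_arm --moves '[{"delta_pos":[0.001,0,0.003],"yaw":0,"jaw":220},{"delta_pos":[0.001,0,0.003],"yaw":0,"jaw":220}]'

```text
clock: 34.7
ee_pos: [575.1, -137.9, 136.6]
tcp_rot: [0.119, 0.116, 0.986, 0.026]
force: [-0.3, -0.3, 0.6]
width: 19.3
```

```bash
python3 -c "
from h import *
q(); snap('scene','s40')"; python3 bal3.py s40 | head -2
```

```text
t 34.70 pos [ 575.1 -137.9  136.6] z [ 0.241  0.023 -0.97 ] radial 0.229 tang 0.078 F [-0.3 -0.3  0.6] T [-0.1   0.19  0.  ] w 19.3 j [-0.392 -0.04   1.861  0.127  1.108 -1.773] v [ 0.01  0.02  0.04  0.   -0.08 -0.01]
s40 (286, 248, 332, 302) [ 0.01  -5.057] 0.9938 tilt -0.0115 g -11.7
s40 (290, 250, 322, 290) [ 5.000e-03 -5.064e+00] 0.9972 tilt -0.0115 g -11.7
```

>>> jog_arm --moves '[{"delta_pos":[0,0,0.001],"yaw":0,"jaw":190},{"delta_pos":[0,0,0.001],"yaw":0,"jaw":160},{"delta_pos":[0,0,0],"yaw":0,"jaw":150},{"delta_pos":[0,0,-0.015],"yaw":0,"jaw":140},{"delta_pos":[0,0,-0.03],"yaw":0,"jaw":140},{"delta_pos":[0,0,-0.035],"yaw":0,"jaw":140},{"delta_pos":[0,0,-0.03],"yaw":0,"jaw":140}]'

```text
clock: 35.33
ee_pos: [543.9, -138.3, 233.7]
tcp_rot: [0.111, 0.117, 0.987, 0.028]
force: [0.7, 0.3, 0.0]
width: 38.5
```

```bash
python3 -c "
from h import *
q();snap('wrist','w41');s=get_state(); print((rot(s['tcp_rot']).T@(np.array([455,0,235])-s['ee_pos'])/6).round(2))"
```

```text
t 35.33 pos [ 543.9 -138.3  233.7] z [ 0.225  0.03  -0.974] radial 0.210 tang 0.084 F [0.7 0.3 0. ] T [-0.04  0.13  0.02] w 38.5 j [-0.418 -0.181  1.807  0.122  1.321 -1.771] v [-0.09 -0.4  -0.27 -0.01  0.71 -0.  ]
[20.07 19.12 -1.91]
```

View pics/w41.png

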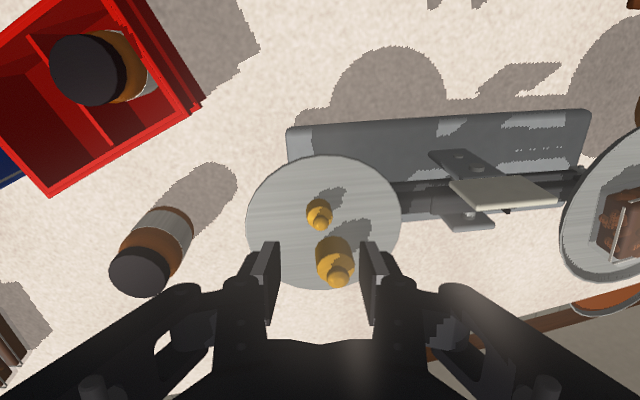

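>>> jog_arm --moves '[{"delta_pos":[0.015,0.015,0],"yaw":0,"jaw":140},{"delta_pos":[0.02,0.019,0],"yaw":0,"jaw":140},{"delta_pos":[0.02,0.019,0],"yaw":0,"jaw":140},{"delta_pos":[0.02,0.019,0.002],"yaw":0,"jaw":140},{"delta_pos":[0.015,0.019,0.002],"yaw":0,"jaw":140},{"delta_pos":[0,0.015,0.002],"yaw":0,"jaw":140},{"delta_pos":[0,0.015,0.002],"yaw":0,"jaw":140},{"delta_pos":[0,0,0.002],"yaw":0,"jaw":140}]'

```text
clock: 36.05
ee_pos: [492.0, 1.2, 228.6]
tcp_rot: [0.124, 0.119, 0.985, 0.025]
force: [0.0, 0.2, -0.3]
width: 38.6
```

```bash
python3 -c "
from h import *
q();c,im=snap('scene','s42');snap('scene','s43');q()
cv2.imwrite('pics/s42c.png',cv2.resize(im[130:320,210:400],None,fx=3.1,fy=3.1,interpolation=2))"
python3 bal3.py s33 s42 s43; python3 bal4.py scene0 s33:.025 s42:-.025 s43:-.025 s22:.14| grep -v None;
```

```text
t 36.05 pos [492.    1.2 228.6] z [ 0.25   0.02  -0.968] radial 0.250 tang 0.019 F [ 0.   0.2 -0.3] T [0.   0.1  0.04] w 38.6 j [-0.143 -0.432  2.021  0.057  1.306 -1.482] v [-0.02  0.01  0.04 -0.01 -0.05 -0.04]
t 36.15 pos [491.6  -0.5 227.9] z [ 0.248  0.019 -0.969] radial 0.248 tang 0.019 F [-0.7  0.4 -0.3] T [0.03 0.12 0.03] w 38.3 j [-0.146 -0.431  2.021  0.057  1.306 -1.485] v [-0.02  0.   -0.01 -0.    0.01 -0.01]
s33 (286, 248, 332, 302) [ 0.064 -3.763] 0.9982 tilt 0.0235 g 24.0
s33 (290, 250, 322, 290) [ 0.075 -3.777] 0.998 tilt 0.023 g 23.5
s33 (282, 244, 336, 310) [ 0.024 -3.76 ] 0.9944 tilt 0.0235 g 24.0
s33 (300, 285, 330, 305) [ 0.004 -3.391] 0.9936 tilt 0.034 g 34.7
s42 (286, 248, 332, 302) [-0.027 -5.646] 0.9973 tilt -0.0265 g -27.0
s42 (290, 250, 322, 290) [-0.008 -5.648] 0.997 tilt -0.0265 g -27.0
s42 (282, 244, 336, 310) [-0.116 -5.631] 0.9917 tilt -0.026 g -26.5
s42 (300, 285, 330, 305) [-0.135 -5.239] 0.9941 tilt -0.016 g -16.3
s43 (286, 248, 332, 302) [-0.011 -5.645] 0.9973 tilt -0.0265 g -27.0
s43 (290, 250, 322, 290) [-0.016 -5.649] 0.9969 tilt -0.0265 g -27.0

[... 188 characters left out ...]
-0.997] tilt 0.019
s33 dish all [0.072 0.797] 0.9931 pred [0.041 0.906] tilt 0.022
s33 dish left [0.465 0.322] 0.9808 pred [0.041 0.906] tilt 0.0089
s42 plate ring [0.233 0.755] 0.9867 pred [0.163 0.992] tilt -0.019
s42 dish all [-0.067 -0.839] 0.9926 pred [-0.041 -0.912] tilt -0.023
s42 dish left [ -8.042 -22.46 ] 0.7844 pred [-0.041 -0.912] tilt -0.616
s43 plate ring [0.23  0.764] 0.9866 pred [0.163 0.992] tilt -0.0192
s43 dish all [-0.058 -0.791] 0.9925 pred [-0.041 -0.912] tilt -0.0217
s43 dish left [ 0.685 -0.444] 0.9947 pred [-0.041 -0.912] tilt -0.0122
s22 plate ring [-0.57  -4.788] 0.8038 pred [-0.928 -5.635] tilt 0.119
s22 dish all [1.249 3.127] 0.9055 pred [0.225 4.988] tilt 0.0878
```

View pics/s42c.png

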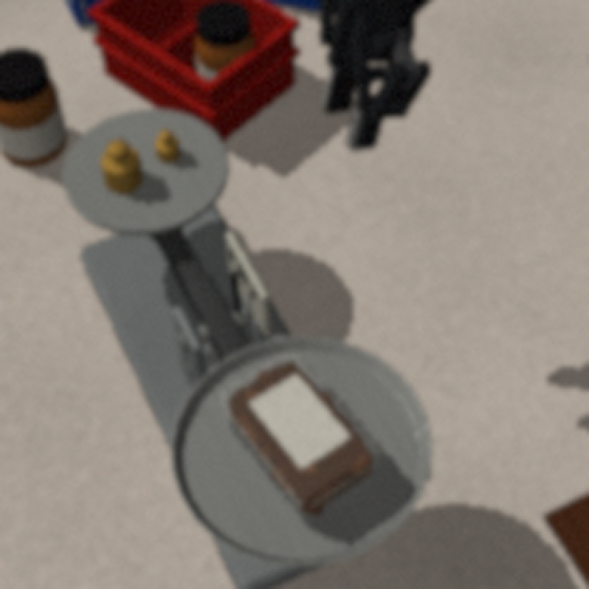

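```bash
cat > bal5.py <<'E'
from h import *
from scipy.ndimage import map_coordinates, gaussian_filter1d
import sys
c=get_calibration('scene')
def gr(n): return cv2.GaussianBlur(cv2.imread(f'pics/{n}.png').astype(float).mean(2),(0,0),0.7)
def edges(n,cen,R,z,N=180):
    a=np.linspace(0,2*np.pi,N,endpoint=False); P=proj(c,np.c_[cen[0]+R*np.cos(a),cen[1]+R*np.sin(a),np.full(N,z)])
    T=np.roll(P,-1,0)-np.roll(P,1,0); nr=np.c_[T[:,1],-T[:,0]]; nr/=np.linalg.norm(nr,axis=1)[:,None]
    s=np.arange(-5,5.01,.1); I=gr(n)
    X=P[:,None]+s[None,:,None]*nr[:,None]; v=map_coordinates(I,[X[...,1],X[...,0]],order=3)
    g=gaussian_filter1d(np.gradient(v,axis=1),3,axis=1)
    return s,g,nr,a
def fit(ref,n,cen,R,z,lo=-3,hi=3):
    s,g0,nr,a=edges(ref,cen,R,z); _,g1,_,_=edges(n,cen,R,z)
    k=(s>=lo)&(s<=hi)
    i0=abs(g0*k).argmax(1); sg=np.sign(g0[np.arange(len(a)),i0])
    i1=(g1*sg[:,None]*k).argmax(1)
    m0=abs(g0[np.arange(len(a)),i0]); m1=(g1*sg[:,None])[np.arange(len(a)),i1]
    e=s[i1]-s[i0]; ok=(m0>6)&(abs(m1/m0-1)<.35)&(i0>22)&(i0<78)&(i1>22)&(i1<78)
    for _ in range(6):
        d=np.linalg.lstsq(nr[ok],e[ok],rcond=None)[0]; r=e-nr@d; sd=np.median(abs(r[ok]))*1.5+.03; ok&=abs(r)<3*sd
    cov=np.linalg.inv(nr[ok].T@nr[ok])*(r[ok].std()**2)
    return d,ok.sum(),np.sqrt(cov[1,1])
pl=(595.5,-136.); di=(645.5,157.)
for t in (.0245,-.0245):
    print('pred',t,'plate',(proj(c,[[*pl,135+150*np.sin(t)]])-proj(c,[[*pl,135]]))[0].round(3),'dish',(proj(c,[[*di,143-150*np.sin(t)]])-proj(c,[[*di,143]]))[0].round(3))
for ref in ['scene0','s4','s17','s13']:
  for n in sys.argv[1:]:
    for nm,cen,R,z in [('plate',pl,68,135),('dish',di,90,143)]:
        d,k,sd=fit(ref,n,cen,R,z); print(ref,n,nm,d.round(3),k,'sd',sd.round(3))
E
python3 bal5.py s33 s32 s42 s43
```

```text
pred 0.0245 plate [-0.161 -0.977] dish [0.04  0.888]
pred -0.0245 plate [0.16  0.973] dish [-0.04  -0.893]
  return _methods._mean(a, axis=axis, dtype=dtype,
  ret = ret.dtype.type(ret / rcount)
Traceback (most recent call last):
  File "bal5.py", line 30, in <module>
    d,k,sd=fit(ref,n,cen,R,z); print(ref,n,nm,d.round(3),k,'sd',sd.round(3))
           ~~~^^^^^^^^^^^^^^^
  File "bal5.py", line 22, in fit
    cov=np.linalg.inv(nr[ok].T@nr[ok])*(r[ok].std()**2)
        ~~~~~~~~~~~~~^^^^^^^^^^^^^^^^^
numpy.linalg.LinAlgError: Singular matrix
```

```bash
sed -i 's/np.gradient(v,axis=1)/np.gradient(v,0.1,axis=1)/; s/m0>6/m0>4/' bal5.py; python3 bal5.py s33 s32 s42 s43
```

```text
pred 0.0245 plate [-0.161 -0.977] dish [0.04  0.888]
pred -0.0245 plate [0.16  0.973] dish [-0.04  -0.893]
scene0 s33 plate [-0.128 -0.867] 159 sd 0.019
scene0 s33 dish [0.039 0.839] 126 sd 0.024
scene0 s32 plate [-0.132 -0.872] 160 sd 0.02
scene0 s32 dish [0.039 0.827] 126 sd 0.024
scene0 s42 plate [0.194 0.967] 147 sd 0.013
scene0 s42 dish [-0.071 -0.865] 127 sd 0.022
scene0 s43 plate [0.184 0.963] 148 sd 0.014
scene0 s43 dish [-0.064 -0.878] 126 sd 0.021
s4 s33 plate [-0.086 -0.846] 160 sd 0.021
s4 s33 dish [0.057 0.862] 128 sd 0.025
s4 s32 plate [-0.087 -0.854] 162 sd 0.022
s4 s32 dish [0.056 0.843] 129 sd 0.023
s4 s42 plate [0.172 0.98 ] 143 sd 0.012
s4 s42 dish [-0.058 -0.853] 131 sd 0.024
s4 s43 plate [0.177 0.977] 143 sd 0.014
s4 s43 dish [-0.05 -0.87] 128 sd 0.023
s17 s33 plate [-0.129 -0.869] 161 sd 0.02
s17 s33 dish [0.036 0.863] 127 sd 0.024
s17 s32 plate [-0.116 -0.874] 163 sd 0.021
s17 s32 dish [0.035 0.839] 128 sd 0.023
s17 s42 plate [0.181 0.953] 147 sd 0.014
s17 s42 dish [-0.079 -0.857] 128 sd 0.021
s17 s43 plate [0.165 0.957] 148 sd 0.014
s17 s43 dish [-0.064 -0.853] 128 sd 0.021
s13 s33 plate [-0.133 -0.848] 160 sd 0.019
s13 s33 dish [0.059 0.839] 126 sd 0.02
s13 s32 plate [-0.149 -0.863] 162 sd 0.019
s13 s32 dish [0.05  0.828] 128 sd 0.021
s13 s42 plate [0.178 0.98 ] 145 sd 0.013
s13 s42 dish [-0.065 -0.866] 130 sd 0.024
s13 s43 plate [0.178 0.98 ] 147 sd 0.014
s13 s43 dish [-0.048 -0.874] 129 sd 0.023
```

All three measures put the pack at about 224 g (plate edge 223.6, dish edge 224.7, pack tracking 223.5). The 200 g alone therefore beats 250 g by a hair, so I'll take the 50 g back to its board.

```bash
python3 -c "
from h import *
plan([553,-139,215],None,0.03)"
```

```text
pos [491.6  -0.5 227.9] t 36.15 shift [-0.0881 -0.1213  0.0251] n 6 row [-0.0147 -0.0202  0.0042] tool-y angle 1.339 j [-0.15 -0.43  2.02  0.06  1.31 -1.48] w 38.3 F [-0.66  0.43 -0.27]
```

>>> jog_arm --moves '[{"delta_pos":[-0.0147,-0.0202,0.004],"yaw":0,"jaw":140},{"delta_pos":[-0.0147,-0.0202,0.004],"yaw":0,"jaw":140},{"delta_pos":[-0.0147,-0.0202,0.004],"yaw":0,"jaw":140},{"delta_pos":[-0.0147,-0.0202,0.004],"yaw":0,"jaw":140},{"delta_pos":[-0.0147,-0.0202,0.005],"yaw":0,"jaw":140},{"delta_pos":[-0.0147,-0.0202,0.005],"yaw":0,"jaw":140},{"delta_pos":[0,0,0.002],"yaw":0,"jaw":140}]'

```text
clock: 36.73
ee_pos: [556.3, -151.0, 212.8]
tcp_rot: [0.125, 0.119, 0.985, 0.023]
force: [0.3, -0.6, -0.1]
width: 38.8
```

```bash
python3 -c "
from h import *
q(); snap('wrist','w44'); plan([575,-138,135])"
```

```text
t 36.73 pos [ 556.3 -151.   212.8] z [ 0.251  0.016 -0.968] radial 0.238 tang 0.081 F [ 0.3 -0.6 -0.1] T [-0.03  0.11 -0.04] w 38.8 j [-0.43  -0.154  1.826  0.126  1.247 -1.788] v [-0.    0.01  0.04  0.01 -0.02  0.02]
pos [ 555.5 -149.5  212.1] t 36.78 shift [0.0028 0.0097 0.0797] n 3 row [0.0009 0.0032 0.0266] tool-y angle 1.340 j [-0.43 -0.16  1.83  0.13  1.25 -1.79] w 38.7 F [-0.42 -0.02 -0.67]
```

View pics/w44.png

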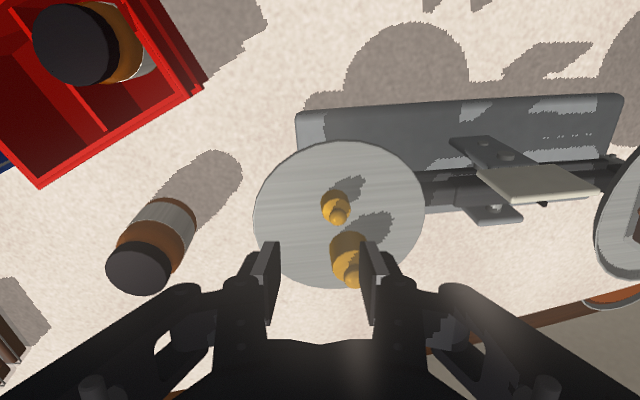

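```bash
python3 -c "
from h import *
c,im=load('w44')
print(onz(c,[(337.5,217)],157).round(1),onz(c,[(335,205)],146).round(1)); plan([573.5,-138,160])"
```

```text
[[ 570.2 -138.2  157. ]] [[ 567.1 -137.9  146. ]]
pos [ 555.5 -149.5  212.1] t 36.78 shift [-0.0018  0.0113  0.0551] n 2 row [-0.0009  0.0057  0.0276] tool-y angle 1.340 j [-0.43 -0.16  1.83  0.13  1.25 -1.79] w 38.7 F [-0.42 -0.02 -0.67]
```

>>> jog_arm --moves '[{"delta_pos":[0.001,0.006,0.022],"yaw":0,"jaw":140},{"delta_pos":[0.001,0.005,0.022],"yaw":0,"jaw":140},{"delta_pos":[0.003,0,0.014],"yaw":0,"jaw":140}]'

```text
clock: 37.03
ee_pos: [569.8, -140.5, 158.8]
tcp_rot: [0.127, 0.121, 0.984, 0.022]
force: [-0.6, -0.1, -0.2]
width: 38.3
```

```bash
python3 -c "
from h import *
q(); snap('wrist','w45'); plan([574,-138,136])"
```

```text
t 37.03 pos [ 569.8 -140.5  158.8] z [ 0.256  0.013 -0.967] radial 0.246 tang 0.074 F [-0.6 -0.1 -0.2] T [ 0.02  0.15 -0.01] w 38.3 j [-0.399 -0.091  1.869  0.124  1.132 -1.764] v [ 0.01  0.15  0.17  0.01 -0.33 -0.03]
pos [ 567.9 -139.8  155.2] t 37.08 shift [-0.0007  0.0018  0.0202] n 1 row [-0.0007  0.0018  0.0202] tool-y angle 1.335 j [-0.4  -0.09  1.87  0.12  1.13 -1.76] w 38.4 F [-2.09  0.67 -2.25]
```

View pics/w45.png

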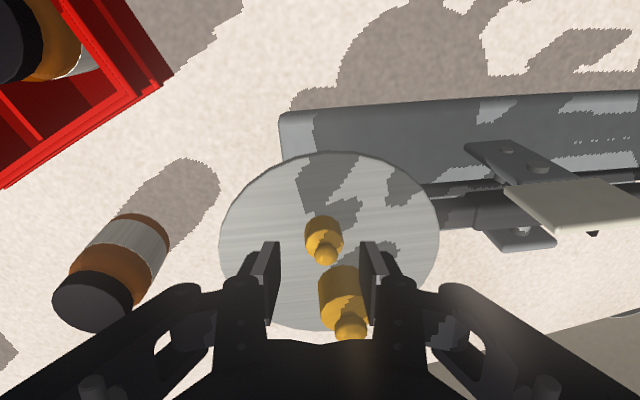

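>>> jog_arm --moves '[{"delta_pos":[0,0.001,0.011],"yaw":0,"jaw":150},{"delta_pos":[0,0.0005,0.009],"yaw":0,"jaw":150},{"delta_pos":[0,0,0.001],"yaw":0,"jaw":160}]'

```text
clock: 37.33
ee_pos: [572.9, -137.7, 133.6]
tcp_rot: [0.124, 0.121, 0.985, 0.023]
force: [0.5, 0.0, 0.6]
width: 31.9
```

```bash
python3 -c "
from h import *
q(); snap('wrist','w46'); plan([574,-138,136])"
```

```text
t 37.33 pos [ 572.9 -137.7  133.6] z [ 0.251  0.015 -0.968] radial 0.240 tang 0.073 F [0.5 0.  0.6] T [-0.01  0.19 -0.03] w 31.9 j [-0.391 -0.054  1.881  0.124  1.088 -1.762] v [-0.    0.01  0.    0.   -0.01  0.  ]
pos [ 572.9 -137.7  134. ] t 37.38 shift [-0.0016  0.0001 -0.0017] n 1 row [-0.0016  0.0001 -0.0017] tool-y angle 1.335 j [-0.39 -0.05  1.88  0.12  1.09 -1.76] w 31.8 F [-0.51  0.27  0.39]
```

View pics/w46.png

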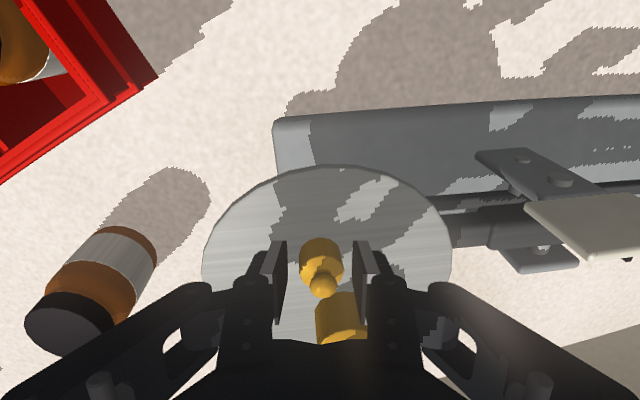

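>>> jog_arm --moves '[{"delta_pos":[0,0,0.001],"yaw":0,"jaw":220},{"delta_pos":[0,0,0.001],"yaw":0,"jaw":220},{"delta_pos":[0,0,0.001],"yaw":0,"jaw":220}]'

```text
clock: 37.63
ee_pos: [574.8, -138.0, 133.2]
tcp_rot: [0.126, 0.121, 0.984, 0.023]
force: [-0.5, -0.2, 0.2]
width: 19.6
```

```bash
python3 -c "
from h import *
q(); snap('wrist','w47'); plan([574,-138,336]); snap('scene','s47')"; python3 bal3.py s47|head -1
```

```text
t 37.63 pos [ 574.8 -138.   133.2] z [ 0.253  0.014 -0.967] radial 0.243 tang 0.073 F [-0.5 -0.2  0.2] T [ 0.05  0.14 -0.02] w 19.6 j [-0.391 -0.051  1.879  0.124  1.084 -1.762] v [ 0.    0.01 -0.01  0.   -0.02  0.  ]
pos [ 574.8 -138.1  133.1] t 37.68 shift [-0.0484  0.0152 -0.1965] n 6 row [-0.0081  0.0025 -0.0327] tool-y angle 1.335 j [-0.39 -0.05  1.88  0.12  1.08 -1.76] w 19.4 F [0.15 0.18 0.46]
s47 (286, 248, 332, 302) [-0.085 -6.29 ] 0.9934 tilt -0.0425 g -43.4
```

View pics/w47.png

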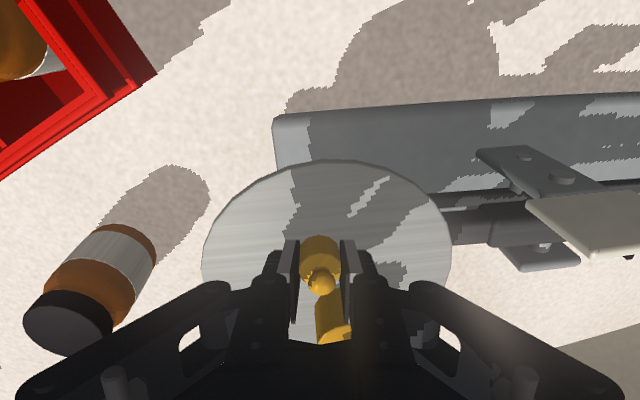

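>>> jog_arm --moves '[{"delta_pos":[-0.003,0.001,-0.012],"yaw":0,"jaw":220},{"delta_pos":[-0.0081,0.0025,-0.0327],"yaw":0,"jaw":220},{"delta_pos":[-0.0081,0.0025,-0.0327],"yaw":0,"jaw":220},{"delta_pos":[-0.0081,0.0025,-0.0327],"yaw":0,"jaw":220}]'

```text
clock: 38.07
ee_pos: [568.8, -136.0, 241.8]
tcp_rot: [0.117, 0.122, 0.985, 0.025]
force: [0.6, -0.7, 0.3]
width: 19.2
```

```bash
python3 -c "
from h import *
q(); s=get_state(); print((rot(s['tcp_rot']).T@(np.array([468,395,200])-s['ee_pos'])/16).round(2)); snap('wrist','w48')"
```

```text
t 38.07 pos [ 568.8 -136.   241.8] z [ 0.237  0.021 -0.971] radial 0.225 tang 0.075 F [ 0.6 -0.7  0.3] T [-0.02  0.12  0.01] w 19.2 j [-0.391 -0.134  1.752  0.113  1.311 -1.733] v [-0.   -0.22 -0.59 -0.03  0.8   0.1 ]
[14.69 30.48  1.73]
```

View pics/w48.png

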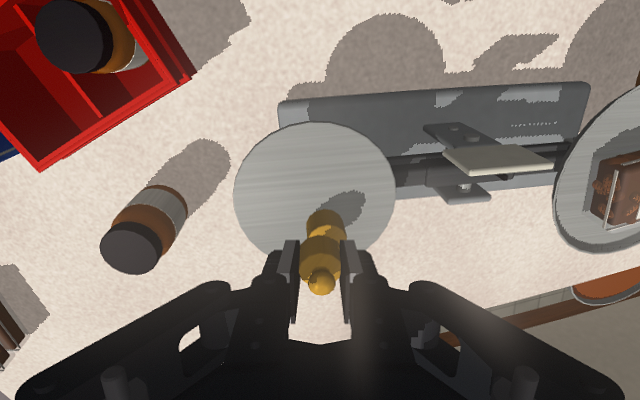

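>>> jog_arm --moves '[{"delta_pos":[0.0147,0.025,0],"yaw":0,"jaw":220},{"delta_pos":[0.0147,0.0305,0.001],"yaw":0,"jaw":220},{"delta_pos":[0.0147,0.0305,0.002],"yaw":0,"jaw":220},{"delta_pos":[0.0147,0.0305,0.002],"yaw":0,"jaw":220},{"delta_pos":[0.0147,0.0305,0.002],"yaw":0,"jaw":220},{"delta_pos":[0.0147,0.0305,0.002],"yaw":0,"jaw":220},{"delta_pos":[0.0147,0.0305,0.002],"yaw":0,"jaw":220},{"delta_pos":[0.0147,0.0305,0.002],"yaw":0,"jaw":220},{"delta_pos":[0.0147,0.0305,0.002],"yaw":0,"jaw":220},{"delta_pos":[0.0147,0.0305,0.002],"yaw":0,"jaw":220},{"delta_pos":[0.0147,0.0305,0.002],"yaw":0,"jaw":220},{"delta_pos":[0.0147,0.0305,0.002],"yaw":0,"jaw":220},{"delta_pos":[0.0147,0.0305,0.002],"yaw":0,"jaw":220},{"delta_pos":[0.0147,0.0305,0.002],"yaw":0,"jaw":220},{"delta_pos":[0.0147,0.0305,0.002],"yaw":0,"jaw":220}]'

```text
clock: 39.37
ee_pos: [484.6, 369.7, 233.6]
tcp_rot: [0.144, 0.128, 0.981, 0.025]
force: [0.4, -0.5, 0.3]
width: 19.6
```

```bash
python3 -c "
from h import *
q(); plan([470,412,110]); snap('wrist','w49'); snap('scene','s49')"; python3 bal3.py s49|head -3;  python3 bal5.py s49 | grep -v pred
```

```text
t 39.37 pos [484.6 369.7 233.6] z [ 0.289  0.013 -0.957] radial 0.237 tang -0.165 F [ 0.4 -0.5  0.3] T [0.01 0.16 0.02] w 19.6 j [ 0.669 -0.063  1.71  -0.179  1.259 -0.607] v [ 0.74  0.64 -0.56 -0.19  0.02  0.78]
pos [484.6 369.7 233.6] t 39.37 shift [0.0585 0.0266 0.1146] n 4 row [0.0146 0.0067 0.0287] tool-y angle 1.323 j [ 0.67 -0.06  1.71 -0.18  1.26 -0.61] w 19.6 F [ 0.35 -0.46  0.25]
s49 (286, 248, 332, 302) [ 0.062 -3.78 ] 0.9981 tilt 0.023 g 23.5
s49 (290, 250, 322, 290) [ 0.068 -3.768] 0.998 tilt 0.023 g 23.5
s49 (282, 244, 336, 310) [ 0.018 -3.765] 0.9943 tilt 0.0235 g 24.0
scene0 s49 plate [-0.126 -0.871] 160 sd 0.019
scene0 s49 dish [0.041 0.84 ] 125 sd 0.023
s4 s49 plate [-0.085 -0.848] 163 sd 0.022
s4 s49 dish [0.06 0.85] 127 sd 0.024
s17 s49 plate [-0.129 -0.869] 160 sd 0.02
s17 s49 dish [0.038 0.853] 126 sd 0.023
s13 s49 plate [-0.15  -0.862] 153 sd 0.016
s13 s49 dish [0.059 0.817] 127 sd 0.021
```

View pics/w49.png

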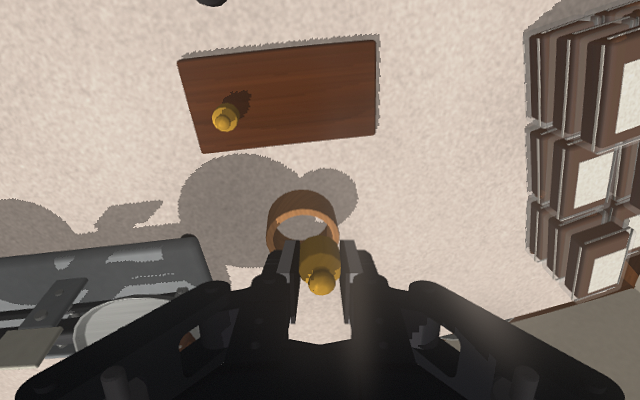

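```bash
python3 -c "
from h import *
plan([464,394,70],None,0.03)"
```

```text
pos [483.3 372.4 232.6] t 39.47 shift [0.0679 0.0022 0.1505] n 6 row [0.0113 0.0004 0.0251] tool-y angle 1.327 j [ 0.67 -0.06  1.71 -0.18  1.26 -0.61] w 19.3 F [-0.72  0.17 -0.84]
```

>>> jog_arm --moves '[{"delta_pos":[0.0113,0,0.02],"yaw":0,"jaw":220},{"delta_pos":[0.0113,0,0.025],"yaw":0,"jaw":220},{"delta_pos":[0.0113,0,0.025],"yaw":0,"jaw":220},{"delta_pos":[0.0113,0,0.025],"yaw":0,"jaw":220},{"delta_pos":[0.0113,0,0.025],"yaw":0,"jaw":220},{"delta_pos":[0.0113,0,0.02],"yaw":0,"jaw":220}]'

```text
clock: 39.97
ee_pos: [467.3, 398.2, 90.6]
tcp_rot: [0.151, 0.126, 0.98, 0.033]
force: [-0.4, -0.0, -0.8]
width: 19.4
```

```bash
python3 -c "
from h import *
q(); plan([464,394,25],None,0.03);snap('wrist','w50')"
```

```text
t 39.97 pos [467.3 398.2  90.6] z [ 0.304  0.028 -0.952] radial 0.249 tang -0.176 F [-0.4 -0.  -0.8] T [-0.06  0.17 -0.09] w 19.4 j [ 0.731  0.071  1.851 -0.221  0.979 -0.483] v [ 0.12  0.3   0.2  -0.11 -0.49  0.28]
pos [467.3 398.2  90.6] t 39.97 shift [ 0.0208 -0.0117  0.0613] n 3 row [ 0.0069 -0.0039  0.0204] tool-y angle 1.330 j [ 0.73  0.07  1.85 -0.22  0.98 -0.48] w 19.4 F [-0.43 -0.03 -0.8 ]
```

View pics/w50.png

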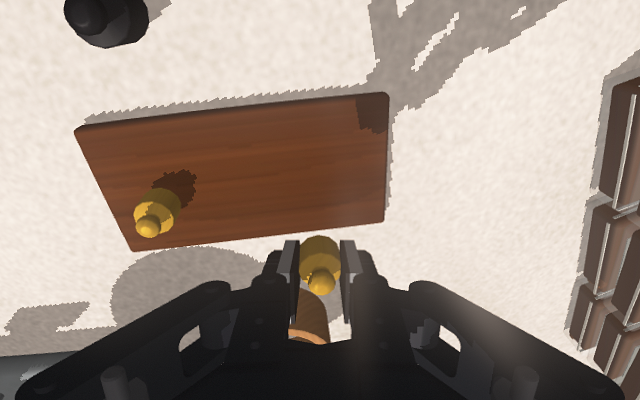

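>>> jog_arm --moves '[{"delta_pos":[0.0069,-0.003,0.018],"yaw":0,"jaw":220},{"delta_pos":[0.0069,-0.003,0.018],"yaw":0,"jaw":220},{"delta_pos":[0.0069,-0.002,0.015],"yaw":0,"jaw":220}]'

```text
clock: 40.27
ee_pos: [461.5, 396.4, 34.0]
tcp_rot: [0.15, 0.126, 0.98, 0.033]
force: [0.0, 0.2, -0.7]
width: 19.5
```

```bash
python3 -c "
from h import *
q(); plan([464,394,17],None,0.03);snap('wrist','w51')"
```

```text
t 40.27 pos [461.5 396.4  34. ] z [ 0.303  0.027 -0.953] radial 0.247 tang -0.177 F [ 0.   0.2 -0.7] T [ 0.    0.17 -0.01] w 19.5 j [ 0.736  0.141  1.892 -0.242  0.874 -0.445] v [ 0.03  0.26  0.12 -0.09 -0.36  0.16]
pos [461.5 396.4  34. ] t 40.27 shift [ 0.002  -0.0035  0.0169] n 1 row [ 0.002  -0.0035  0.0169] tool-y angle 1.329 j [ 0.74  0.14  1.89 -0.24  0.87 -0.44] w 19.5 F [ 0.02  0.17 -0.66]
```

View pics/w51.png

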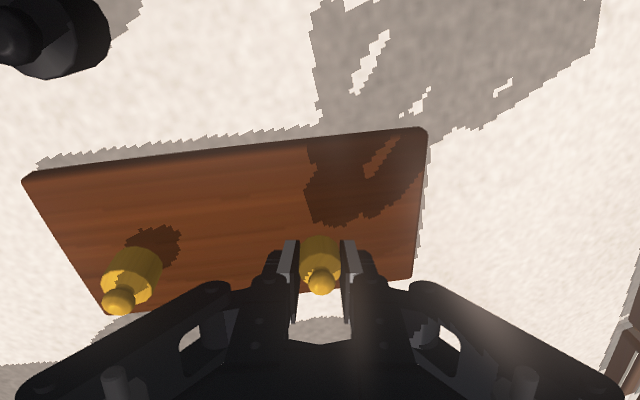

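>>> jog_arm --moves '[{"delta_pos":[0.003,0,0.007],"yaw":0,"jaw":220},{"delta_pos":[0.002,0,0.004],"yaw":0,"jaw":220},{"delta_pos":[0.001,0,0.003],"yaw":0,"jaw":220}]'

```text
clock: 40.57
ee_pos: [459.8, 396.6, 17.6]
tcp_rot: [0.15, 0.127, 0.98, 0.032]
force: [0.5, 0.1, -1.1]
width: 19.5
```

```bash
python3 -c "
from h import *
q()"
```

```text
t 40.57 pos [459.8 396.6  17.6] z [ 0.301  0.024 -0.953] radial 0.244 tang -0.179 F [ 0.5  0.1 -1.1] T [-0.09  0.2   0.01] w 19.5 j [ 0.739  0.169  1.896 -0.25   0.847 -0.43 ] v [ 0.    0.07 -0.01 -0.02 -0.06  0.03]
```

>>> jog_arm --moves '[{"delta_pos":[0.001,0,0.003],"yaw":0,"jaw":220}]'

```text
clock: 40.65
ee_pos: [460.8, 397.3, 16.1]
tcp_rot: [0.15, 0.127, 0.98, 0.032]
force: [-9.7, -8.2, 25.2]
width: 19.2
```

```bash
python3 -c "
from h import *
q()"
```

```text
t 40.65 pos [460.8 397.3  16.1] z [ 0.303  0.024 -0.953] radial 0.245 tang -0.179 F [-9.7 -8.2 25.2] T [-1.36  0.56 -0.38] w 19.2 j [ 0.739  0.173  1.895 -0.252  0.843 -0.428] v [ 0.    0.04 -0.03 -0.03 -0.04  0.03]
```

>>> jog_arm --moves '[{"delta_pos":[0,0,-0.001],"yaw":0,"jaw":195},{"delta_pos":[0,0,0],"yaw":0,"jaw":160},{"delta_pos":[0,0,0],"yaw":0,"jaw":130},{"delta_pos":[0,0,-0.012],"yaw":0,"jaw":130},{"delta_pos":[0,0,-0.03],"yaw":0,"jaw":130},{"delta_pos":[0,0,-0.035],"yaw":0,"jaw":130},{"delta_pos":[0,0,-0.035],"yaw":0,"jaw":130},{"delta_pos":[0,0,-0.02],"yaw":0,"jaw":130}]'

```text
clock: 41.32
ee_pos: [419.8, 392.6, 146.0]
tcp_rot: [0.149, 0.128, 0.98, 0.03]
force: [-0.2, -0.6, 0.9]
width: 42.1
```

```bash
python3 -c "
from h import *
q();snap('wrist','w52');c,im=snap('scene','s52')"; python3 bal3.py s52|head -2; python3 bal5.py s52|grep scene0
```

```text
t 41.32 pos [419.8 392.6 146. ] z [ 0.3    0.021 -0.954] radial 0.234 tang -0.189 F [-0.2 -0.6  0.9] T [ 0.02  0.1  -0.03] w 42.1 j [ 0.788 -0.084  1.896 -0.223  1.106 -0.445] v [ 0.09 -0.39 -0.06  0.03  0.46 -0.02]
s52 (286, 248, 332, 302) [ 0.074 -3.791] 0.9981 tilt 0.0225 g 23.0
s52 (290, 250, 322, 290) [ 0.083 -3.789] 0.998 tilt 0.0225 g 23.0
scene0 s52 plate [-0.114 -0.864] 160 sd 0.02
scene0 s52 dish [0.006 0.817] 127 sd 0.027
```

View pics/w52.png

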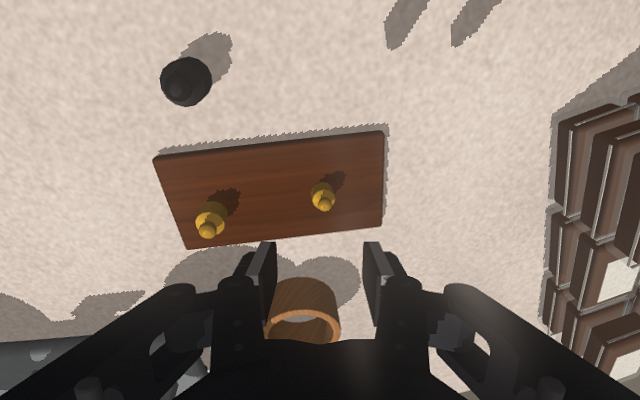

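View pics/s52.png

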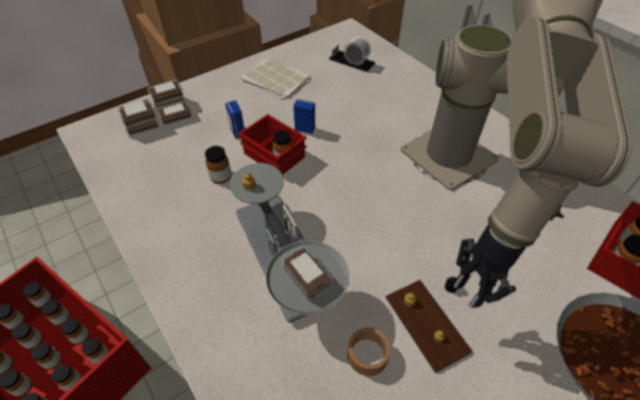

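```bash
python3 -c "
from workcell import *
print(finish_job())"
```

```text
the job is handed in; nothing more can be done
None
```

The job is handed in at about 41 s. The almond box lies flat, label up, in the dish, and the 200 g weight alone stands on the plate.

- **Pack:** I lifted it from its cell, stood it on the bench and tilted it down under grip until its label faced up. I then laid it in the dish at about 1 mm from the centre by the wrist picture. It was never dropped.
- **Weights:** I put the 200 g weight on the plate, and the beam rested at about +0.023 rad. Adding the 50 g weight brought it to about −0.025 rad. That puts the pack at about 224 g, so 200 g is nearer level by only 1–3 g.
- **Confidence in that choice:** Three measurements (plate edge, dish edge, tracking of the pack) agreed on the sign. The margin is about the size of the measuring error, so 200 g against 250 g is close to a tie.
- **50 g weight:** I set it back upright on the board, about 20 mm from where it first stood.

The last pictures show the 200 g weight upright on the plate and the 100 g and 50 g weights upright on the board. The jars, tape and look-alikes were not touched, and the gripper was clear of everything.

The tool's tilt drifted during the job, reaching about 0.30 rad by the end. I worked around it by gripping the weights across the tilt. The pack came down in the dish a few degrees off flat and settled flat on release. The hand-in gave no verdict.

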